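# Turn the stacking plate over onto the loading deck and stack the sample boxes on it

### The arm

A 7-joint arm with a two-finger parallel gripper is mounted at the origin on the work surface. World frame = base frame: x ahead of the robot, y to its left, z up, the work surface at z = 0. Lengths are in m, angles in rad, forces in N, time in s.
With the tool pointing down it reaches from about 0.425 to 1.025 m from the base axis. Payload 3.6 kg.
Tool frame: the origin (TCP) lies at the very end of the fingers, on their centre line; the grasp point (between the pads) lies 19 mm behind it; z points along the fingers, y is the direction in which the jaws open and shut (so a half turn about z gives the same grasp; the last joint's range is limited). The gripper opens to 85 mm and grips with 20 to 120 N. Pads are 22 mm wide; open, the fingers measure 114 mm over their backs; the gripper's body (76 mm by 85 mm) begins 54 mm behind the grasp point. The pads swing forward as they close: fully open they stand 13 mm farther back than shut.
Start: joints at [-1.383, 0.591, 0.048, 1.609, -0.033, 0.943, -0.034], TCP at [0.201, 0.697, 0.231] pointing down, gripper open.
Joint ranges: [-2.69, 2.69], [-0.47, 2.24], [-1.27, 1.36], [0.19, 2.51], [-1.53, 4.68], [0.08, 2.07], [-3.09, 3.09]. Speed limits (rad/s): [2.57, 2.57, 3.14, 3.14, 3.14, 3.14, 3.14].

### API

Orientations are given as a unit quaternion [w, x, y, z].
In Python, from workcell import sensors, eyes, workorder gives the robot as it stands.
- The arm moves only by the tool step_arm, never from a script. Its argument "increments" is a list that holds one entry, the list of rows, each a list of 7 numbers: the shift along the tool's x, y, z in mm, then the turn, a rotation vector about the tool's x, y, z in degrees, then the opening, from -1 (shut) to 1 (fully open). A call has 1 to 5 rows; each row is the pose to reach, as a shift and turn from the pose commanded when the call began, along the tool's axes at that moment; what a row does not reach only later rows make up. A row lasts 1/10 s, in which the tool goes at most 50 mm and 8.59 degrees, less where a joint would pass 70% of its speed; a pose out of reach is approached as far as the arm can. A call with a gripper value outside its range is refused whole. The fingers move at their own pace and stop on an object; "squeeze" is the grip in N (left out, the last holds). Time passes only in rows, so rows that repeat a pose let the fingers close. It gives the time, the measured TCP pose, the force and the opening at its end, in the units of the state.
- sensors.get_state(): the state, without advancing time (a new reading comes with each control period).
- eyes.get_image(name): name is "side" or "top"; returns a dict with "frame" (480x640x3 uint8, red, green, blue), "range_z" (480x640 float32, m along the optical axis (not along the pixel's ray), 0 where there is no reading), "fx", "fy", "cx", "cy" (pixels), "k1" (the pictures are not rectified: a ray, as slopes to the right and down, at radius r is drawn at 1 + k1 r^2 times it, then the intrinsics apply), "view" (4x4, takes a point from world to camera coordinates). Camera axes: x right, y up, looking along -z (the intrinsics and any distortion apply to the point x, -y, -z); pixel columns grow to the right and rows downward; lengths in m; the calibration is good to about 2 mm. A picture is of the moment at which its call begins.
- workorder.job_done(): hands the job in, once; it reports no verdict.
The state is a dict: "t": time; "joint_pos": joint angles; "joint_velocities": joint speeds; "tau": joint torques, N m; "eef_pos": TCP position; "ee_rot": TCP orientation; "force": force on the tool from outside, world axes, zero at the start; "moment": the same for the moment, N m; "grip_width": opening from 0.0 (shut) to 1.0 (fully open).
Only numpy, scipy, OpenCV 4.12 (cv2) and the standard library are available. Lean on these libraries where they do the work, as an engineer would, in place of code of your own. Each camera call takes 0.05 s, during which the arm holds its last target.

### The job

The stacking plate lies upside down on the bench beside the low loading deck: lever it up by the cross-pin on its orange tab until it stands on its far edge against the deck's side, then lower it over gently, without letting it slam, so that it lies with its blue face and orange corner posts up, squarely in the middle of the deck. Then stack all the closed sample boxes (three to five of them), lids up, in one straight square column in the middle of the plate, long sides along the plate's long sides and the yellow-lidded box on top, and leave everything else on the bench where it is.

Things in the scene. Friction and masses are not known exactly. Their poses are not given: they have to be found in the camera images.
- deck: fixed low aluminium loading deck with a black top, 190 mm (its x) by 160 mm (its y), 36 mm high; origin at the centre of its underside on the bench; z up. Its +y side (marked by an orange strip), 80 mm from the origin, is the wall against which the plate is levered; the plate starts beside that side, at most 45 mm away
- deck_mid (a point): centre of the deck's top face, 36 mm above the bench; axes as the deck's
- plate: loose stacking plate, 0.2 kg, 150 (its x) x 130 (its y) x 20 mm thick, too wide to grasp; starts upside down on its posts, tab side away from the deck. Origin amid the post ends; its z runs from the post ends (z=0) through the blue face (z=12 mm) to the grey face with four black dots (z=32 mm): z is up at the start, down at the end. Orange posts 14 mm square, 12 mm high, flush in each corner of the blue face
- plate_mid (a point): centre of the plate's blue face (the face the boxes stand on); axes as the plate's; 20 mm above the deck top when the plate lies right way up on the deck
- plate_tab (a point): point on the plate's orange tab, 95 mm from the plate's middle, the centre of a steel cross-pin (along plate x, 30 mm long, with flat ends 7 mm across; plate z = 22 mm). The tab is 12 mm wide (x), 10 mm thick, 50 mm long, out of the middle of the +y edge (y 65 to 115 mm). Pinched end to end with a moderate grip (20 to 70 N), well up the pads, the pin pivots between the fingers about the plate's x axis as the plate is levered. Axes as the plate's
- plate_edge (a point): middle of the plate's edge opposite the tab (y = -65 mm), at half its thickness; axes as the plate's
- box1: closed sample box, 96 mm (its x) by 64 mm (its y) by 36 mm high, about 0.13 kg, blue body with a white lid; origin at the centre of its underside, z up; None all through if it is not there
- box2: closed sample box, 96 mm (its x) by 64 mm (its y) by 36 mm high, about 0.13 kg, blue body with a white lid; origin at the centre of its underside, z up; None all through if it is not there
- box3: closed sample box, 96 mm (its x) by 64 mm (its y) by 36 mm high, about 0.13 kg, blue body with a white lid; origin at the centre of its underside, z up; None all through if it is not there
- box4: closed sample box, 96 mm (its x) by 64 mm (its y) by 36 mm high, about 0.13 kg, blue body with a white lid; origin at the centre of its underside, z up; None all through if it is not there
- box5: closed sample box like the others, 96 mm (its x) by 64 mm (its y) by 36 mm high, about 0.13 kg, but with a yellow lid; always there; goes on top; origin at the centre of its underside, z up
- tube_rack: test-tube rack, orange ends and blue shelves, 82 x 212 x 98 mm, a bystander to be left alone; origin at the centre of its underside
- spray_bottle: clear spray bottle with white head, 175 mm tall, a bystander to be left alone; origin at the centre of its underside
- reagent_jar: small jar with blue cap, 54 mm across, 75 mm tall, a bystander to be left alone; origin at the centre of its underside
- dish: clear round dish, 90 mm across, 16 mm high, a bystander to be left alone; origin at the centre of its underside
- marker: green marker, 130 x 12 x 12 mm, a bystander to be left alone; origin at the centre of its underside
- beaker: glass beaker, 64 mm across, 80 mm tall, a bystander to be left alone; origin at the centre of its underside
- timer: white timer, 65 x 65 x 22 mm, a bystander to be left alone; origin at the centre of its underside
Mind the look-alikes: they are no part of the job. Leave any red look-alike of the box4 alone.

How it is judged:
On the way, in this order (a step that is already met when the one before it is completed fails the run):
1. the plate stands on its edge against the deck's side, tab up (within about 20 degrees of upright, its lower edge still below the deck's top or just at it) (angle between plate's own z axis and vertical between 1.22 and 1.92 rad and height (world z) of plate_edge below 0.038 m and y of plate_edge in the frame of deck between 0.075 and 0.115 m and height (world z) of plate_tab above 0.12 m), for 0.1 s.
2. the plate lies blue face up and at rest, square in the middle of the deck (angle between plate's own z axis and vertical above 3.05 rad and horizontal distance between plate_mid and deck_mid below 0.015 m and angle between the x axis of plate and the x axis of deck, either way round below 0.14 rad and z of plate_mid in the frame of deck_mid between 0.015 and 0.025 m and linear speed of plate below 0.02 m/s), for 0.2 s.
At the end, for the whole second after the job is handed in: Plate flat on the deck, blue face up, within 15 mm of the deck's middle and 8 degrees of square to it; every box present upright in one column, each within 10 mm of the plate's middle and 7 degrees of parallel to its long side, yellow-lidded box5 topmost; all at rest (all of step 2 and horizontal distance between each of box1, box2, box3, box4, box5 and plate_mid below 0.01 m and angle between the x axis of each of box1, box2, box3, box4, box5 and the x axis of plate, either way round below 0.12 rad and angle between each of box1, box2, box3, box4, box5's own z axis and vertical below 0.06 rad and height (world z) of each of box1, box2, box3, box4, box5 above 0.052 m and linear speed of each of box1, box2, box3, box4, box5 below 0.02 m/s and z of box5 in the frame of box1 above 0.03 m and z of box5 in the frame of box2 above 0.03 m and z of box5 in the frame of box3 above 0.03 m and z of box5 in the frame of box4 above 0.03 m); the robot touches nothing.
It fails at once if the plate slams over (turns faster than 6 rad/s) (angular speed of plate above 6 rad/s).
It fails at once if a bystander (rack, bottle, jar, dish, marker, beaker or timer) is moved more than 40 mm (distance of any of tube_rack, spray_bottle, reagent_jar, dish, marker, beaker, timer from where it was at the start of the episode above 0.04 m).
Of box1, box2, box3, box4 only 2 to 4 are there at a start; the rules pass over those that are not, and their reading is None.
At some moment in a run one of box5 may be knocked a few centimetres aside while the robot is not near it.
It also fails if it takes over 210 s, if anything falls off the work surface, if the arm or the gripper's body presses on something with over 40 N, if the wrist force passes 120 N, or if a joint passes its speed limit or range.

## Working session

There is one attempt and no reset: what is moved stays moved. The work goes in short steps, Python scripts to look and compute and a tool call to move; the robot and the scene stay as the last step left them, time stands still between calls to the robot, and variables do not carry over. Pictures are saved under pics/ and viewed, and the job is handed in when it is done.

Besides the shell and the picture viewer there is one more tool, called after "Call:" as name(argument=value, ...) on one line, values as JSON. step_arm: Moves the arm, as the interface text tells. Its arguments: {"type":"object","properties":{"increments":{"type":"array","items":{"type":"array","items":{"type":"array","items":{"type":"number"}}}},"squeeze":{"type":"number"}},"required":["increments"]}

```bash
ls -la; mkdir -p pics
python3 - <<'E'
from workcell import sensors, eyes
import cv2,numpy as np
s=sensors.get_state()
for k,v in s.items(): print(k,np.round(v,4))
for n in("side","top"):
    d=eyes.get_image(n)
    cv2.imwrite(f"pics/{n}0.png",d["frame"][:,:,::-1])
    print(n,d["fx"],d["fy"],d["cx"],d["cy"],d["k1"]);print(np.round(d["view"],4))
E
```

```text
total 12
drwxr-xr-x  3 agent agent 4096 Dec  6 22:42 .
drwxr-xr-x 23 root  root  4096 Dec  6 22:42 ..
drwxr-xr-x  2 agent agent 4096 Dec  6 22:42 pics
t 0.0
joint_pos [-1.3835  0.5921  0.0483  1.6098 -0.0333  0.9427 -0.0337]
joint_velocities [-0.0001  0.0004 -0.0001 -0.0011  0.0003  0.0012 -0.0017]
tau [-4.00000e-04 -5.48698e+01  1.54630e+00 -1.98123e+01  9.40000e-03
  8.90000e-03 -0.00000e+00]
eef_pos [0.2007 0.6958 0.2301]
ee_rot [-1.000e-04  1.399e-01  9.902e-01 -1.100e-03]
force [ 0.4714 -0.7185  1.0351]
moment [-0.0079 -0.0124 -0.0339]
grip_width 0.9985
side 495.223332056736 495.223332056736 317.9038197857001 238.34357526256898 0.0068346019454459065
[[ 0.7667 -0.642  -0.0014 -0.4268]
 [ 0.4604  0.5484  0.6981 -0.2651]
 [-0.4474 -0.5359  0.716  -0.9   ]
 [ 0.      0.      0.      1.    ]]
top 572.1390139426395 572.1390139426395 323.4291108291772 238.09135633506804 -0.15662453528747863
[[-2.8800e-02 -9.9960e-01 -6.0000e-04 -1.0300e-02]
 [ 9.9520e-01 -2.8700e-02  9.3700e-02 -5.5810e-01]
 [-9.3700e-02  2.1000e-03  9.9560e-01 -1.3085e+00]
 [ 0.0000e+00  0.0000e+00  0.0000e+00  1.0000e+00]]
```

View pics/side0.png

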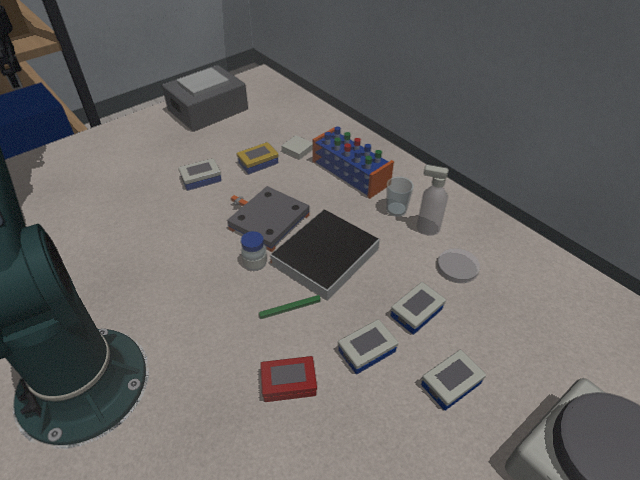

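View pics/top0.png

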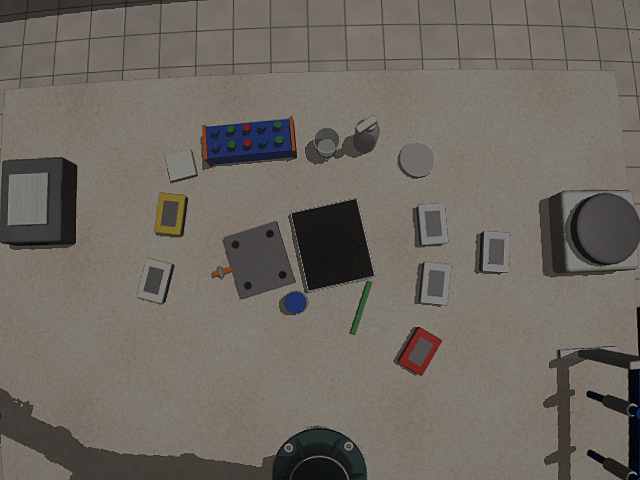

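```bash
cat > h.py <<'E'
import numpy as np, cv2
from workcell import sensors, eyes
def K(d): return np.array([[d["fx"],0,d["cx"]],[0,d["fy"],d["cy"]],[0,0,1.]])
def rays(d,uv):
    uv=np.asarray(uv,float).reshape(-1,1,2)
    s=cv2.undistortPoints(uv,K(d),np.array([d["k1"],0,0,0,0]),None,None,None,).reshape(-1,2) if False else cv2.undistortPointsIter(uv,K(d),np.array([d["k1"],0,0,0,0.]),None,None,(3,50,1e-9)).reshape(-1,2)
    V=np.asarray(d["view"]);R=V[:3,:3];t=V[:3,3]
    o=-R.T@t
    D=np.c_[s[:,0],-s[:,1],-np.ones(len(s))]@R
    return o,D
def plane(d,uv,z):
    o,D=rays(d,uv); return o+D*((z-o[2])/D[:,2])[:,None]
def deproj(d,uv):
    uv=np.asarray(uv,int).reshape(-1,2)
    o,D=rays(d,uv); return o+D*d["range_z"][uv[:,1],uv[:,0]][:,None]
def proj(d,P):
    P=np.asarray(P,float).reshape(-1,3);V=np.asarray(d["view"])
    c=P@V[:3,:3].T+V[:3,3]; c=c*[1,-1,-1]
    u,_=cv2.projectPoints(c,np.zeros(3),np.zeros(3),K(d),np.array([d["k1"],0,0,0,0.])); return u.reshape(-1,2)
def cloud(d):
    vv,uu=np.mgrid[0:480,0:640]; uv=np.c_[uu.ravel(),vv.ravel()]
    P=deproj(d,uv); P[d["range_z"].ravel()==0]=np.nan
    return P.reshape(480,640,3)
def rect(P):
    (cx,cy),(w,h),a=cv2.minAreaRect(np.asarray(P[:,:2]*1000,np.float32))
    if w<h: w,h,a=h,w,a+90
    a=(a+90)%180-90
    return np.round([cx,cy,w,h,a],1)
def save(d,name,crop=None,k=1):
    f=d["frame"][:,:,::-1]
    if crop: x0,y0,x1,y1=crop; f=f[y0:y1,x0:x1]
    f=cv2.resize(f,None,fx=k,fy=k,interpolation=cv2.INTER_CUBIC); cv2.imwrite("pics/"+name,f)
E
python3 - <<'E'
from h import *
d=eyes.get_image("top"); C=cloud(d); Z=C[...,2]
print("bench z",np.nanmedian(Z[380:420,200:260]))
m=((Z>0.010)&(Z<0.25)).astype(np.uint8); m=cv2.morphologyEx(m,cv2.MORPH_OPEN,np.ones((3,3)))
n,L,S,c=cv2.connectedComponentsWithStats(m)
for i in range(1,n):
    if S[i,4]<60: continue
    p=C[L==i]; z=np.nanpercentile(p[:,2],80); q=p[np.abs(p[:,2]-z)<0.006]
    print(np.round(c[i]),S[i,4],"z",round(z,4),rect(q), np.median(d["frame"][L==i],0))
save(d,"topc.png",(130,130,400,330),2.9)
E
```

```text
bench z -6.833477289891476e-05
[248. 140.] 3275 z 0.0766 [790.2 141.6 213.3  82.3 -86.5] [30. 44. 89.]
[366. 134.] 710 z 0.1729 [ 786.  -123.3   47.9   19.2  -59.6] [64.  60.5 57. ]
[326. 140.] 494 z 0.0799 [778.7 -39.8  63.5  61.7  -1.9] [75. 75. 71.]
[417. 158.] 1079 z 0.0194 [ 743.2 -257.2   89.3   88.3   60.7] [109. 107. 105.]
[180. 165.] 729 z 0.0251 [744.  312.6  67.6  65.9 -78.6] [127. 126. 120.]
[ 38. 201.] 6347 z 0.1018 [660.2 656.3 188.7 146.7  -1.2] [60. 59. 58.]
[594. 231.] 6996 z 0.1313 [ 552.4 -666.8  158.9  158.7   -3.3] [70. 68. 67.]
[170. 214.] 1167 z 0.0385 [625.3 335.   96.8  65.3  -7.7] [113.  97.  43.]
[332. 245.] 5602 z 0.0388 [541.3 -46.5 190.  159.7  11.1] [24. 23. 21.]
[432. 224.] 1141 z 0.0385 [ 583.  -281.7   96.7   65.7    2.7] [122. 120. 116.]
[257. 260.] 3730 z 0.0347 [505.2 147.7 176.2 149.9 -74.5] [72. 69. 68.]
[495. 252.] 1156 z 0.0385 [ 513.6 -429.3   94.9   65.6   -4.9] [121. 120. 117.]
[155. 280.] 1182 z 0.0381 [469.5 373.   97.4  65.8 -15.1] [115.  113.5 105.5]
[435. 283.] 1204 z 0.0384 [ 445.4 -282.1   96.3   66.2   -8.4] [122. 120. 115.]
[296. 302.] 444 z 0.0774 [411.8  41.2  44.9  44.6  88.5] [33. 49. 96.]
[419. 351.] 1209 z 0.0381 [ 290.1 -240.8   96.9   65.9  -32.3] [107.  38.  35.]
[607. 356.] 724 z 0.2039 [ 269.8 -651.7   52.4   13.3  -73.8] [33. 32. 29.]
[633. 386.] 242 z 0.2428 [ 2.157e+02 -6.511e+02  6.930e+01  5.200e+00  4.000e-01] [ 2.  6. 12.]
[608. 401.] 405 z 0.223 [ 176.9 -625.6   25.9   12.6  -28.2] [28. 28. 25.]
[633. 444.] 432 z 0.2418 [  96.  -650.7  111.    16.    -6.2] [ 2.  5. 11.]
[318. 459.] 3377 z 0.1207 [ 50.1  -1.2 113.6  35.2  88.4] [22. 27. 25.]
[609. 464.] 439 z 0.2209 [  37.8 -625.3   25.9   13.2  -27.4] [28. 27. 24.]
```

View pics/topc.png

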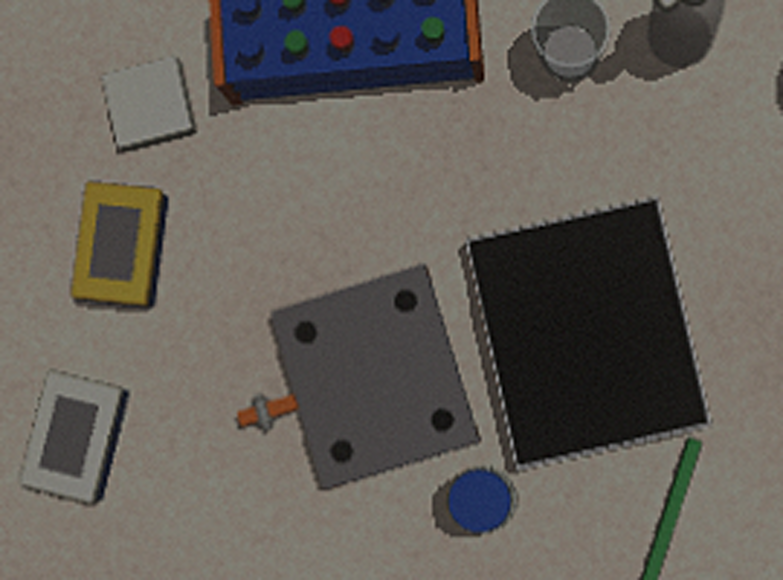

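The side and top views show these candidates (top-image pixels):
- Yellow-lid box5 at (171,214).
- White-lid boxes at (155,280), (432,224), (435,284) and (495,252).
- Red look-alike at (420,350) and white timer at (180,165), both to be left alone.
- Plate at (258,260) with the tab pin at about (222,272); deck at (332,245).

So there are five boxes. The first reach is the pin, so I'm measuring it and the plate closely.

```bash
cat >> h.py <<'E'
DC=np.array([541.3,-46.5]); DA=np.radians(11.1)
def todeck(p):  # mm world->deck xy
    c,s=np.cos(DA),np.sin(DA); q=np.asarray(p)-DC; return np.array([c*q[0]+s*q[1],-s*q[0]+c*q[1]])
def fromdeck(p):
    c,s=np.cos(DA),np.sin(DA); return DC+np.array([c*p[0]-s*p[1],s*p[0]+c*p[1]])
E
python3 - <<'E'
from h import *
d=eyes.get_image("top"); f=d["frame"].astype(int); 
hsv=cv2.cvtColor(d["frame"],cv2.COLOR_RGB2HSV)
# plate grey via range
C=cloud(d);Z=C[...,2]
m=np.zeros((480,640),bool); m[215:305,215:300]=1
g=m&(Z>0.029)&(Z<0.042)&(hsv[...,1]<60)
k=cv2.morphologyEx(g.astype(np.uint8),cv2.MORPH_OPEN,np.ones((15,15)))
vu=np.argwhere(k>0)[:,::-1]; P=plane(d,vu,0.032); print("plate",rect(P))
# dots
dk=(k>0)&(f.sum(2)<120); n,L,S,c=cv2.connectedComponentsWithStats(dk.astype(np.uint8))
D=[c[i] for i in range(1,n) if S[i,4]>20]; D=plane(d,D,0.032)*1000; print("dots",np.round(D,1), np.round(D.mean(0),1))
# tab
o=m&(f[...,0]>1.4*f[...,2])&(f[...,0]>70)&(hsv[...,1]>110); vu=np.argwhere(o)[:,::-1]
print("tab px",len(vu),rect(plane(d,vu,0.027)))
# pin: grey at tab, height
w=C[255:290,205:240]; 
zz=Z[262:282,208:236]; print(np.round(zz*1000).astype(int))
# deck
b=np.zeros((480,640),bool); b[190:300,280:380]=1; b&=(f.sum(2)<110)&(Z>0.03)
b=cv2.morphologyEx(b.astype(np.uint8),cv2.MORPH_OPEN,np.ones((9,9)))
r=rect(plane(d,np.argwhere(b>0)[:,::-1],0.036)); print("deck",r)
save(d,"tab.png",(200,240,300,315),8)
s=eyes.get_image("side"); save(s,"sidetab.png",(215,170,335,260),6.6)
E
```

```text
Traceback (most recent call last):
  File "h.py", line 12, in plane
    o,D=rays(d,uv); return o+D*((z-o[2])/D[:,2])[:,None]
        ~~~~^^^^^^
  File "h.py", line 6, in rays
    s=cv2.undistortPoints(uv,K(d),np.array([d["k1"],0,0,0,0]),None,None,None,).reshape(-1,2) if False else cv2.undistortPointsIter(uv,K(d),np.array([d["k1"],0,0,0,0.]),None,None,(3,50,1e-9)).reshape(-1,2)
                                                                                                           ~~~~~~~~~~~~~~~~~~~~~~~^^^^^^^^^^^^^^^^^^^^^^^^^^^^^^^^^^^^^^^^^^^^^^^^^^^^^^^^^^^^
cv2.error: OpenCV(4.12.0) /io/opencv/modules/calib3d/src/undistort.dispatch.cpp:347: error: (-215:Assertion failed) CV_IS_MAT(_src) && CV_IS_MAT(_dst) && (_src->rows == 1 || _src->cols == 1) && (_dst->rows == 1 || _dst->cols == 1) && _src->cols + _src->rows - 1 == _dst->rows + _dst->cols - 1 && (CV_MAT_TYPE(_src->type) == CV_32FC2 || CV_MAT_TYPE(_src->type) == CV_64FC2) && (CV_MAT_TYPE(_dst->type) == CV_32FC2 || CV_MAT_TYPE(_dst->type) == CV_64FC2) in function 'cvUndistortPointsInternal'
```

```bash
cat > m1.py <<'E'
from h import *
d=eyes.get_image("top"); f=d["frame"].astype(int); 
hsv=cv2.cvtColor(d["frame"],cv2.COLOR_RGB2HSV)
C=cloud(d);Z=C[...,2]
m=np.zeros((480,640),bool); m[215:305,215:300]=1
g=m&(Z>0.024)&(Z<0.045)
print(g.sum())
k=cv2.morphologyEx(cv2.morphologyEx(g.astype(np.uint8),cv2.MORPH_CLOSE,np.ones((3,3))),cv2.MORPH_OPEN,cv2.getStructuringElement(cv2.MORPH_ELLIPSE,(11,11)))
vu=np.argwhere(k>0)[:,::-1]; P=plane(d,vu,0.032); print("plate",rect(P))
dk=(k>0)&(f.sum(2)<120); n,L,S,c=cv2.connectedComponentsWithStats(dk.astype(np.uint8))
D=[c[i] for i in range(1,n) if S[i,4]>20]; D=plane(d,D,0.032)*1000; print("dots",np.round(D,1), np.round(D.mean(0),1))
o=m&(f[...,0]>1.4*f[...,2])&(f[...,0]>70)&(hsv[...,1]>110); vu=np.argwhere(o)[:,::-1]
print("tab px",len(vu),rect(plane(d,vu,0.027)))
print(np.round(Z[262:282,208:236]*1000).astype(int))
b=np.zeros((480,640),bool); b[190:300,280:380]=1; b&=(f.sum(2)<110)&(Z>0.03)
b=cv2.morphologyEx(b.astype(np.uint8),cv2.MORPH_OPEN,np.ones((5,5)))
r=rect(plane(d,np.argwhere(b>0)[:,::-1],0.036)); print("deck",r)
save(d,"tab.png",(200,240,300,315),8)
s=eyes.get_image("side"); save(s,"sidetab.png",(215,170,335,260),6.6)
E
python3 m1.py
```

```text
3887
plate [510.8 126.7 150.4 132.9  15.7]
dots [[571.9  99.2  32. ]
 [548.8 179.8  32. ]
 [475.5  71.8  32. ]
 [453.1 152.8  32. ]] [512.3 125.9  32. ]
tab px 76 [488.1 209.6  42.2  13.2 -75.6]
[[                   6 -9223372036854775808                    1
                     0                   -1                    2
                    -1                    5                    2
                    -1                    4                    6
                    -2                    5                    4
                     0                    1                    0
                     8                    0                    0
                     0                   33                   36
                    33                   37                   35
                    33]
 [                   2                    2                    0
                     2                   -3                    1
                     4                    1                   -1
                     2                    3                    6
                     3              
[... 10726 characters left out ...]
   2
                    -1                    3                   -1
                     6                    1                    0
                     1                   -2                    1
                     3                    1                    2
                    -2                    0                    1
                     3                    0                   -2
                     5                   -2                    1
                     0                    0                    6
                    -4]]
deck [542.3 -46.  182.5 153.2  11.2]m1.py:14: RuntimeWarning: invalid value encountered in cast
  print(np.round(Z[262:282,208:236]*1000).astype(int))
```

View pics/tab.png

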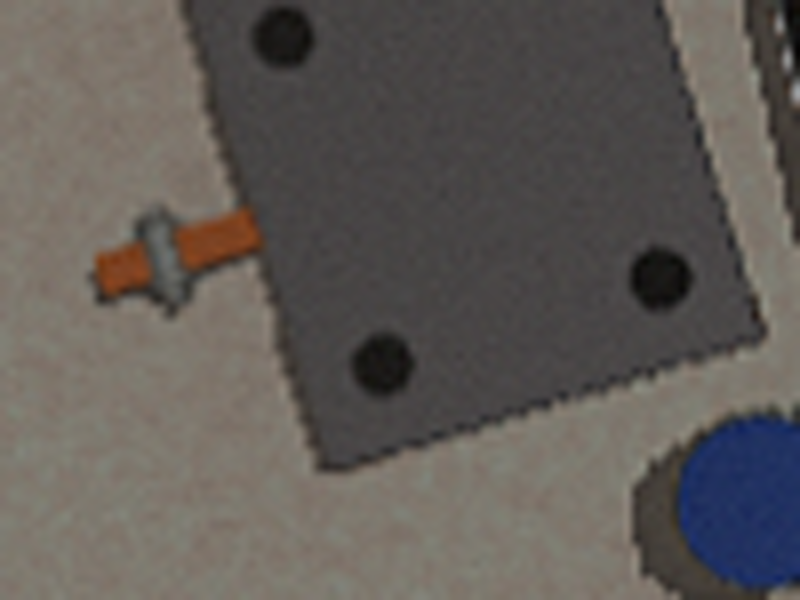

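View pics/sidetab.png

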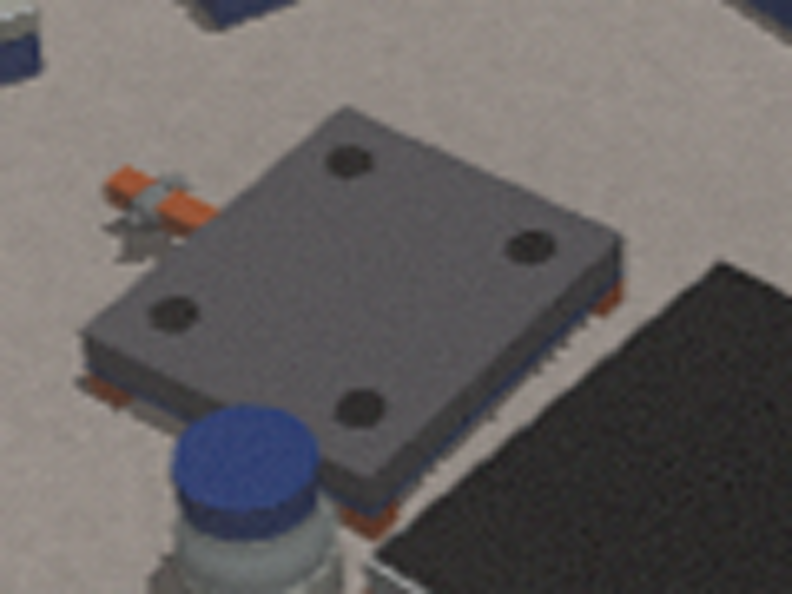

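```bash
cat >> h.py <<'E'
from scipy.spatial.transform import Rotation as Ro
DC=np.array([541.8,-46.3])
def pose():
    s=sensors.get_state(); q=np.array(s["ee_rot"]); return s,np.array(s["eef_pos"])*1000,Ro.from_quat(q[[1,2,3,0]])
def goal(yaw_y): # tool down, tool y at given azimuth deg
    a=np.radians(yaw_y); y=np.array([np.cos(a),np.sin(a),0]); z=np.array([0,0,-1.]); x=np.cross(y,z)
    return Ro.from_matrix(np.c_[x,y,z])
def inc(targets):
    """targets: list of (x,y,z mm, yaw deg) -> rows tool frame"""
    s,p,R=pose()
    for (x,y,z,w) in targets:
        d=R.inv().apply(np.array([x,y,z])-p)
        c=[(R.inv()*goal(w+k)).as_rotvec(degrees=True) for k in (0,180)]
        print(np.round(d,1), "rot",np.round(c[0],1),"| alt",np.round(c[1],1))
def st():
    s,p,R=pose(); y=R.as_matrix()[:,1]; z=R.as_matrix()[:,2]
    print("t %.2f pos %s yawy %.1f zaxis %s F %s M %s grip %.3f j %s"%(s["t"],np.round(p,1),np.degrees(np.arctan2(y[1],y[0])),np.round(z,3),np.round(s["force"],1),np.round(s["moment"],2),s["grip_width"],np.round(s["joint_pos"],2)))
E
python3 - <<'E'
from h import *
d=eyes.get_image("top")
print(plane(d,[[220.6,272.5]],0.025)*1000, np.round(proj(d,[[.4864,.2173,.025]]),1))
c,s=np.cos(np.radians(15.8)),np.sin(np.radians(15.8))
st()
inc([(486.4,217.3,120,15.8),(486.4,217.3,4,15.8)])
E
```

```text
[[483.93483422 215.97992102  25.        ]] [[220.  271.5]]
t 0.35 pos [200.8 696.5 231. ] yawy 73.9 zaxis [-0. -0. -1.] F [ 0.2 -0.   0.5] M [-0.02  0.    0.01] grip 1.001 j [-1.38  0.59  0.05  1.61 -0.03  0.94 -0.03]
[-407.1 -381.2  111.2] rot [-0.   0.  58.1] | alt [  -0.    -0.  -121.9]
[-407.1 -381.2  227.2] rot [-0.   0.  58.1] | alt [  -0.    -0.  -121.9]
```

Call:
step_arm(increments=[[[-407,-381,80,0,0,58,0.2],[-407,-381,80,0,0,58,0.2],[-407,-381,80,0,0,58,0.2],[-407,-381,80,0,0,58,0.2],[-407,-381,80,0,0,58,0.2]]], squeeze=45)

```text
t: 0.85
eef_pos: [0.3285, 0.4825, 0.1959]
ee_rot: [0.0, 0.495, 0.869, 0.0]
force: [0.8, 1.4, -0.4]
grip_width: 0.595
```

Run:
```python
from h import *
st(); inc([(486,217,120,15.8)])
```

```text
t 0.85 pos [328.5 482.5 195.9] yawy 30.6 zaxis [ 0.001  0.001 -1.   ] F [ 0.8  1.4 -0.4] M [ 0.08 -0.07  0.02] grip 0.595 j [-1.23  0.47  0.25  1.97 -0.17  0.72 -0.35]
[-3.087e+02  3.000e-01  7.580e+01] rot [ 0.  -0.  14.8] | alt [ 0.000e+00  1.000e-01 -1.652e+02]
```

Call:
step_arm(increments=[[[-309,0,70,0,0,14.8,0.2],[-309,0,70,0,0,14.8,0.2],[-309,0,70,0,0,14.8,0.2],[-309,0,70,0,0,14.8,0.2],[-309,0,70,0,0,14.8,0.2]]])

```text
t: 1.35
eef_pos: [0.454, 0.2737, 0.1405]
ee_rot: [0.0, 0.601, 0.8, 0.0]
force: [0.8, -0.5, 0.1]
grip_width: 0.598
```

Call:
step_arm(increments=[[[-58,0,10,0,0,0,0.2],[-58,0,10,0,0,0,0.2],[-58,0,10,0,0,0,0.2]]])

```text
t: 1.65
eef_pos: [0.4698, 0.2165, 0.1305]
ee_rot: [0.0, 0.603, 0.798, -0.001]
force: [-0.4, 0.4, -0.5]
grip_width: 0.601
```

Run:
```python
from h import *
st(); inc([(486,217,40,15.8),(486,217,4,15.8)])
d=eyes.get_image("top"); save(d,"t1.png",(150,190,350,340),4)
d=eyes.get_image("side"); save(d,"s1.png",(150,100,400,300),3)
```

```text
t 1.65 pos [469.8 216.5 130.5] yawy 15.8 zaxis [-0.    -0.001 -1.   ] F [-0.4  0.4 -0.5] M [0.07 0.01 0.04] grip 0.601 j [-0.71  0.5   0.26  2.16 -0.25  0.51  0.01]
[-3.9 15.8 90.5] rot [-0.   0.1  0. ] | alt [-1.0e-01 -1.0e-01 -1.8e+02]
[ -3.9  15.8 126.5] rot [-0.   0.1  0. ] | alt [-1.0e-01 -1.0e-01 -1.8e+02]
```

View pics/t1.png

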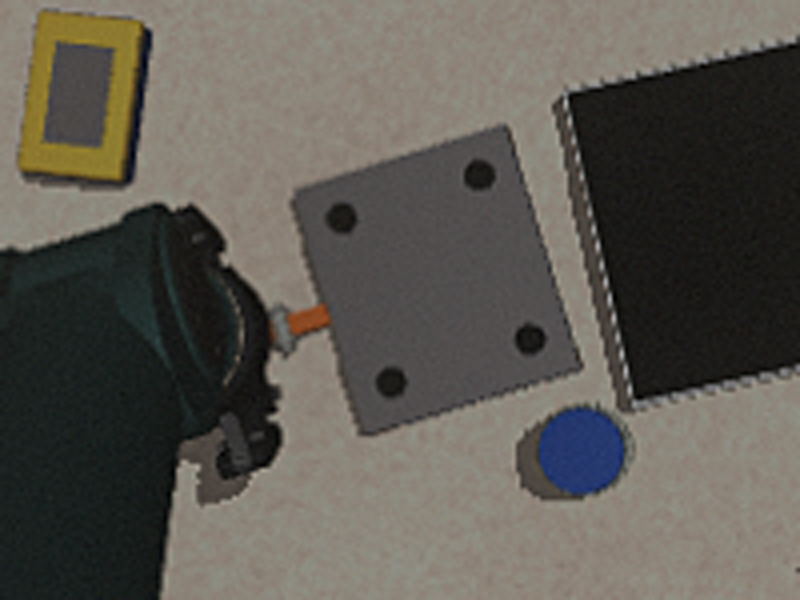

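View pics/s1.png

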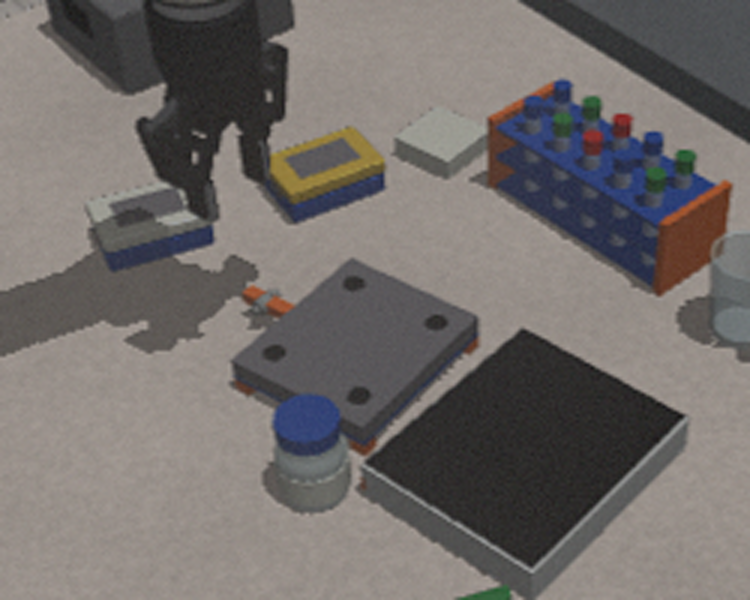

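Call:
step_arm(increments=[[[-4,16,45,0,0,0,0.2],[-4,16,85,0,0,0,0.2],[-4,16,85,0,0,0,0.2]]])

```text
t: 2.05
eef_pos: [0.4823, 0.2216, 0.0419]
ee_rot: [-0.002, 0.599, 0.801, -0.003]
force: [-0.7, -0.2, 0.7]
grip_width: 0.597
```

Run:
```python
from h import *
st(); inc([(486,217,4,15.8)])
d=eyes.get_image("side"); save(d,"s2.png",(180,150,300,240),6.6)
```

```text
t 2.05 pos [482.3 221.6  41.9] yawy 16.4 zaxis [-0.008 -0.002 -1.   ] F [-0.7 -0.2  0.7] M [-0.03  0.06  0.03] grip 0.597 j [-0.64  0.66  0.17  2.16 -0.31  0.35  0.08]
[-5.5  2.6 37.9] rot [-0.5 -0.   0.6] | alt [   0.    -0.7 -179.4]
```

View pics/s2.png

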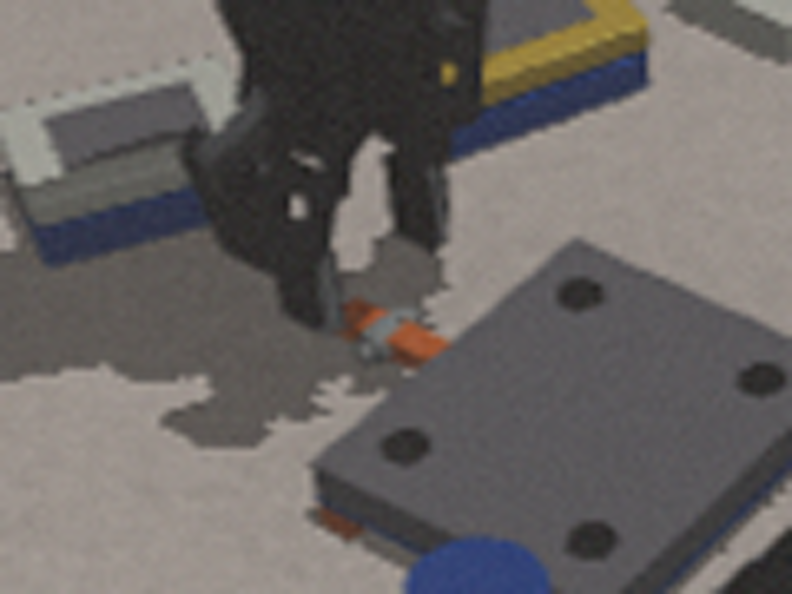

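Call:
step_arm(increments=[[[-4,2,0,0,0,0,0.2],[-4,2,0,0,0,0,0.2],[-4,2,20,0,0,0,0.2],[-4,2,34,0,0,0,0.2],[-4,2,34,0,0,0,0.2]]])

```text
t: 2.6
eef_pos: [0.4881, 0.2165, 0.0113]
ee_rot: [-0.0, 0.601, 0.799, -0.0]
force: [0.9, 0.0, -0.1]
grip_width: 0.596
```

Run:
```python
from h import *
st(); inc([(486,217,4,15.8)])
```

```text
t 2.60 pos [488.1 216.5  11.3] yawy 16.1 zaxis [-0.001 -0.    -1.   ] F [ 0.9  0.  -0.1] M [ 0.   -0.03  0.04] grip 0.596 j [-0.6   0.72  0.14  2.16 -0.33  0.28  0.1 ]
[ 1.1 -1.8  7.3] rot [-0.1 -0.   0.3] | alt [ 0.000e+00 -1.000e-01 -1.797e+02]
```

Call:
step_arm(increments=[[[1,-2,4,0,0,0,0.2],[1,-2,7,0,0,0,0.2],[1,-2,7,0,0,0,0.2]]])

```text
t: 2.9
eef_pos: [0.4863, 0.217, 0.0046]
ee_rot: [-0.0, 0.601, 0.799, 0.0]
force: [-0.2, 0.1, 0.1]
grip_width: 0.596
```

Run:
```python
from h import *
st()
d=eyes.get_image("side"); save(d,"s3.png",(190,160,310,250),6.6)
d=eyes.get_image("top"); save(d,"t3.png",(180,220,300,310),6.6)
```

```text
t 2.90 pos [486.3 217.    4.6] yawy 16.1 zaxis [-0.  0. -1.] F [-0.2  0.1  0.1] M [-0.03  0.01 -0.01] grip 0.596 j [-0.6   0.73  0.13  2.17 -0.33  0.26  0.1 ]
```

View pics/s3.png

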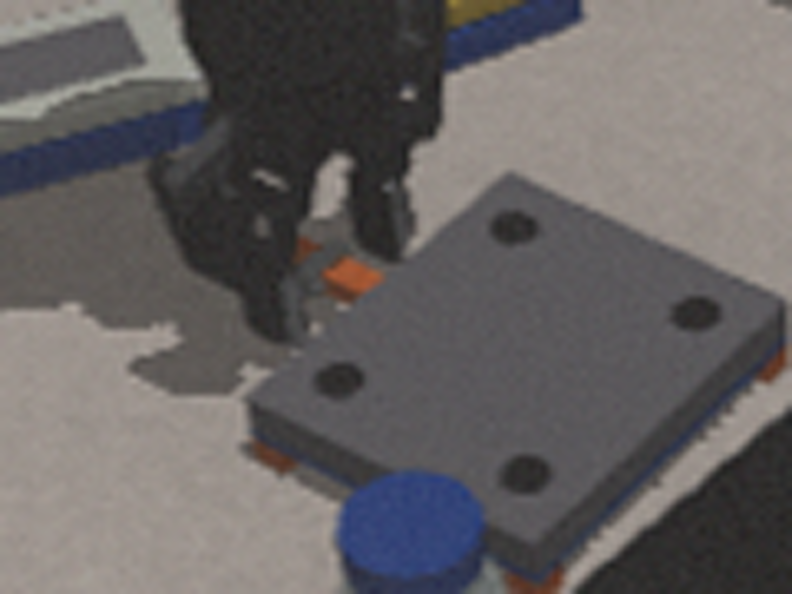

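View pics/t3.png

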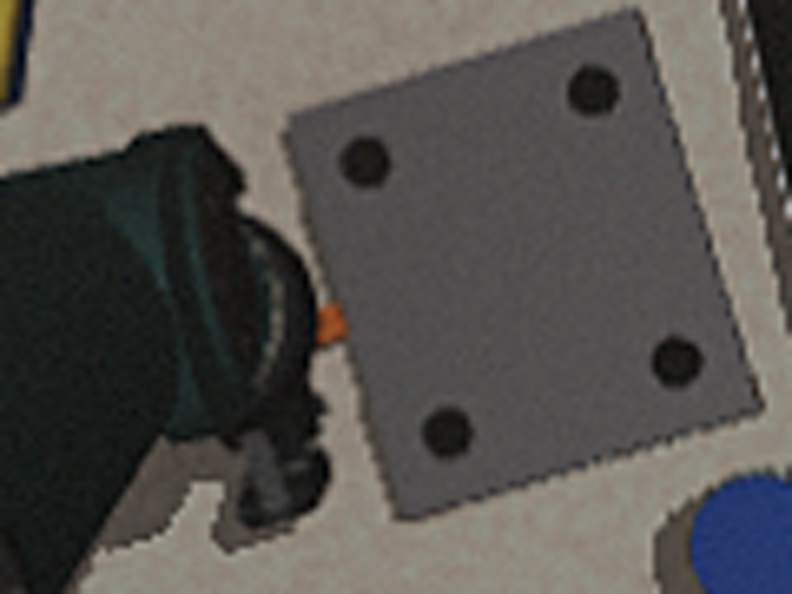

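The views show the fingers straddling the tab at the pin (side crop about (310,260)). Closing.

Call:
step_arm(increments=[[[0,0,0,0,0,0,-0.6],[0,0,0,0,0,0,-0.6],[0,0,0,0,0,0,-0.6],[0,0,0,0,0,0,-0.6],[0,0,0,0,0,0,-0.6]]], squeeze=45)

```text
t: 3.5
eef_pos: [0.4861, 0.217, 0.0048]
ee_rot: [-0.0, 0.601, 0.799, -0.0]
force: [-1.7, 0.3, 4.7]
grip_width: 0.325
```

Run:
```python
from h import *
st()
DA=np.radians(11.1)
# lever plan: deck-frame pin path; world targets
d0=todeck(np.array([486.4,217.2])); print("pin deck",d0)
x0=d0[0]; e0=d0[1]-160
print("e0",e0)
for th in (0,10,20,30,45,60,75,85,90):
    t=np.radians(th); e=max(e0+ (115-e0)*th/90, 83+32*np.sin(t))
    y=e+160*np.cos(t)-22*np.sin(t); z=160*np.sin(t)+22*np.cos(t)
    print(th,"e",round(e,1),"pin y",round(y,1),"z",round(z,1))
```

```text
t 3.50 pos [486.1 217.    4.8] yawy 16.2 zaxis [-0.001  0.    -1.   ] F [-1.7  0.3  4.7] M [-0.01  0.43  0.03] grip 0.325 j [-0.6   0.73  0.13  2.17 -0.33  0.27  0.1 ]
pin deck [ -3.63407541 269.23633391]
e0 109.23633390749188
0 e 109.2 pin y 269.2 z 22.0
10 e 109.9 pin y 263.6 z 49.4
20 e 110.5 pin y 253.3 z 75.4
30 e 111.2 pin y 238.7 z 99.1
45 e 112.1 pin y 209.7 z 128.7
60 e 113.1 pin y 174.0 z 149.6
75 e 114.0 pin y 134.2 z 160.2
85 e 114.9 pin y 106.9 z 161.3
90 e 115.0 pin y 93.0 z 160.0
```

```bash
cat >> h.py <<'E'
def lever(ths,z0=4.8-22,e0=109.2,e1=115,yaw0=16.1,yaw1=11.1):
    out=[]
    for th in ths:
        t=np.radians(th); f=th/90; e=max(e0+(e1-e0)*f,83+32*np.sin(t))
        y=e+160*np.cos(t)-22*np.sin(t); z=160*np.sin(t)+22*np.cos(t)
        w=fromdeck([-3.6+3.6*f,y]); out.append((w[0],w[1],z+z0,yaw0+(yaw1-yaw0)*f))
    return out
E
python3 - <<'E'
from h import *
inc(lever([0,4,9,14,19,24]))
E
```

```text
[ 0.1  0.4 -0. ] rot [-0.  -0.   0.1] | alt [   0.    -0.  -179.9]
[ -1.6   0.4 -11.2] rot [-0.  -0.   0.3] | alt [   0.    -0.  -179.7]
[ -4.8   0.3 -24.8] rot [-0.  -0.   0.6] | alt [   0.    -0.  -179.4]
[ -9.1   0.1 -38.1] rot [-0.  -0.   0.8] | alt [   0.    -0.  -179.2]
[-14.6  -0.2 -50.9] rot [-0.  -0.   1.1] | alt [   0.    -0.  -178.9]
[-21.2  -0.6 -63.2] rot [-0.  -0.   1.4] | alt [   0.    -0.  -178.6]
```

Call:
step_arm(increments=[[[-1.6,0,-11,0,0,0.3,-0.6],[-5,0,-25,0,0,0.6,-0.6],[-9,0,-38,0,0,0.8,-0.6],[-14.6,0,-51,0,0,1.1,-0.6],[-21,-0.6,-63,0,0,1.4,-0.6]]])

```text
t: 4.0
eef_pos: [0.4922, 0.1962, 0.0691]
ee_rot: [0.0, 0.611, 0.792, 0.001]
force: [-0.6, 0.3, -1.8]
grip_width: 0.32
```

Run:
```python
from h import *
st(); inc(lever([24,28,33,38,43,48]))
d=eyes.get_image("side"); save(d,"s4.png",(170,120,350,255),4.4)
```

```text
t 4.00 pos [492.2 196.2  69.1] yawy 14.7 zaxis [ 0.001  0.    -1.   ] F [-0.6  0.3 -1.8] M [ 0.17 -0.05  0.05] grip 0.320 j [-0.61  0.61  0.2   2.16 -0.3   0.39  0.09]
[ 0.5 -0.6  1.1] rot [ 0.1 -0.  -0.1] | alt [-0.000e+00 -1.000e-01  1.799e+02]
[-5.5 -0.8 -8.3] rot [ 0.1 -0.   0.2] | alt [ 0.000e+00  1.000e-01 -1.798e+02]
[-13.9  -1.1 -19.3] rot [ 0.1 -0.   0.4] | alt [ 0.000e+00  1.000e-01 -1.796e+02]
[-23.2  -1.5 -29.6] rot [ 0.1 -0.   0.7] | alt [ 0.000e+00  1.000e-01 -1.793e+02]
[-33.4  -1.9 -38.9] rot [ 0.1 -0.   1. ] | alt [ 0.00e+00  1.00e-01 -1.79e+02]
[-44.4  -2.4 -47.4] rot [ 0.1 -0.   1.3] | alt [ 0.000e+00  1.000e-01 -1.787e+02]
```

View pics/s4.png

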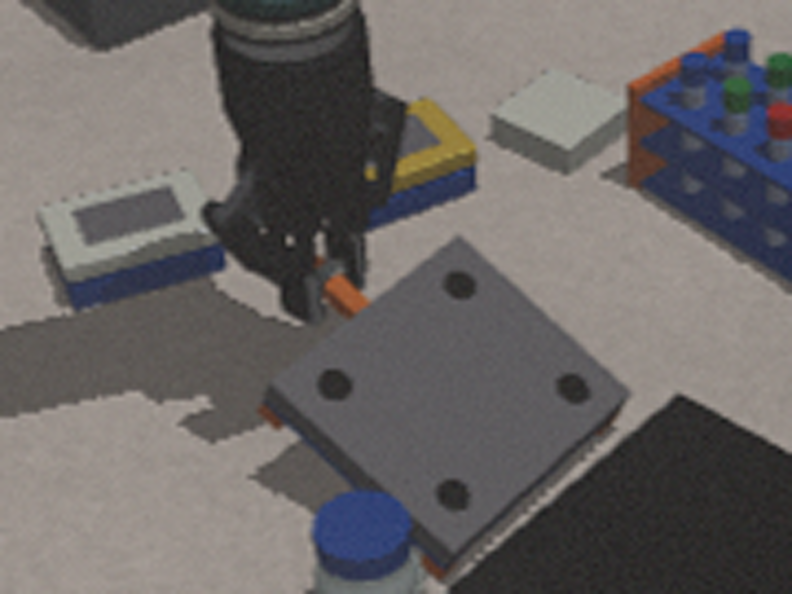

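Plate is pivoting on its far posts as planned (near corner (440,580), far corner (625,395)); continue.

Call:
step_arm(increments=[[[-5.5,-0.8,-8,0,0,0.2,-0.6],[-14,-1,-19,0,0,0.4,-0.6],[-23,-1.5,-29.6,0,0,0.7,-0.6],[-33,-2,-39,0,0,1.0,-0.6],[-44,-2.4,-47,0,0,1.3,-0.6]]])

```text
t: 4.55
eef_pos: [0.5016, 0.1536, 0.1158]
ee_rot: [0.0, 0.62, 0.785, 0.001]
force: [0.5, 7.1, 2.7]
grip_width: 0.324
```

Run:
```python
from h import *
st(); inc(lever([48,53,58,63,68,73]))
d=eyes.get_image("side"); save(d,"s5.png",(170,120,350,255),4.4)
```

```text
t 4.55 pos [501.6 153.6 115.8] yawy 13.4 zaxis [ 0.002  0.002 -1.   ] F [0.5 7.1 2.7] M [ 1.47  0.13 -0.01] grip 0.324 j [-0.56  0.53  0.24  2.15 -0.26  0.48  0.12]
[-0.9 -0.8 -0.7] rot [ 0.1 -0.1 -0. ] | alt [-1.0e-01 -2.0e-01  1.8e+02]
[-12.5  -1.   -8.1] rot [ 0.1 -0.1  0.3] | alt [ 1.000e-01  2.000e-01 -1.797e+02]
[-24.8  -1.3 -14.4] rot [ 0.1 -0.1  0.5] | alt [ 1.000e-01  2.000e-01 -1.795e+02]
[-37.5  -1.6 -19.6] rot [ 0.1 -0.1  0.8] | alt [ 1.000e-01  2.000e-01 -1.792e+02]
[-50.7  -1.9 -23.7] rot [ 0.1 -0.1  1.1] | alt [ 1.000e-01  2.000e-01 -1.789e+02]
[-64.2  -2.3 -26.6] rot [ 0.1 -0.1  1.4] | alt [ 1.000e-01  2.000e-01 -1.786e+02]
```

View pics/s5.png

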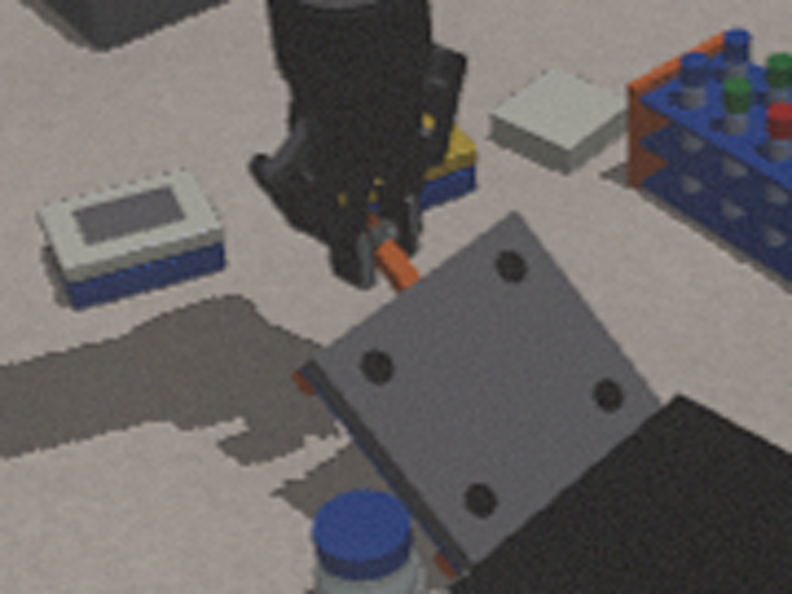

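Call:
step_arm(increments=[[[-10,-1,-9,0,0,0.3,-0.6],[-22,-1,-16,0,0,0.5,-0.6],[-35,-1.5,-21,0,0,0.8,-0.6],[-48,-2,-25,0,0,1.1,-0.6],[-61,-2,-28,0,0,1.4,-0.6]]])

```text
t: 5.1
eef_pos: [0.5118, 0.1077, 0.1474]
ee_rot: [-0.007, 0.626, 0.78, 0.006]
force: [-17.5, 32.1, 50.1]
grip_width: 0.319
```

Run:
```python
from h import *
st(); inc(lever([73,77,81,85,90],e1=117))
d=eyes.get_image("side"); save(d,"s6.png",(170,120,350,255),4.4)
```

```text
t 5.10 pos [511.8 107.7 147.4] yawy 12.5 zaxis [-0.004  0.019 -1.   ] F [-17.5  32.1  50.1] M [ 7.16  3.65 -0.03] grip 0.319 j [-0.47  0.48  0.25  2.14 -0.25  0.55  0.19]
[-15.7  -1.3   4.8] rot [ 0.  -1.1  0.4] | alt [   1.7    0.  -179.6]
[-26.6  -1.4   3.2] rot [ 0.  -1.1  0.7] | alt [   1.7    0.  -179.3]
[-37.4  -1.5   2.4] rot [ 0.  -1.1  0.9] | alt [   1.7    0.  -179.1]
[-48.4  -1.6   2.3] rot [ 0.  -1.1  1.1] | alt [   1.7    0.  -178.9]
[-62.   -1.7   3.4] rot [ 0.  -1.1  1.4] | alt [   1.7    0.  -178.6]
```

View pics/s6.png

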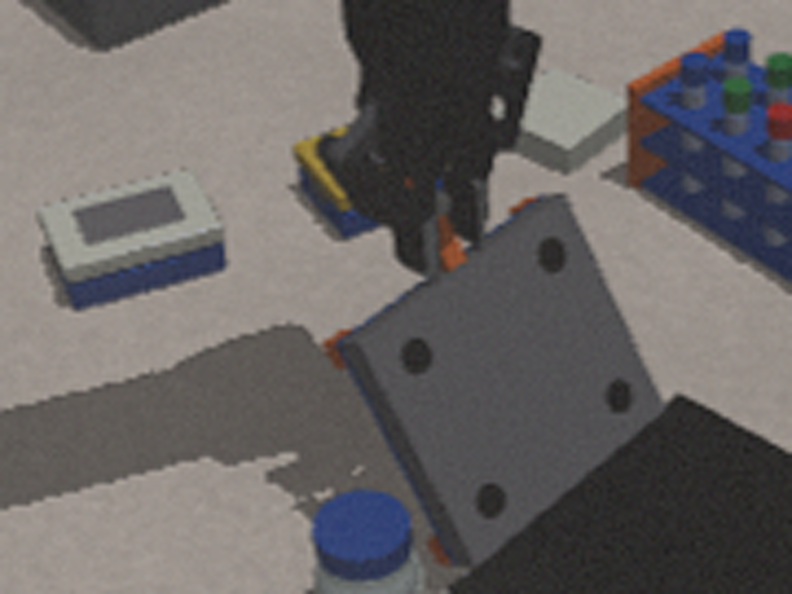

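```bash
cat >> h.py <<'E'
def face(name="side",poly=None,d=None):
    """fit plane to grey face within pixel polygon, report in deck frame"""
    d=d or eyes.get_image(name); m=np.zeros((480,640),np.uint8); cv2.fillPoly(m,[np.int32(poly)],1)
    P=cloud(d)[m>0]; P=P[~np.isnan(P[:,0])]*1000
    q=np.array([todeck(p[:2]) for p in P]); Q=np.c_[q,P[:,2]]
    for _ in range(5):
        c=Q.mean(0); n=np.linalg.svd(Q-c,full_matrices=False)[2][2]; r=(Q-c)@n; k=np.abs(r)<3*r.std()+.1; Q=Q[k]
    n*=np.sign(-n[1]) if abs(n[1])>.3 else 1
    return c,n
E
python3 - <<'E'
from h import *
import h
d=eyes.get_image("side")
# crop px -> full: x=170+u/4.4,y=120+v/4.4
poly=np.array([[370,350],[555,215],[640,390],[470,545]])/4.4+[170,120]
c,n=face("side",poly,d); print("face pt",c.round(1),"n",n.round(3),"theta",np.degrees(np.arctan2(-n[1],n[2])))
# dots
for u in [(415,356),(552,255),(619,396),(490,500)]:
    uv=np.array(u)/4.4+[170,120]; o,D=rays(d,[uv]); o=o*1000
    od=np.r_[todeck(o[:2]),o[2]]; e=o+D[0]; ed=np.r_[todeck(e[:2]),e[2]]; D=ed-od
    X=od+D*((c-od)@n/(D@n)); print("dot",X.round(1))
E
```

```text
face pt [ -6.2 111.6  98.1] n [-0.001 -0.867  0.499] theta 60.066397673323905
dot [-49.9 129.7 129.4]
dot [ 51.  129.2 128.8]
dot [51.9 86.9 55.3]
dot [-48.6  87.5  56.1]
```

The side view shows the plate stuck at 60° with its lower edge ridden up to the deck's top edge, so the arm is pushing it like a strut. The yellow box has also been knocked aside. I'll back off and ease the grip.

Call:
step_arm(increments=[[[10,0,-2,0,0,0,-0.6],[20,0,-2,0,0,0,-0.6],[30,0,-2,0,0,0,-0.6],[35,0,-2,0,0,0,-0.6]]], squeeze=25)

```text
t: 5.6
eef_pos: [0.5044, 0.128, 0.1438]
ee_rot: [-0.001, 0.629, 0.777, -0.001]
force: [0.0, 0.2, -2.7]
grip_width: 0.313
```

Run:
```python
from h import *
st(); s,p,R=pose(); print("tcp deck",todeck(p[:2]))
d=eyes.get_image("side"); save(d,"s7.png",(170,120,350,255),4.4)
```

```text
t 5.60 pos [504.4 128.  143.8] yawy 12.0 zaxis [-0.002 -0.001 -1.   ] F [ 0.   0.2 -2.7] M [0.15 0.02 0.01] grip 0.313 j [-0.54  0.48  0.27  2.14 -0.24  0.55  0.12]
tcp deck [ -3.18061969 178.22387421]
```

View pics/s7.png

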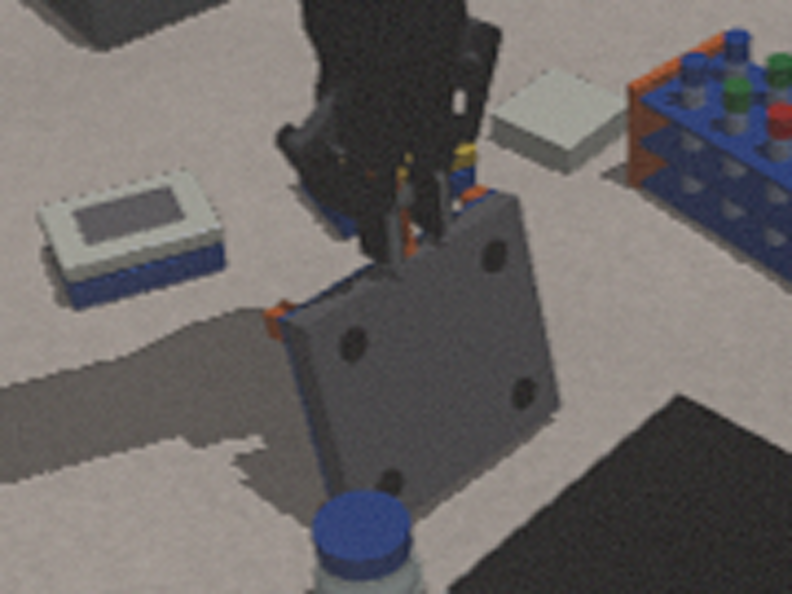

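```bash
cat > fm.py <<'E'
from h import *
def meas(d,c4,dots,off,k):
    """crop coords; returns theta, pin est, G"""
    poly=np.array(c4)/k+off; c,n=face("side",poly,d); th=np.arctan2(-n[1],n[2])
    X=[]
    for u in dots:
        uv=np.array(u)/k+off; o,D=rays(d,[uv]); o=o*1000
        od=np.r_[todeck(o[:2]),o[2]]; e=o+D[0]; D=np.r_[todeck(e[:2]),e[2]]-od
        X.append(od+D*((c-od)@n/(D@n)))
    return n,np.degrees(th),np.array(X)
E
python3 - <<'E'
from fm import *
d=eyes.get_image("side")
n,th,X=meas(d,[[310,330],[510,210],[545,390],[430,470]],[(353,345),(494,256),(524,393)],[170,120],4.4)
print(n,th,X.round(1))
c=(X[0]+X[2])/2; t=np.radians(th); u=np.array([0,np.cos(t),np.sin(t)]); v=np.array([0,-np.sin(t),np.cos(t)])
print("yaw rel deck",np.degrees(np.arctan2((X[1]-X[0])[1],(X[1]-X[0])[0])),"center",c.round(1),"pin",(c+95*u-10*v).round(1),"G",(c-65*u).round(1),"E",(c-65*u-32*v).round(1))
E
```

```text
[-0.02050578 -0.97202753  0.23397007] 76.46618066629922 [[-53.7 169.6 117.1]
 [ 46.8 166.2 112.1]
 [ 42.6 146.5  29.8]]
yaw rel deck -1.901645417783386 center [ -5.5 158.1  73.5] pin [ -5.5 190.  163.5] G [ -5.5 142.8  10.3] E [ -5.5 174.    2.8]
```

Run:
```python
from fm import *
d=eyes.get_image("side"); s,p,R=pose()
pts=[p+[0,0,0],p+[0,0,19]]; 
uv=proj(d,np.array(pts)/1000); print(uv)
f=d["frame"].copy()
big=cv2.resize(f[140:200,230:310,::-1],None,fx=10,fy=10,interpolation=cv2.INTER_CUBIC)
for q in uv: cv2.circle(big,tuple(int(v) for v in (q-[230,140])*10+5),5,(0,255,0),1)
cv2.imwrite("pics/s8.png",big)
```

```text
[[262.62593445 175.83210645]
 [261.91449975 168.94487131]]
```

View pics/s8.png

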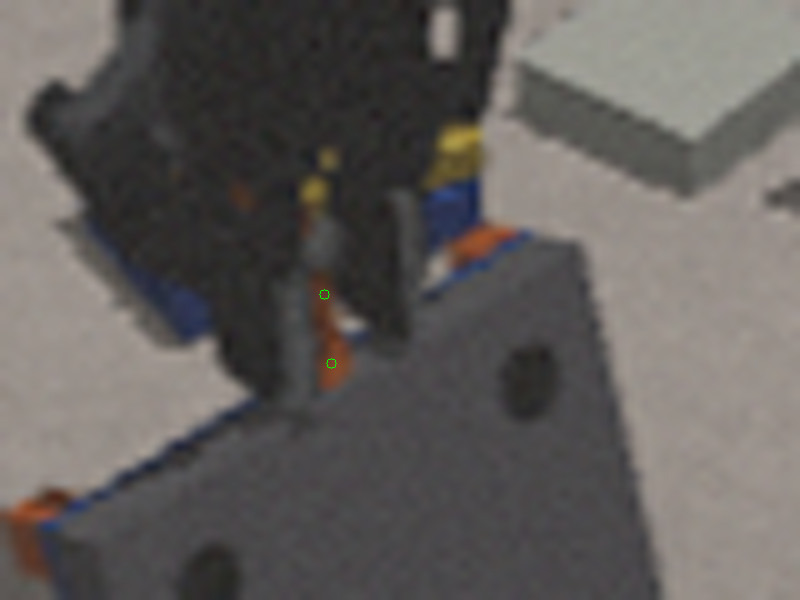

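The pin has slid to the pads' edge (crop (325,235) against grasp mark (324,295)). I'll lay the plate back down further from the wall and regrasp it properly.

Call:
step_arm(increments=[[[-10,0,0,0,0,0,-0.6],[-20,0,0,0,0,0,-0.6],[-30,0,1,0,0,0,-0.6],[-30,0,3,0,0,0,-0.6],[-30,0,3,0,0,0,-0.6]]])

```text
t: 6.25
eef_pos: [0.5117, 0.0976, 0.1413]
ee_rot: [-0.0, 0.63, 0.777, -0.0]
force: [-0.8, 0.6, -1.4]
grip_width: 0.315
```

Run:
```python
from fm import *
st(); s,p,R=pose(); print("tcp deck",todeck(p[:2]))
d=eyes.get_image("side"); save(d,"s9.png",(170,120,350,255),4.4)
for th in (76,70,65,60,55,50,45,40,35,30,25,20,15,10,5,0):
    t=np.radians(th); t0=np.radians(76)
    f=lambda t:np.array([160*np.cos(t)-22*np.sin(t),-(160*np.sin(t)+22*np.cos(t))])
    print(th,(f(t)-f(t0)).round(1))
```

```text
t 6.25 pos [511.7  97.6 141.3] yawy 11.9 zaxis [-0.001 -0.    -1.   ] F [-0.8  0.6 -1.4] M [ 0.09 -0.   -0.01] grip 0.315 j [-0.47  0.49  0.26  2.15 -0.24  0.54  0.18]
tcp deck [ -1.86825742 147.02605022]
76 [0. 0.]
70 [16.7  2.7]
65 [30.3  6.3]
60 [43.6 11. ]
55 [56.4 16.9]
50 [68.6 23.9]
45 [80.2 31.9]
40 [91.1 40.9]
35 [101.1  50.8]
30 [110.2  61.5]
25 [118.4  73. ]
20 [125.5  85.2]
15 [131.5  97.9]
10 [136.4 111.1]
5 [140.1 124.7]
0 [142.6 138.6]
```

View pics/s9.png

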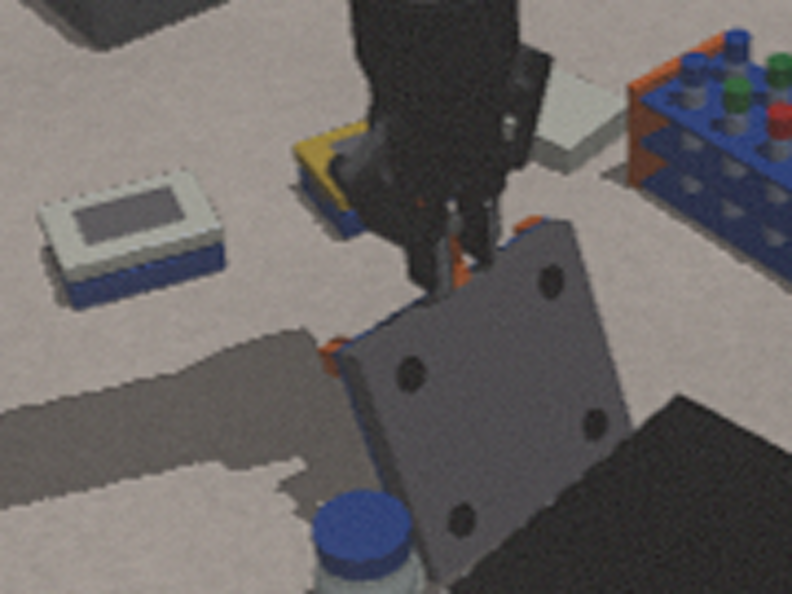

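Call:
step_arm(increments=[[[14,0,4,0,0,0,-0.6],[28,0,8,0,0,0,-0.6],[41,0,13,0,0,0,-0.6],[54,0,19,0,0,0,-0.6],[66,0,26,0,0,0,-0.6]]])

```text
t: 6.8
eef_pos: [0.4975, 0.1651, 0.115]
ee_rot: [-0.0, 0.628, 0.778, 0.0]
force: [-0.9, 0.6, -0.2]
grip_width: 0.313
```

Run:
```python
from fm import *
st(); s,p,R=pose(); print("tcp deck",todeck(p[:2]))
d=eyes.get_image("side"); save(d,"s10.png",(170,120,350,255),4.4)
```

```text
t 6.80 pos [497.5 165.1 115. ] yawy 12.1 zaxis [-0.  0. -1.] F [-0.9  0.6 -0.2] M [-0.03 -0.04 -0.03] grip 0.313 j [-0.59  0.53  0.25  2.15 -0.27  0.48  0.08]
tcp deck [ -2.81312661 216.00111591]
```

View pics/s10.png

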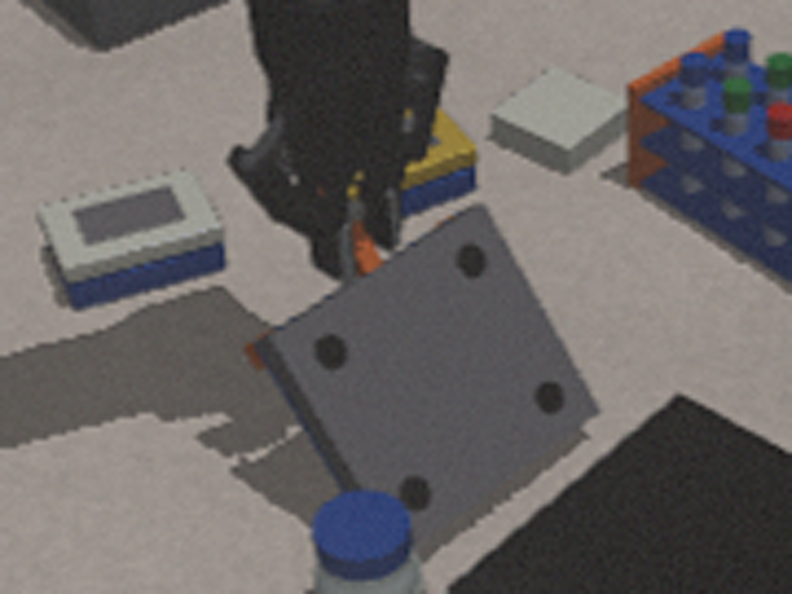

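Call:
step_arm(increments=[[[11,0,8,0,0,0,-0.6],[22,0,17,0,0,0,-0.6],[32,0,27,0,0,0,-0.6],[41,0,38,0,0,0,-0.6],[49,0,49,0,0,0,-0.6]]])

```text
t: 7.35
eef_pos: [0.4886, 0.2123, 0.0658]
ee_rot: [0.001, 0.629, 0.778, 0.001]
force: [0.9, 2.7, 0.5]
grip_width: 0.308
```

Call:
step_arm(increments=[[[7,0,12,0,0,0,-0.6],[13,0,25,0,0,0,-0.6],[18,0,38,0,0,0,-0.6],[21,0,50,0,0,0,-0.6]]])

```text
t: 7.75
eef_pos: [0.4832, 0.2314, 0.0152]
ee_rot: [0.0, 0.629, 0.777, -0.0]
force: [0.5, 2.1, -0.5]
grip_width: 0.314
```

Run:
```python
from fm import *
st(); s,p,R=pose(); print("tcp deck",todeck(p[:2]))
d=eyes.get_image("side"); save(d,"s11.png",(170,120,350,255),4.4)
```

```text
t 7.75 pos [483.2 231.4  15.2] yawy 12.0 zaxis [-0.001 -0.001 -1.   ] F [ 0.5  2.1 -0.5] M [ 0.13 -0.02  0.04] grip 0.314 j [-0.64  0.71  0.16  2.16 -0.36  0.29  0.03]
tcp deck [ -4.06647021 283.81618977]
```

View pics/s11.png

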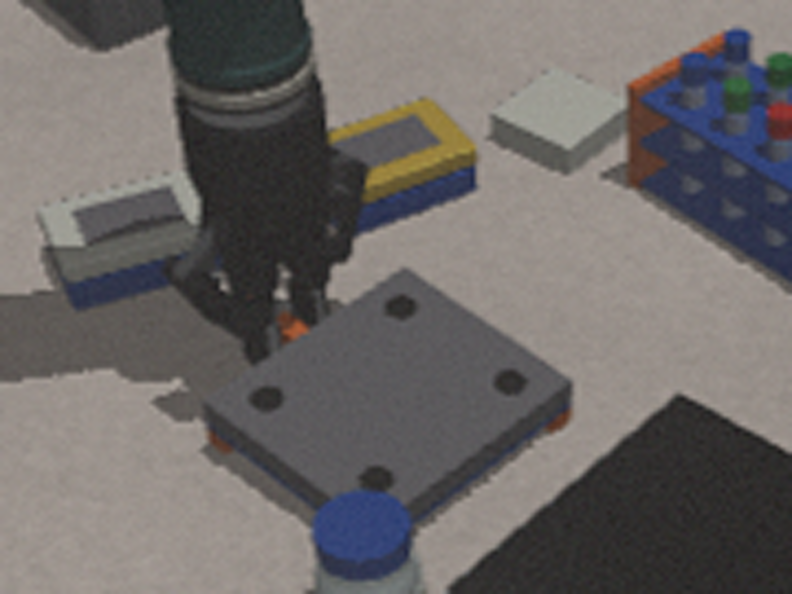

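Call:
step_arm(increments=[[[1,0,4,0,0,0,-0.6],[1,0,6,0,0,0,-0.6],[1,0,6,0,0,0,0.2],[1,0,6,0,0,0,0.2],[1,0,6,0,0,0,0.2]]])

```text
t: 8.3
eef_pos: [0.4835, 0.2322, 0.011]
ee_rot: [0.0, 0.629, 0.777, 0.0]
force: [0.4, 0.3, 1.5]
grip_width: 0.6
```

```bash
cat > m2.py <<'E'
from h import *
d=eyes.get_image("top"); f=d["frame"].astype(int)
C=cloud(d);Z=C[...,2]
m=np.zeros((480,640),bool); m[205:315,200:300]=1
g=m&(Z>0.024)&(Z<0.045)&(f.max(2)-f.min(2)<25)&(f.sum(2)<300)
k=cv2.morphologyEx(cv2.morphologyEx(g.astype(np.uint8),cv2.MORPH_CLOSE,np.ones((3,3))),cv2.MORPH_OPEN,cv2.getStructuringElement(cv2.MORPH_ELLIPSE,(11,11)))
dk=(k>0)&(f.sum(2)<120); n,L,S,c=cv2.connectedComponentsWithStats(dk.astype(np.uint8))
D=[c[i] for i in range(1,n) if 15<S[i,4]<120]; print(np.round(D,1));D=plane(d,D,0.032)*1000; print("dots",np.round(D,1), np.round(D.mean(0),1))
st()
save(d,"t4.png",(170,190,370,340),4)
E
python3 m2.py
```

```text
[[262.2 241.1]
 [226.9 247.9]
 [269.9 283.8]
 [234.2 290.2]]
dots [[554.1 116.2  32. ]
 [540.5 199.   32. ]
 [454.5 100.3  32. ]
 [442.  183.6  32. ]] [497.8 149.8  32. ]
t 8.35 pos [483.4 232.3  11. ] yawy 12.0 zaxis [ 0.001  0.    -1.   ] F [0.1 0.  0.3] M [ 0.01  0.02 -0.  ] grip 0.602 j [-0.64  0.72  0.15  2.16 -0.36  0.28  0.03]
```

View pics/t4.png

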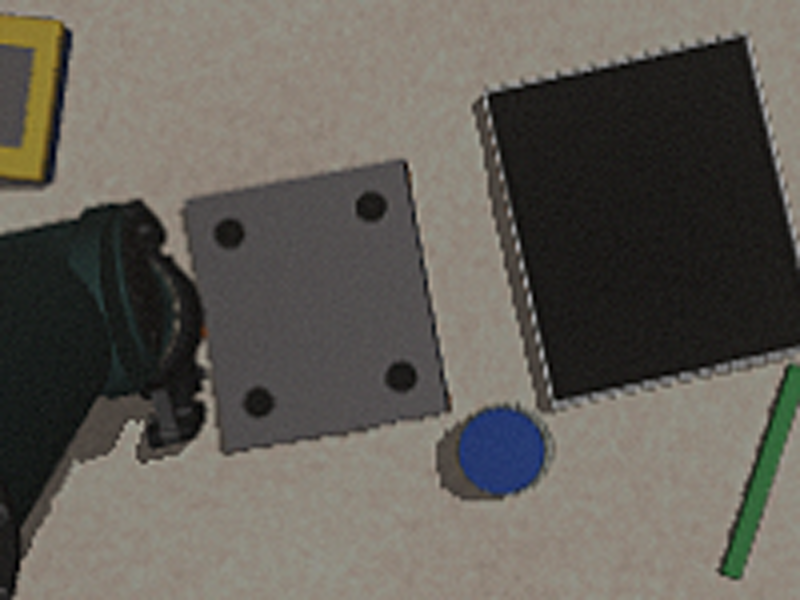

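Run:
```python
from h import *
inc([(482.9,243.6,4.5,9.0)])
```

```text
[11.1  1.8  6.5] rot [ 0. -0.  3.] | alt [ 0.00e+00  1.00e-01 -1.77e+02]
```

Call:
step_arm(increments=[[[11,2,0,0,0,3,0.2],[11,2,4,0,0,3,0.2],[11,2,6.5,0,0,3,0.2],[11,2,6.5,0,0,3,0.2]]])

```text
t: 8.75
eef_pos: [0.4825, 0.243, 0.0037]
ee_rot: [-0.0, 0.649, 0.761, -0.001]
force: [-0.1, -0.6, 0.5]
grip_width: 0.601
```

Run:
```python
from h import *
st();inc([(482.9,243.6,4.5,9.0)])
```

```text
t 8.75 pos [482.5 243.    3.7] yawy 9.1 zaxis [-0.001 -0.001 -1.   ] F [-0.1 -0.6  0.5] M [-0.02 -0.01  0.02] grip 0.601 j [-0.66  0.74  0.16  2.15 -0.39  0.28 -0.01]
[ 0.5  0.5 -0.8] rot [-0.   0.   0.1] | alt [-1.000e-01 -1.000e-01 -1.799e+02]
```

Call:
step_arm(increments=[[[0.5,0.5,0,0,0,0,-0.6],[0.5,0.5,0,0,0,0,-0.6],[0.5,0.5,0,0,0,0,-0.6],[0.5,0.5,0,0,0,0,-0.6],[0.5,0.5,0,0,0,0,-0.6]]], squeeze=30)

```text
t: 9.25
eef_pos: [0.4829, 0.2437, 0.0042]
ee_rot: [-0.0, 0.649, 0.761, -0.0]
force: [-2.1, -1.2, 3.0]
grip_width: 0.334
```

Run:
```python
from h import *
st();s,p,R=pose();print(todeck(p[:2]))
f=lambda t:np.array([160*np.cos(t)-22*np.sin(t),-(160*np.sin(t)+22*np.cos(t))])
a=np.radians(range(0,91,5)); F=np.array([f(t) for t in a])
for i in (0,5,10,15): print((F[i:i+6]-F[i]).round(1).tolist())
```

```text
t 9.25 pos [482.9 243.7   4.2] yawy 9.0 zaxis [-0.001 -0.001 -1.   ] F [-2.1 -1.2  3. ] M [-0.24  0.29  0.01] grip 0.334 j [-0.67  0.74  0.16  2.15 -0.39  0.28 -0.02]
[ -1.95191336 295.96159525]
[[0.0, 0.0], [-2.5, -13.9], [-6.3, -27.4], [-11.1, -40.7], [-17.2, -53.4], [-24.3, -65.6]]
[[0.0, 0.0], [-8.1, -11.5], [-17.3, -22.2], [-27.3, -32.1], [-38.1, -41.1], [-49.7, -49.2]]
[[0.0, 0.0], [-12.2, -7.0], [-25.0, -12.9], [-38.3, -17.6], [-51.9, -21.2], [-65.8, -23.5]]
[[0.0, 0.0], [-14.0, -1.1], [-28.1, -1.1], [-42.2, 0.2]]
```

Call:
step_arm(increments=[[[-2.5,0,-14,0,0,0,-0.6],[-6,0,-27,0,0,0,-0.6],[-11,0,-40,0,0,0,-0.6],[-17,0,-53,0,0,0,-0.6],[-24,0,-65,0,0,0,-0.6]]])

```text
t: 9.75
eef_pos: [0.4875, 0.2203, 0.0706]
ee_rot: [0.0, 0.649, 0.761, 0.001]
force: [0.6, -1.0, -2.2]
grip_width: 0.331
```

Call:
step_arm(increments=[[[-8,0,-11.5,0,0,0,-0.6],[-17,0,-22,0,0,0,-0.6],[-27,0,-32,0,0,0,-0.6],[-38,0,-41,0,0,0,-0.6],[-49,0,-49,0,0,0,-0.6]]])

```text
t: 10.25
eef_pos: [0.4949, 0.1712, 0.1188]
ee_rot: [0.0, 0.649, 0.761, 0.0]
force: [-0.0, 0.2, -0.6]
grip_width: 0.331
```

Run:
```python
from h import *
st();s,p,R=pose();print(todeck(p[:2]))
d=eyes.get_image("side"); save(d,"s12.png",(170,120,350,255),4.4)
```

```text
t 10.25 pos [494.9 171.2 118.8] yawy 9.0 zaxis [ 0.  0. -1.] F [-0.   0.2 -0.6] M [ 0.1  -0.05  0.05] grip 0.331 j [-0.62  0.53  0.27  2.15 -0.29  0.49  0.03]
[ -4.20056966 222.44503033]
```

View pics/s12.png

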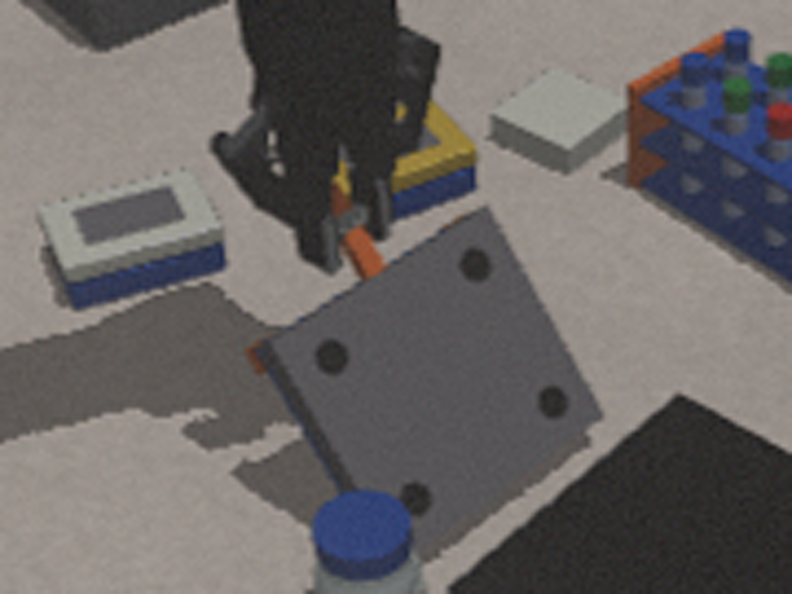

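Call:
step_arm(increments=[[[-12,0,-7,0,0,-0.5,-0.6],[-25,0.5,-13,0,0,-1,-0.6],[-38,1,-18,0,0,-1.5,-0.6],[-52,1.5,-22,0,0,-2,-0.6],[-66,2,-25,0,0,-2,-0.6]]])

```text
t: 10.8
eef_pos: [0.5073, 0.1059, 0.1434]
ee_rot: [0.0, 0.636, 0.772, -0.0]
force: [0.3, -0.1, -1.5]
grip_width: 0.334
```

Call:
step_arm(increments=[[[-10,0,-4,0,0,0,-0.6],[-18,0,-8,0,0,0,-0.6],[-18,0,-10,0,0,0,-0.6],[-18,0,-10,0,0,0,-0.6],[-18,0,-10,0,0,0,-0.6]]])

```text
t: 11.3
eef_pos: [0.5104, 0.0905, 0.153]
ee_rot: [-0.0, 0.635, 0.772, 0.0]
force: [-0.2, 0.6, -1.7]
grip_width: 0.33
```

Run:
```python
from h import *
st();s,p,R=pose();print(todeck(p[:2]))
d=eyes.get_image("side"); save(d,"s13.png",(190,90,370,225),4.4)
```

```text
t 11.30 pos [510.4  90.5 153. ] yawy 11.1 zaxis [-0.  0. -1.] F [-0.2  0.6 -1.7] M [ 0.12  0.01 -0.05] grip 0.330 j [-0.48  0.46  0.29  2.14 -0.24  0.56  0.18]
[ -4.50810366 140.24809591]
```

View pics/s13.png

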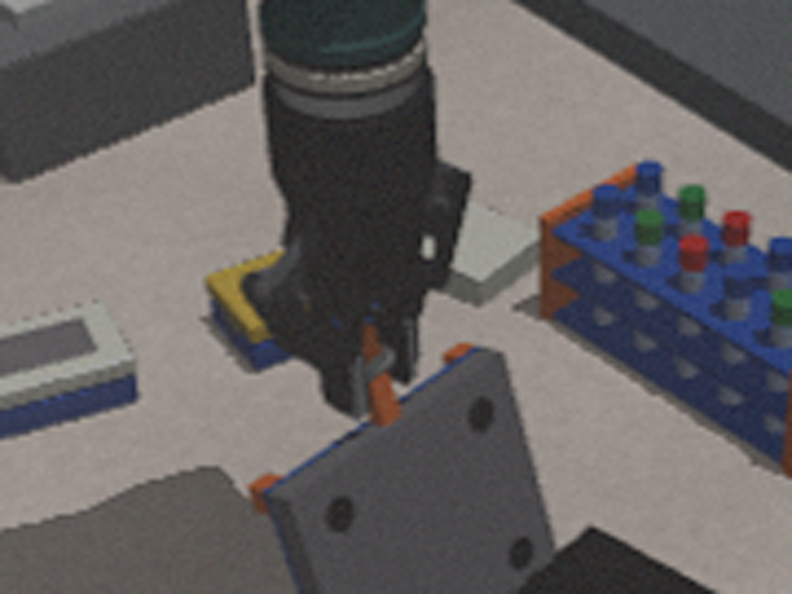

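```bash
cat >> fm.py <<'E'
def report(d,c4,dots,off,k):
    """dots: left-top,right-top,right-bottom"""
    n,th,X=meas(d,c4,dots,np.array(off),k); t=np.radians(th)
    u=np.array([0,np.cos(t),np.sin(t)]); v=np.array([0,-np.sin(t),np.cos(t)]); c=(X[0]+X[2])/2
    print("n",n.round(3),"theta",round(th,1),"yaw",np.degrees(np.arctan2((X[1]-X[0])[1],(X[1]-X[0])[0])).round(1),"c",c.round(1),"pin",(c+95*u-10*v).round(1),"G",(c-65*u).round(1),"E",(c-65*u-32*v).round(1))
E
python3 - <<'E'
from fm import *
d=eyes.get_image("side")
report(d,[[285,505],[490,360],[540,545],[510,580],[320,580]],[(341,514),(481,415),(521,552)],[190,90],4.4)
E
```

```text
n [-0.039 -0.953  0.3  ] theta 72.5 yaw -2.4 c [ -3.1 104.1  80.5] pin [ -3.1 142.2 168.2] G [-3.1 84.6 18.6] E [ -3.1 115.1   8.9]
```

```bash
cat >> h.py <<'E'
def over(ths,s=19,dy=1.5,dz=16.5,x=-3,yaw=11.1,gz=None):
    out=[]
    for i,th in enumerate(ths):
        t=np.radians(th); ss=s[i] if np.ndim(s) else s
        if th<=90: p=np.array([80,36-ss])+[160*np.cos(t)+10*np.sin(t),160*np.sin(t)-10*np.cos(t)]
        elif ss>=0: p=np.array([80,36])+[(160-ss)*np.cos(t)+10*np.sin(t),(160-ss)*np.sin(t)-10*np.cos(t)]
        else: p=np.array([80+ss,36])+[160*np.cos(t)+10*np.sin(t),160*np.sin(t)-10*np.cos(t)]
        w=fromdeck([x,p[0]-dy]); out.append((w[0],w[1],p[1]-dz,yaw))
    return out
E
python3 - <<'E'
from h import *
inc(over([73,78,82,86,90]))
E
```

```text
[-5.4  1.6  2.3] rot [-0. -0.  0.] | alt [   0.   -0. -180.]
[-18.7   1.6  -2. ] rot [-0. -0.  0.] | alt [   0.   -0. -180.]
[-29.6   1.6  -4.7] rot [-0. -0.  0.] | alt [   0.   -0. -180.]
[-40.6   1.6  -6.5] rot [-0. -0.  0.] | alt [   0.   -0. -180.]
[-51.8   1.6  -7.6] rot [-0. -0.  0.] | alt [   0.   -0. -180.]
```

Call:
step_arm(increments=[[[-9,1.5,0,0,0,0,-0.6],[-18,1.5,-2,0,0,0,-0.6],[-27,1.5,-4,0,0,0,-0.6],[-37,1.5,-6,0,0,0,-0.6],[-46,1.5,-7,0,0,0,-0.6]]])

```text
t: 11.9
eef_pos: [0.521, 0.0434, 0.1603]
ee_rot: [0.0, 0.636, 0.772, 0.0]
force: [-0.8, 0.7, -2.4]
grip_width: 0.334
```

Run:
```python
from h import *
st();s,p,R=pose();print(todeck(p[:2]))
d=eyes.get_image("side"); save(d,"s14.png",(190,90,370,225),4.4)
```

```text
t 11.90 pos [521.   43.4 160.3] yawy 11.0 zaxis [ 0. -0. -1.] F [-0.8  0.7 -2.4] M [0.23 0.08 0.06] grip 0.334 j [-0.39  0.46  0.29  2.13 -0.23  0.58  0.26]
[-3.13419259 92.07129237]
```

View pics/s14.png

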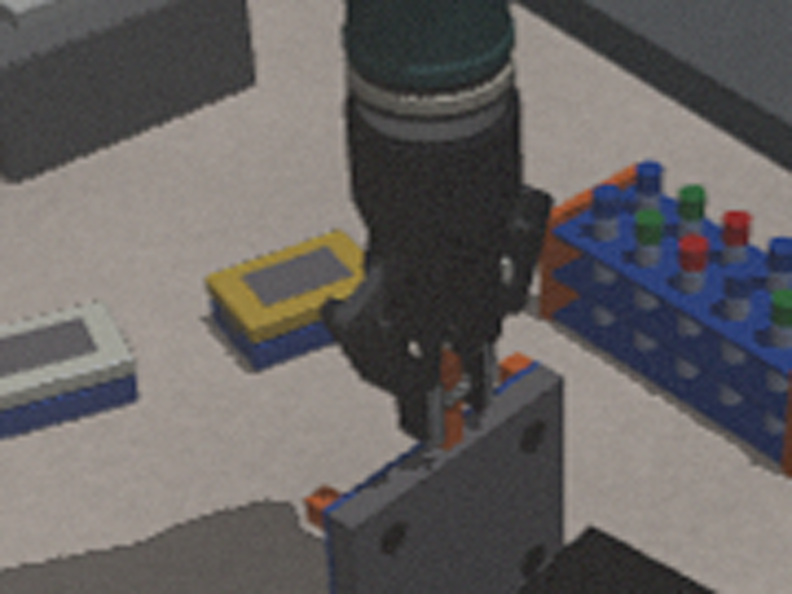

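Plate upright against the deck side (top edge from (330,505) to (555,375), tab up). Hold it briefly, then check.

Call:
step_arm(increments=[[[0,0,0,0,0,0,-0.6],[0,0,0,0,0,0,-0.6],[0,0,0,0,0,0,-0.6]]])

```text
t: 12.25
eef_pos: [0.5207, 0.0454, 0.16]
ee_rot: [-0.0, 0.635, 0.772, 0.0]
force: [-1.0, 1.3, -1.8]
grip_width: 0.327
```

Run:
```python
from fm import *
d=eyes.get_image("side"); 
report(d,[[345,530],[550,390],[550,530],[520,580],[350,585]],[(395,538),(533,435),(534,556)],[190,90],4.4)
st()
print("next"); inc(over([95,100,105,110,115]))
```

```text
n [-0.033 -0.999  0.012] theta 89.3 yaw -1.9 c [ 0.7 85.4 79.3] pin [  0.7  96.5 174.2] G [ 0.7 84.7 14.3] E [  0.7 116.7  14. ]
t 12.30 pos [520.7  45.4 160. ] yawy 11.1 zaxis [-0.  0. -1.] F [-0.7  0.5 -1.9] M [0.2  0.14 0.05] grip 0.329 j [-0.39  0.46  0.29  2.13 -0.23  0.58  0.26]
next
[-17.9   0.1  -0.8] rot [-0. -0. -0.] | alt [ -0.   0. 180.]
[-30.2   0.1  -0.1] rot [-0. -0. -0.] | alt [ -0.   0. 180.]
[-42.4   0.1   1.7] rot [-0. -0. -0.] | alt [ -0.   0. 180.]
[-54.4   0.1   4.6] rot [-0. -0. -0.] | alt [ -0.   0. 180.]
[-66.1   0.1   8.5] rot [-0. -0. -0.] | alt [ -0.   0. 180.]
```

Call:
step_arm(increments=[[[-9,0,-2,0,0,0,-0.6],[-18,0,-2,0,0,0,-0.6],[-30,0,-1.5,0,0,0,-0.6],[-42,0,0,0,0,0,-0.6],[-54,0,3,0,0,0,-0.6]]])

```text
t: 12.8
eef_pos: [0.5316, -0.0098, 0.1572]
ee_rot: [0.0, 0.636, 0.771, 0.0]
force: [-0.1, 1.6, -2.2]
grip_width: 0.331
```

Run:
```python
from fm import *
st(); print("next"); inc(over([110,115,120,125,130,135],s=[19,18,17,16,14,12],x=-2))
d=eyes.get_image("side"); save(d,"s15.png",(190,90,370,225),4.4)
```

```text
t 12.80 pos [531.6  -9.8 157.2] yawy 11.0 zaxis [ 0.001 -0.    -1.   ] F [-0.1  1.6 -2.2] M [ 0.36  0.09 -0.  ] grip 0.331 j [-0.28  0.47  0.28  2.11 -0.23  0.58  0.36]
next
[1.9 0.9 1.7] rot [ 0.   0.  -0.1] | alt [ 0.000e+00 -1.000e-01  1.799e+02]
[-10.2   1.    4.7] rot [ 0.   0.  -0.1] | alt [ 0.000e+00 -1.000e-01  1.799e+02]
[-22.1   1.    8.8] rot [ 0.   0.  -0.1] | alt [ 0.000e+00 -1.000e-01  1.799e+02]
[-33.7   1.   14. ] rot [ 0.   0.  -0.1] | alt [ 0.000e+00 -1.000e-01  1.799e+02]
[-45.5   1.   19.4] rot [ 0.   0.  -0.1] | alt [ 0.000e+00 -1.000e-01  1.799e+02]
[-56.9   1.   25.9] rot [ 0.   0.  -0.1] | alt [ 0.000e+00 -1.000e-01  1.799e+02]
```

View pics/s15.png

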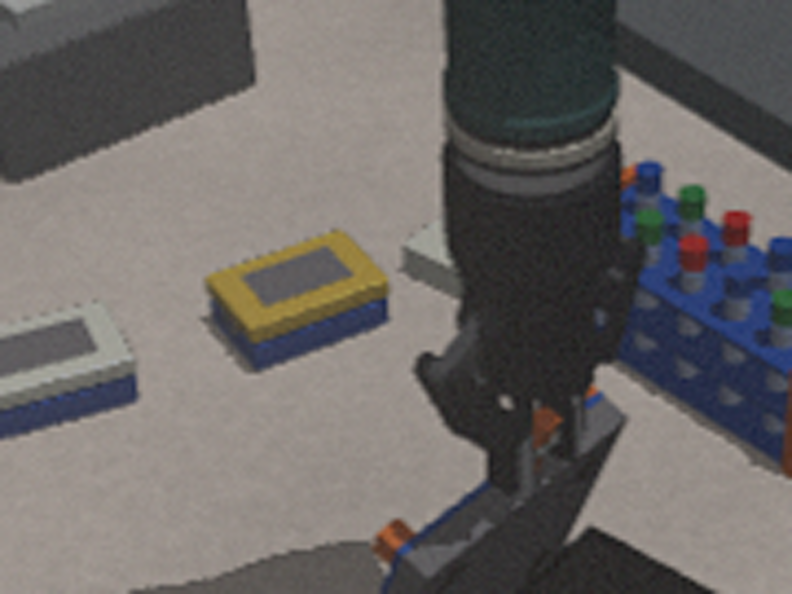

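Plate now leans past vertical over the deck (top edge (410,565)–(620,415)). Continue.

Call:
step_arm(increments=[[[-10,1,4,0,0,0,-0.6],[-22,1,8,0,0,0,-0.6],[-34,1,13,0,0,0,-0.6],[-45,1,19,0,0,0,-0.6],[-57,1,25,0,0,0,-0.6]]])

```text
t: 13.35
eef_pos: [0.543, -0.0646, 0.1313]
ee_rot: [-0.0, 0.636, 0.772, -0.0]
force: [0.0, 0.5, -0.9]
grip_width: 0.329
```

Run:
```python
from fm import *
st(); print("next"); inc(over([135,140,145,150,155,160],s=[12,9,6,3,0,-3],x=-2))
d=eyes.get_image("side"); save(d,"s16.png",(190,90,390,240),4)
```

```text
t 13.35 pos [543.  -64.6 131.3] yawy 11.1 zaxis [-0.001  0.    -1.   ] F [ 0.   0.5 -0.9] M [0.54 0.09 0.  ] grip 0.329 j [-0.15  0.53  0.26  2.1  -0.25  0.55  0.48]
next
[-0.9  0.4  0.1] rot [-0. -0. -0.] | alt [-0.0e+00  1.0e-01  1.8e+02]
[-12.5   0.4   7.1] rot [-0. -0. -0.] | alt [-0.0e+00  1.0e-01  1.8e+02]
[-23.7   0.4  15.3] rot [-0. -0. -0.] | alt [-0.0e+00  1.0e-01  1.8e+02]
[-34.3   0.4  24.7] rot [-0. -0. -0.] | alt [-0.0e+00  1.0e-01  1.8e+02]
[-44.1   0.4  35.1] rot [-0. -0. -0.] | alt [-0.0e+00  1.0e-01  1.8e+02]
[-53.2   0.5  47.7] rot [-0. -0. -0.] | alt [-0.0e+00  1.0e-01  1.8e+02]
```

View pics/s16.png

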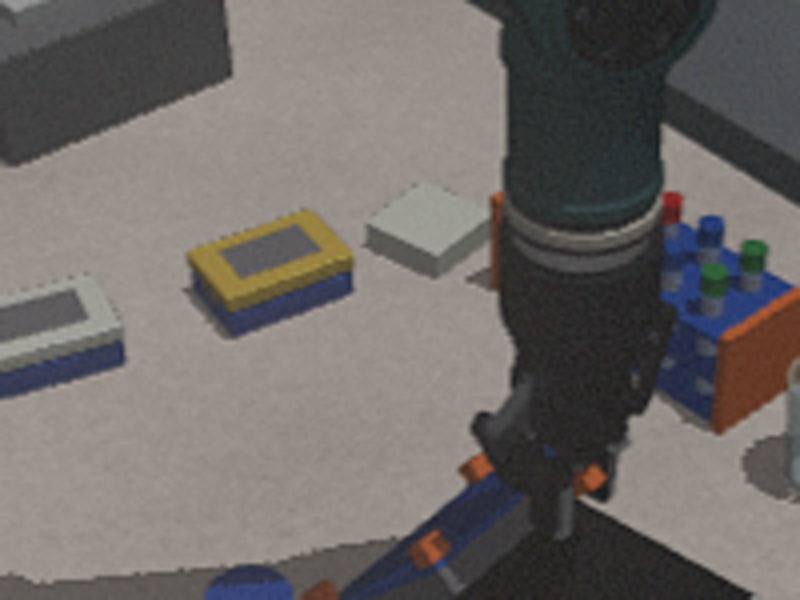

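Run:
```python
from fm import *
inc(over([138,142,146,150,154],s=[9,5,0,-5,-9],x=-2))
inc(over([158,162,166,170,174,177,180],s=[-12,-14,-15,-15,-15,-15,-15],x=-1))
```

```text
[-6.1  0.9  2.8] rot [-0.1  0.1 -0.2] | alt [1.000e-01 1.000e-01 1.798e+02]
[-16.5   1.    8. ] rot [-0.1  0.1 -0.2] | alt [1.000e-01 1.000e-01 1.798e+02]
[-27.6   1.   13.6] rot [-0.1  0.1 -0.2] | alt [1.000e-01 1.000e-01 1.798e+02]
[-39.1   1.1  22.7] rot [-0.1  0.1 -0.2] | alt [1.000e-01 1.000e-01 1.798e+02]
[-48.9   1.1  32.2] rot [-0.1  0.1 -0.2] | alt [1.000e-01 1.000e-01 1.798e+02]
[-57.1   2.2  42.2] rot [-0.1  0.1 -0.2] | alt [1.000e-01 1.000e-01 1.798e+02]
[-63.5   2.2  52.4] rot [-0.1  0.1 -0.2] | alt [1.000e-01 1.000e-01 1.798e+02]
[-68.3   2.2  63. ] rot [-0.1  0.1 -0.2] | alt [1.000e-01 1.000e-01 1.798e+02]
[-71.3   2.3  73.8] rot [-0.1  0.1 -0.2] | alt [1.000e-01 1.000e-01 1.798e+02]
[-73.5   2.3  84.7] rot [-0.1  0.1 -0.2] | alt [1.000e-01 1.000e-01 1.798e+02]
[-74.6   2.3  93. ] rot [-0.1  0.1 -0.2] | alt [1.000e-01 1.000e-01 1.798e+02]
[-75.4   2.3 101.4] rot [-0.1  0.1 -0.2] | alt [1.000e-01 1.000e-01 1.798e+02]
```

Call:
step_arm(increments=[[[-6,1,3,0,0,0,-0.6],[-16,1,7,0,0,0,-0.6],[-28,1,13,0,0,0,-0.6],[-39,1,21,0,0,0,-0.6],[-49,1,30,0,0,0,-0.6]]])

```text
t: 13.9
eef_pos: [0.5541, -0.1135, 0.1017]
ee_rot: [0.001, 0.636, 0.772, 0.0]
force: [-0.1, 1.3, -1.4]
grip_width: 0.329
```

Run:
```python
from fm import *
st(); print("next"); inc(over([158,162,166,170,174,177,180],s=[-12,-14,-15,-15,-15,-15,-15],x=-1))
d=eyes.get_image("side"); save(d,"s17.png",(230,150,430,300),4)
```

```text
t 13.90 pos [ 554.1 -113.5  101.7] yawy 11.0 zaxis [ 0.001 -0.001 -1.   ] F [-0.1  1.3 -1.4] M [ 0.27  0.04 -0.05] grip 0.329 j [-0.04  0.59  0.23  2.07 -0.26  0.51  0.57]
next
[-9.8 -0.2 13. ] rot [ 0.1  0.1 -0.1] | alt [ 1.000e-01 -1.000e-01  1.799e+02]
[-16.2  -0.2  23.3] rot [ 0.1  0.1 -0.1] | alt [ 1.000e-01 -1.000e-01  1.799e+02]
[-21.   -0.2  33.8] rot [ 0.1  0.1 -0.1] | alt [ 1.000e-01 -1.000e-01  1.799e+02]
[-24.   -0.2  44.6] rot [ 0.1  0.1 -0.1] | alt [ 1.000e-01 -1.000e-01  1.799e+02]
[-26.2  -0.2  55.6] rot [ 0.1  0.1 -0.1] | alt [ 1.000e-01 -1.000e-01  1.799e+02]
[-27.4  -0.2  63.9] rot [ 0.1  0.1 -0.1] | alt [ 1.000e-01 -1.000e-01  1.799e+02]
[-28.1  -0.2  72.2] rot [ 0.1  0.1 -0.1] | alt [ 1.000e-01 -1.000e-01  1.799e+02]
```

View pics/s17.png

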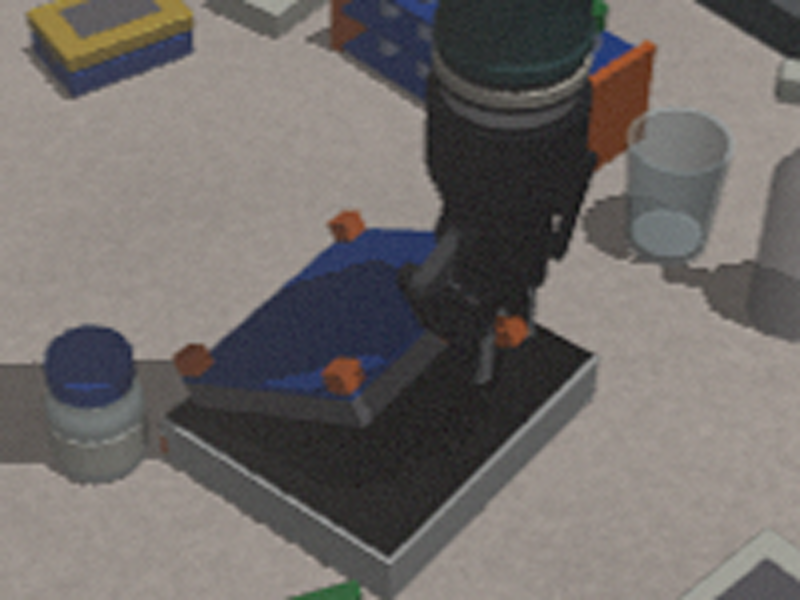

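The plate's edge is on the deck (corner (190,395) in crop). Lowering it slowly.

Call:
step_arm(increments=[[[-5,0,6,0,0,0,-0.6],[-10,0,13,0,0,0,-0.6],[-14,0,20,0,0,0,-0.6],[-18,0,27,0,0,0,-0.6],[-21,0,34,0,0,0,-0.6]]])

```text
t: 14.45
eef_pos: [0.5574, -0.1325, 0.0674]
ee_rot: [-0.0, 0.636, 0.772, -0.0]
force: [0.1, 0.4, -0.3]
grip_width: 0.333
```

Call:
step_arm(increments=[[[-2,0,7,0,0,0,-0.6],[-4,0,14,0,0,0,-0.6],[-5,0,20,0,0,0,-0.6],[-6,0,26,0,0,0,-0.6],[-6.5,0,31,0,0,0,-0.6]]])

```text
t: 14.95
eef_pos: [0.5588, -0.1392, 0.0366]
ee_rot: [0.0, 0.636, 0.772, -0.0]
force: [-0.1, 0.0, -0.6]
grip_width: 0.333
```

Run:
```python
from fm import *
st(); s,p,R=pose(); print(todeck(p[:2]))
d=eyes.get_image("side"); save(d,"s18.png",(230,150,430,300),4)
d=eyes.get_image("top"); save(d,"t18.png",(250,170,450,320),4)
```

```text
t 14.95 pos [ 558.8 -139.2   36.6] yawy 11.0 zaxis [ 0. -0. -1.] F [-0.1  0.  -0.6] M [ 0.11  0.01 -0.04] grip 0.333 j [ 0.04  0.7   0.17  2.07 -0.29  0.4   0.63]
[ -1.16947663 -94.43718455]
```

View pics/s18.png

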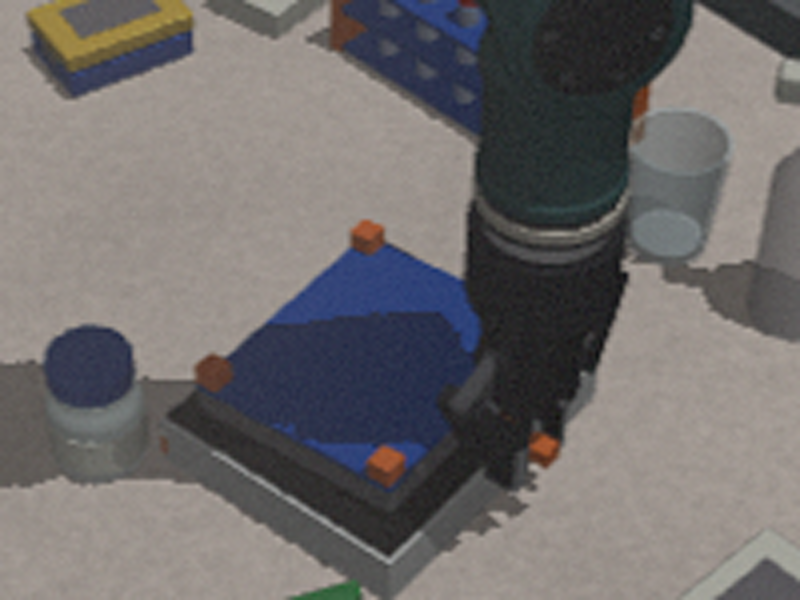

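View pics/t18.png

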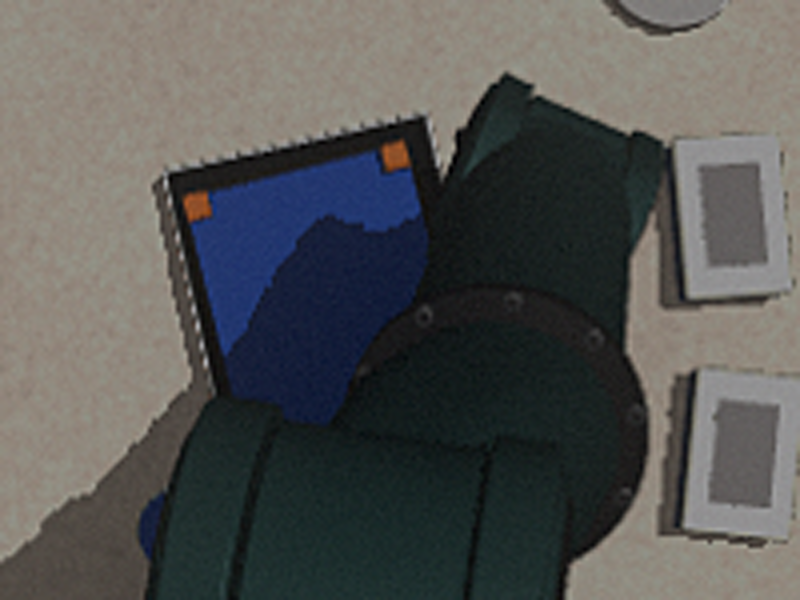

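Call:
step_arm(increments=[[[0,0,4,0,0,0,-0.6],[0,0,7,0,0,0,-0.6],[0,0,8,0,0,0,-0.6],[0,0,8,0,0,0,-0.6]]])

```text
t: 15.45
eef_pos: [0.559, -0.1395, 0.0293]
ee_rot: [0.001, 0.636, 0.772, -0.0]
force: [0.2, -1.1, -0.3]
grip_width: 0.327
```

```bash
cat > posts.py <<'E'
from h import *
def posts():
    st()
    d=eyes.get_image("top"); f=d["frame"].astype(int); m=np.zeros((480,640),bool); m[175:310,270:400]=1
    o=(m&(f[...,0]>1.6*f[...,2])&(f[...,0]>60)).astype(np.uint8)
    n,L,S,c=cv2.connectedComponentsWithStats(o)
    for i in range(1,n):
        if S[i,4]>15: 
            vu=np.argwhere(L==i)[:,::-1]; P=plane(d,vu,0.068); r=rect(P); print("px",c[i].round(1),S[i,4],"deck",todeck(r[:2]).round(1),r)
    return d
E
python3 - <<'E'
from posts import *
d=posts()
s=eyes.get_image("side"); save(s,"s19.png",(230,150,430,300),4)
f=s["frame"].astype(int); m=np.zeros((480,640),bool); m[195:280,270:380]=1
o=(m&(f[...,0]>1.6*f[...,2])&(f[...,0]>60)).astype(np.uint8); n,L,S,c=cv2.connectedComponentsWithStats(o)
for i in range(1,n):
    if S[i,4]>15: P=plane(s,[c[i]],0.063)*1000; print("side px",c[i].round(1),S[i,4],"deck",todeck(P[0,:2]).round(1))
E
```

```text
t 15.45 pos [ 559.  -139.5   29.3] yawy 11.0 zaxis [ 0.001 -0.001 -1.   ] F [ 0.2 -1.1 -0.3] M [-0.18 -0.05 -0.03] grip 0.327 j [ 0.05  0.71  0.16  2.07 -0.29  0.38  0.64]
px [348.7 208.5] 45 deck [ 68.8 -53.3] [619.6 -85.4  15.1  14.4  12. ]
px [299.  220.8] 41 deck [65.9 62.8] [594.4  28.   15.   13.2  12.5]
side px [321.7 208.8] 48 deck [64.4 64.3]
side px [283.2 242.9] 55 deck [-71.7  61. ]
side px [365.1 264.2] 52 deck [ -11.4 -110.5]
side px [326.4 268. ] 63 deck [-69.4 -55.1]
```

View pics/s19.png

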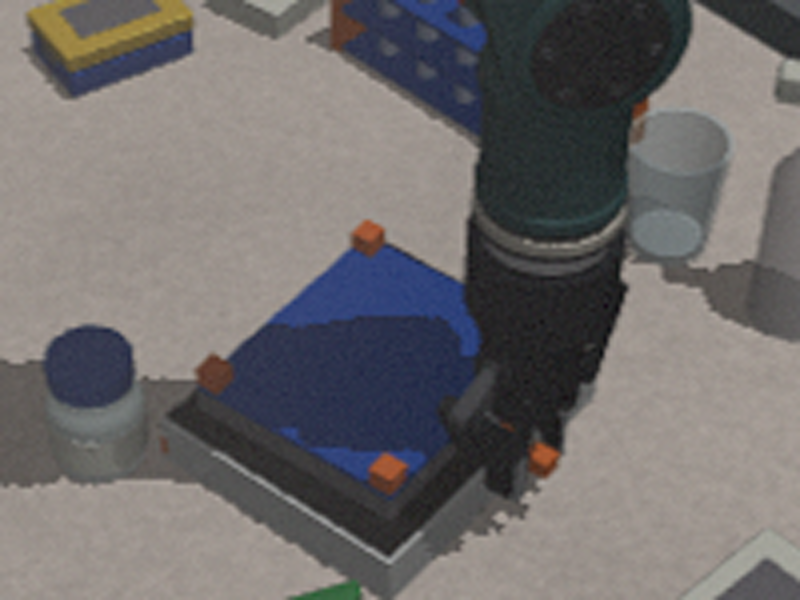

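Call:
step_arm(increments=[[[-2,0.5,0,0,0,0,-0.6],[-4.5,0.5,0,0,0,0,-0.6],[-4.5,0.5,0,0,0,0,-0.6],[-4.5,0.5,0,0,0,0,0.2],[-4.5,0.5,0,0,0,0,0.2]]])

```text
t: 16.05
eef_pos: [0.5603, -0.1441, 0.029]
ee_rot: [0.001, 0.636, 0.772, -0.0]
force: [0.2, 0.2, -0.2]
grip_width: 0.598
```

Call:
step_arm(increments=[[[0,0,0,0,0,0,0.2],[0,0,-40,0,0,0,0.2],[0,0,-80,0,0,0,0.2],[0,0,-120,0,0,0,0.2],[0,0,-150,0,0,0,0.2]]])

```text
t: 16.55
eef_pos: [0.5606, -0.1441, 0.1814]
ee_rot: [0.001, 0.636, 0.772, 0.0]
force: [0.8, -0.4, 0.4]
grip_width: 0.594
```

Call:
step_arm(increments=[[[-50,0,0,0,0,0,1],[-100,0,0,0,0,0,1],[-150,0,0,0,0,0,1],[-180,0,0,0,0,0,1]]])

```text
t: 16.95
eef_pos: [0.594, -0.3259, 0.1796]
ee_rot: [0.002, 0.638, 0.77, -0.001]
force: [0.6, -0.8, -0.8]
grip_width: 0.997
```

Run:
```python
from posts import *
d=posts(); save(d,"t20.png")
s=eyes.get_image("side"); save(s,"s20.png",(230,150,430,300),4)
```

```text
t 16.95 pos [ 594.  -325.9  179.6] yawy 10.8 zaxis [ 0.001 -0.004 -1.   ] F [ 0.6 -0.8 -0.8] M [ 0.01 -0.   -0.01] grip 0.997 j [ 0.25  0.6   0.28  1.77 -0.21  0.79  0.82]
px [349.2 208.3] 44 deck [ 68.8 -55.1] [619.9 -87.1  15.1  14.4  12. ]
px [299.6 220.9] 43 deck [65.4 61.3] [594.2  26.5  16.1  13.7  12.5]
px [377.3 232.4] 37 deck [   1.1 -104.4] [ 563.  -148.5   14.9   12.1  -78.2]
px [365.  235.8] 62 deck [ -0.1 -75.4] [ 556.2 -120.3   24.2   13.2  -77.6]
px [364.3 266.5] 38 deck [-67.6 -58.4] [ 486.7 -116.6   13.6   13.2   12.3]
px [314.3 279.3] 41 deck [-71.   57.5] [461.1  -3.5  14.2  13.6  12.4]
```

View pics/t20.png

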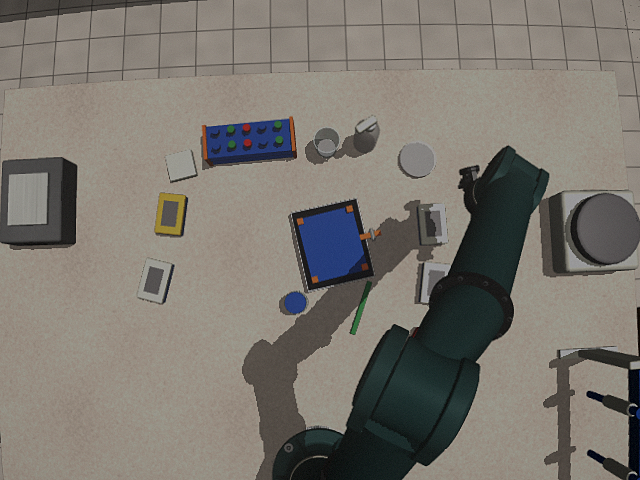

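View pics/s20.png

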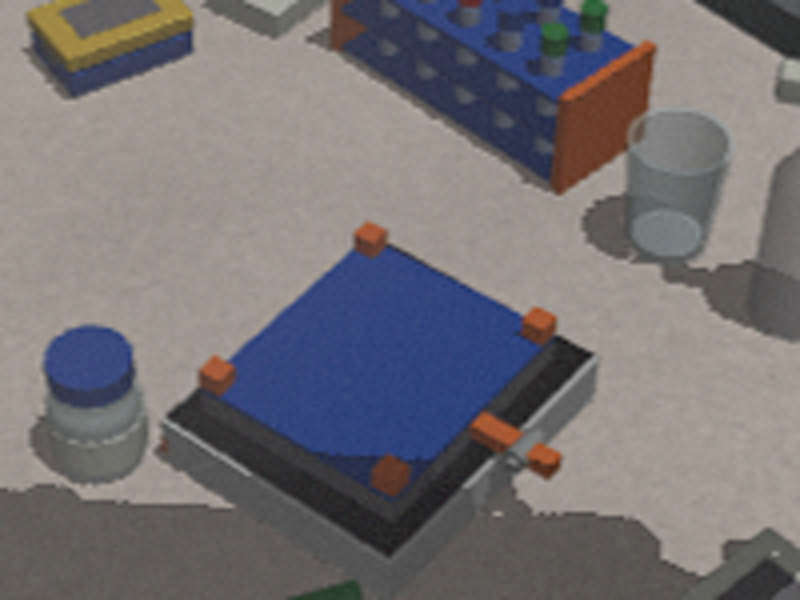

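The plate lies blue face up, with all four posts and the tab visible. Its posts average to deck (-1,+1) mm at +1.4°, so step 2 is met. Next, the boxes.

```bash
cat >> h.py <<'E'
PM=np.array([540.5,-45.2]); PY=12.5
def box(xy,d=None,ztop=0.036,r=75):
    """mm approx centre -> refined rect"""
    d=d or eyes.get_image("top"); C=cloud(d)*1000
    b=0
    m=(np.hypot(C[...,0]-xy[0],C[...,1]-xy[1])<r)&(np.abs(C[...,2]-ztop*1000-2)<9)
    m=cv2.morphologyEx(m.astype(np.uint8),cv2.MORPH_CLOSE,np.ones((3,3))); m=cv2.morphologyEx(m,cv2.MORPH_OPEN,np.ones((5,5)))
    n,L,S,c=cv2.connectedComponentsWithStats(m); i=1+np.argmax(S[1:,4])
    P=plane(d,np.argwhere(L==i)[:,::-1],ztop); return rect(P)
E
python3 - <<'E'
from h import *
d=eyes.get_image("top")
for q in [(583,-281.7),(469.5,373),(625,335)]: print(box(q,d))
st()
r=box((583,-281.7),d); inc([(r[0],r[1],110,r[4]-90),(r[0],r[1],4,r[4]-90)])
E
```

```text
[ 583.  -281.6   96.7   65.2    2. ]
[469.5 372.4  97.6  65.4 -15.6]
[625.3 334.2  96.8  65.4  -6.8]
t 17.10 pos [ 593.5 -324.1  178.9] yawy 10.7 zaxis [-0.    -0.003 -1.   ] F [ 0.2  0.7 -0. ] M [0.07 0.01 0.04] grip 0.999 j [ 0.25  0.6   0.27  1.78 -0.21  0.79  0.81]
[43.8 -2.3 68.8] rot [ 0.1  0.1 98.7] | alt [ -0.1   0.1 -81.3]
[ 44.1  -2.3 174.8] rot [ 0.1  0.1 98.7] | alt [ -0.1   0.1 -81.3]
```

Call:
step_arm(increments=[[[44,-2,30,0,0,98,1],[44,-2,60,0,0,98,1],[44,-2,60,0,0,98,1],[44,-2,60,0,0,98,1],[44,-2,60,0,0,98,1]]])

```text
t: 17.6
eef_pos: [0.5838, -0.2748, 0.1183]
ee_rot: [-0.001, 0.875, 0.484, -0.0]
force: [-0.5, -0.2, -0.1]
grip_width: 1.004
```

Call:
step_arm(increments=[[[0,0,0,0,0,55,1],[0,0,0,0,0,55,1],[0,0,0,0,0,55,1],[0,0,0,0,0,55,1],[0,0,0,0,0,55,1]]])

```text
t: 18.1
eef_pos: [0.584, -0.2748, 0.1187]
ee_rot: [-0.001, 0.992, 0.129, -0.0]
force: [1.1, 0.4, -0.7]
grip_width: 1.003
```

Run:
```python
from h import *
st(); inc([(583,-281.6,110,2-90),(583,-281.6,4,2-90)])
```

```text
t 18.10 pos [ 584.  -274.8  118.7] yawy -75.2 zaxis [-0.001  0.002 -1.   ] F [ 1.1  0.4 -0.7] M [ 0.03 -0.    0.  ] grip 1.003 j [-0.06  0.73  0.65  1.89 -0.64  0.74 -0.35]
[-2.7  6.3  8.7] rot [-0.1  0.  12.8] | alt [-0.000e+00 -1.000e-01 -1.672e+02]
[ -2.7   6.5 114.7] rot [-0.1  0.  12.8] | alt [-0.000e+00 -1.000e-01 -1.672e+02]
```

Call:
step_arm(increments=[[[-2.7,6.4,10,0,0,12.8,1],[-2.7,6.4,20,0,0,12.8,1],[-2.7,6.4,60,0,0,12.8,1],[-2.7,6.4,60,0,0,12.8,1]]])

```text
t: 18.5
eef_pos: [0.5805, -0.2793, 0.0547]
ee_rot: [-0.003, 1.0, 0.021, -0.004]
force: [-0.9, 0.3, -0.5]
grip_width: 1.001
```

Run:
```python
from h import *
st(); inc([(583,-281.6,4,2-90)])
d=eyes.get_image("side"); save(d,"s21.png",(330,220,500,350),4.6)
```

```text
t 18.50 pos [ 580.5 -279.3   54.7] yawy -87.6 zaxis [-0.008  0.006 -1.   ] F [-0.9  0.3 -0.5] M [ 0.04  0.08 -0.02] grip 1.001 j [-0.03  0.82  0.63  1.91 -0.77  0.68 -0.45]
[ 2.8  2.8 50.7] rot [-0.4  0.4  0.4] | alt [  -0.7   -0.6 -179.6]
```

View pics/s21.png

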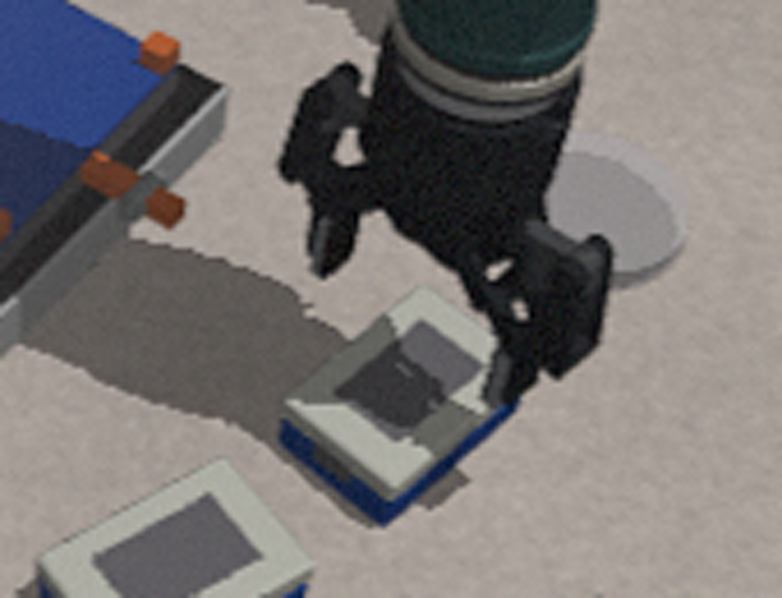

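Call:
step_arm(increments=[[[0,2,0,0,0,0,1],[0,2,15,0,0,0,1],[0,2,30,0,0,0,1],[0,2,44,0,0,0,1],[0,2,44,0,0,0,1]]])

```text
t: 19.05
eef_pos: [0.5818, -0.2847, 0.0126]
ee_rot: [-0.001, 1.0, 0.02, -0.002]
force: [0.2, 0.3, 0.1]
grip_width: 1.001
```

Run:
```python
from h import *
st(); inc([(583,-281.6,5,2-90)])
```

```text
t 19.05 pos [ 581.8 -284.7   12.6] yawy -87.7 zaxis [-0.004  0.003 -1.   ] F [0.2 0.3 0.1] M [ 0.02  0.   -0.  ] grip 1.001 j [ 0.01  0.88  0.57  1.91 -0.82  0.61 -0.4 ]
[ 1.3 -3.   7.6] rot [-0.2  0.2  0.3] | alt [  -0.3   -0.2 -179.7]
```

Call:
step_arm(increments=[[[1,-3,4,0,0,0,1],[1,-3,7.5,0,0,0,1],[1,-3,7.5,0,0,0,0.1],[1,-3,7.5,0,0,0,0.1],[1,-3,7.5,0,0,0,0.1]]], squeeze=40)

```text
t: 19.55
eef_pos: [0.5844, -0.2832, 0.008]
ee_rot: [0.0, 1.0, 0.02, 0.0]
force: [-0.8, -0.2, 1.3]
grip_width: 0.742
```

Run:
```python
from h import *
st(); inc([(583,-281.6,170,2-90)])
```

```text
t 19.55 pos [ 584.4 -283.2    8. ] yawy -87.7 zaxis [ 0.001 -0.001 -1.   ] F [-0.8 -0.2  1.3] M [0.03 0.12 0.03] grip 0.742 j [ 0.01  0.88  0.57  1.91 -0.83  0.6  -0.4 ]
[  -1.2   -1.5 -162. ] rot [ 0.  -0.   0.3] | alt [ 1.000e-01  0.000e+00 -1.797e+02]
```

Call:
step_arm(increments=[[[0,0,-40,0,0,0,0.1],[0,0,-85,0,0,0,0.1],[0,-30,-130,0,0,0,0.1],[-15,-75,-135,0,0,-5,0.1],[-30,-125,-135,0,0,-10,0.1]]])

```text
t: 20.05
eef_pos: [0.5512, -0.162, 0.145]
ee_rot: [0.001, 0.994, 0.108, 0.003]
force: [0.3, 0.6, -2.3]
grip_width: 0.741
```

Run:
```python
from h import *
st(); inc([(541.9,-44.9,110,-77.5)])
```

```text
t 20.05 pos [ 551.2 -162.   145. ] yawy -77.6 zaxis [ 0.005 -0.002 -1.   ] F [ 0.3  0.6 -2.3] M [ 0.08 -0.1  -0.02] grip 0.741 j [-0.29  0.63  0.71  2.04 -0.64  0.7  -0.51]
[  15.9 -116.5   34.7] rot [ 0.2 -0.3 -0.1] | alt [ -0.4  -0.3 179.9]
```

Call:
step_arm(increments=[[[5,-40,5,0,0,0,0.1],[12,-85,15,0,0,0,0.1],[16,-116,30,0,0,0,0.1],[16,-116,40,0,0,0,0.1],[16,-116,50,0,0,0,0.1]]])

```text
t: 20.55
eef_pos: [0.5409, -0.044, 0.0921]
ee_rot: [0.0, 0.994, 0.108, 0.0]
force: [-0.2, -0.5, -2.2]
grip_width: 0.741
```

Call:
step_arm(increments=[[[0,0,0,0,0,0,0.1],[0,0,0,0,0,0,0.1]]])

```text
t: 20.75
eef_pos: [0.541, -0.047, 0.0928]
ee_rot: [0.001, 0.994, 0.106, 0.0]
force: [-0.5, -0.4, -1.8]
grip_width: 0.74
```

Run:
```python
from h import *
st(); inc([(541.9,-44.9,65,-77.5)])
d=eyes.get_image("side"); save(d,"s22.png",(230,150,430,300),4)
```

```text
t 20.75 pos [541.  -47.   92.8] yawy -77.9 zaxis [ 0.001 -0.001 -1.   ] F [-0.5 -0.4 -1.8] M [-0.06 -0.03 -0.02] grip 0.740 j [-0.44  0.67  0.64  2.14 -0.75  0.57 -0.61]
[ 1.3 -1.9 27.8] rot [ 0.1 -0.  -0.4] | alt [-0.000e+00 -1.000e-01  1.796e+02]
```

View pics/s22.png

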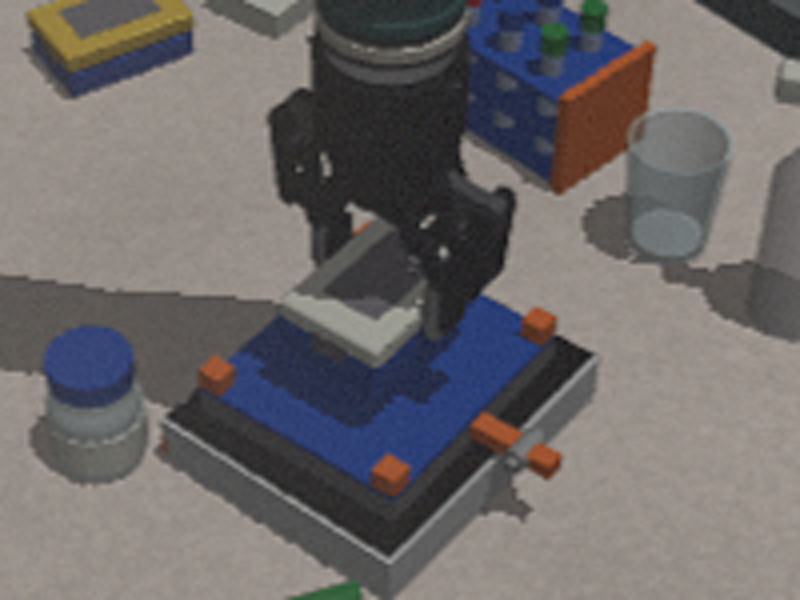

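Call:
step_arm(increments=[[[1,-2,8,0,0,-0.4,0.1],[1,-2,18,0,0,-0.4,0.1],[1,-2,25,0,0,-0.4,0.1],[1,-2,27,0,0,-0.4,0.1],[1,-2,27,0,0,-0.4,0.1]]])

```text
t: 21.3
eef_pos: [0.541, -0.0427, 0.065]
ee_rot: [-0.0, 0.994, 0.11, -0.001]
force: [0.3, -0.4, -2.0]
grip_width: 0.742
```

Run:
```python
from h import *
st(); inc([(541.9,-44.9,64.5,-77.5)])
```

```text
t 21.30 pos [541.  -42.7  65. ] yawy -77.3 zaxis [-0.001  0.    -1.   ] F [ 0.3 -0.4 -2. ] M [-0.   -0.04  0.02] grip 0.742 j [-0.41  0.71  0.58  2.14 -0.8   0.52 -0.57]
[0.4 2.3 0.5] rot [-0.   0.1  0.2] | alt [-1.000e-01 -0.000e+00 -1.798e+02]
```

Call:
step_arm(increments=[[[0.5,2,0,0,0,0,0.1],[0.5,2,0,0,0,0,0.1],[0.5,2,1.5,0,0,0,0.1],[0.5,2,2,0,0,0,0.1]]])

```text
t: 21.7
eef_pos: [0.5425, -0.0445, 0.0638]
ee_rot: [-0.0, 0.994, 0.111, 0.0]
force: [-1.2, 0.9, 5.8]
grip_width: 0.739
```

Run:
```python
from h import *
st(); inc([(541.9,-44.9,64.5,-77.5)])
```

```text
t 21.70 pos [542.5 -44.5  63.8] yawy -77.3 zaxis [ 0.  0. -1.] F [-1.2  0.9  5.8] M [ 0.03  0.17 -0.03] grip 0.739 j [-0.4   0.71  0.58  2.14 -0.8   0.52 -0.56]
[-0.7  0.3 -0.7] rot [-0.  -0.   0.2] | alt [   0.    -0.  -179.8]
```

Call:
step_arm(increments=[[[0,0,-0.5,0,0,0,1],[0,0,-0.5,0,0,0,1],[0,0,-0.5,0,0,0,1],[0,0,-40,0,0,0,1],[0,0,-80,0,0,0,1]]])

```text
t: 22.2
eef_pos: [0.5413, -0.0444, 0.1435]
ee_rot: [-0.0, 0.994, 0.11, -0.002]
force: [1.9, 0.1, 0.4]
grip_width: 1.003
```

Run:
```python
from h import *
st(); d=eyes.get_image("top")
print(box((445.4,-282.1),d)); print(box((513.6,-429.3),d))
r=box((445.4,-282.1),d); inc([(r[0],r[1],120,r[4]-90)])
```

```text
t 22.20 pos [541.3 -44.4 143.5] yawy -77.3 zaxis [-0.003 -0.    -1.   ] F [1.9 0.1 0.4] M [ 0.02 -0.1  -0.05] grip 1.003 j [-0.52  0.61  0.74  2.11 -0.66  0.67 -0.68]
[ 445.4 -281.6   97.1   65.7   -7.8]
[ 513.6 -428.7   95.1   65.7   -5.5]
[-149.2  208.2   28.8] rot [ 0.  -0.4 20.4] | alt [ 6.000e-01  1.000e-01 -1.596e+02]
```

Call:
step_arm(increments=[[[-10,30,0,0,0,6,1],[-40,70,5,0,0,12,1],[-80,110,20,0,0,20,1],[-110,155,25,0,0,20,1],[-149,208,30,0,0,20,1]]])

```text
t: 22.75
eef_pos: [0.4532, -0.2549, 0.1154]
ee_rot: [0.0, 0.998, -0.063, -0.0]
force: [0.7, -0.1, -0.6]
grip_width: 0.997
```

Call:
step_arm(increments=[[[0,0,0,0,0,0,1],[0,0,0,0,0,0,1]]])

```text
t: 22.95
eef_pos: [0.4532, -0.2555, 0.1161]
ee_rot: [0.0, 0.998, -0.066, 0.0]
force: [-0.7, 0.7, 0.4]
grip_width: 1.002
```

Run:
```python
from h import *
st(); inc([(445.4,-281.6,60,-97.8)])
```

```text
t 22.95 pos [ 453.2 -255.5  116.1] yawy -97.6 zaxis [ 0. -0. -1.] F [-0.7  0.7  0.4] M [-0.01  0.01 -0.06] grip 1.002 j [-0.09  0.64  0.73  2.18 -0.77  0.61 -0.49]
[-4.3 26.9 56.1] rot [ 0.  -0.   0.2] | alt [   0.     0.  -179.8]
```

Call:
step_arm(increments=[[[-4,27,10,0,0,0,1],[-4,27,40,0,0,0,1],[-4,27,50,0,0,0,1],[-4,27,50,0,0,0,1]]])

```text
t: 23.35
eef_pos: [0.4468, -0.2774, 0.0646]
ee_rot: [-0.002, 0.998, -0.062, -0.001]
force: [0.3, 0.0, 0.2]
grip_width: 1.003
```

Run:
```python
from h import *
st(); inc([(445.4,-281.6,7,-97.8)])
d=eyes.get_image("side"); save(d,"s23.png",(280,220,450,390),3.5)
```

```text
t 23.35 pos [ 446.8 -277.4   64.6] yawy -97.1 zaxis [-0.002  0.003 -1.   ] F [0.3 0.  0.2] M [-0.02  0.01 -0.02] grip 1.003 j [ 0.04  0.71  0.62  2.18 -0.86  0.52 -0.37]
[-0.7  4.5 57.6] rot [-0.2  0.2  0.7] | alt [  -0.3   -0.3 -179.3]
```

View pics/s23.png

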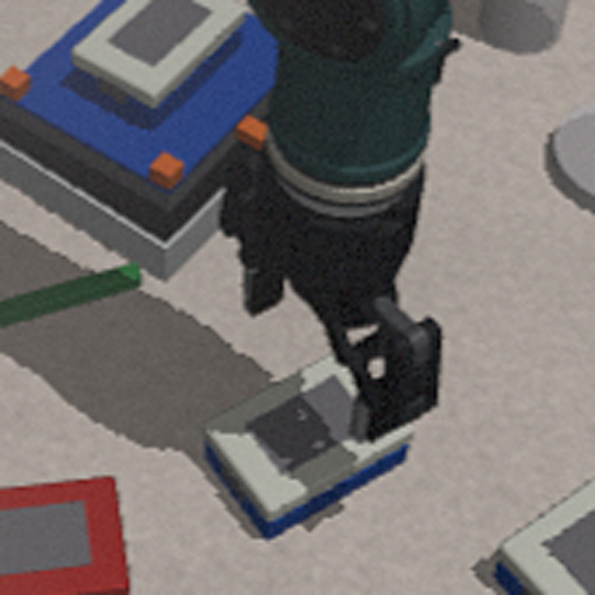

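First box sits on the plate (crop (160,45)), and the fingers straddle the second white box (300,440). Descend.

Call:
step_arm(increments=[[[-0.5,3,10,0,0,0.5,1],[-0.5,3,30,0,0,0.5,1],[-0.5,3,50,0,0,0.5,1],[-0.5,3,55,0,0,0.5,1],[-0.5,3,55,0,0,0.5,1]]])

```text
t: 23.9
eef_pos: [0.4459, -0.2828, 0.0107]
ee_rot: [-0.0, 0.998, -0.068, -0.0]
force: [-0.1, 0.6, 0.2]
grip_width: 0.998
```

Run:
```python
from h import *
st(); inc([(445.4,-281.6,7,-97.8)])
```

```text
t 23.90 pos [ 445.9 -282.8   10.7] yawy -97.8 zaxis [-0.     0.001 -1.   ] F [-0.1  0.6  0.2] M [0.03 0.   0.03] grip 0.998 j [ 0.13  0.78  0.49  2.19 -0.98  0.41 -0.27]
[-0.6 -1.1  3.7] rot [-0.  0.  0.] | alt [  -0.   -0. -180.]
```

Call:
step_arm(increments=[[[-0.5,-1,3,0,0,0,1],[-0.5,-1,3,0,0,0,0.1],[-0.5,-1,3,0,0,0,0.1],[-0.5,-1,3,0,0,0,0.1],[-0.5,-1,3,0,0,0,0.1]]])

```text
t: 24.4
eef_pos: [0.4458, -0.2823, 0.0088]
ee_rot: [0.0, 0.998, -0.068, 0.001]
force: [0.4, 0.8, 6.7]
grip_width: 0.739
```

Run:
```python
from h import *
st(); s,p,R=pose(); o=R.inv().apply([445.4-p[0],-281.6-p[1],0]); print("box off tool",o)
inc([(541,-45,170,-77.5)])
```

```text
t 24.40 pos [ 445.8 -282.3    8.8] yawy -97.8 zaxis [ 0.001 -0.001 -1.   ] F [0.4 0.8 6.7] M [0.03 0.13 0.02] grip 0.739 j [ 0.14  0.78  0.48  2.19 -0.99  0.4  -0.27]
box off tool [-0.53556586 -0.64017875 -0.00105981]
[  62.2 -247.9 -161.3] rot [  0.   -0.1 -20.3] | alt [-1.000e-01 -1.000e-01  1.597e+02]
```

Call:
step_arm(increments=[[[0,0,-45,0,0,0,0.1],[0,0,-90,0,0,0,0.1],[0,-10,-135,0,0,-4,0.1],[15,-55,-150,0,0,-12,0.1],[30,-105,-150,0,0,-20,0.1]]])

```text
t: 24.9
eef_pos: [0.4903, -0.1853, 0.161]
ee_rot: [0.002, 0.994, 0.107, 0.003]
force: [1.4, 0.0, -2.2]
grip_width: 0.74
```

Run:
```python
from h import *
st(); inc([(541,-45.1,140,-77.5)])
```

```text
t 24.90 pos [ 490.3 -185.3  161. ] yawy -77.7 zaxis [ 0.006 -0.003 -1.   ] F [ 1.4  0.  -2.2] M [ 0.05 -0.1  -0.01] grip 0.740 j [-0.26  0.55  0.75  2.14 -0.62  0.66 -0.44]
[  79.2 -126.3   20.9] rot [ 0.2 -0.3 -0.2] | alt [ -0.5  -0.4 179.8]
```

Call:
step_arm(increments=[[[25,-40,5,0,0,0,0.1],[50,-80,5,0,0,0,0.1],[79,-126,15,0,0,0,0.1],[79,-126,20,0,0,0,0.1],[79,-126,20,0,0,0,0.1]]])

```text
t: 25.4
eef_pos: [0.5388, -0.0412, 0.1368]
ee_rot: [-0.0, 0.994, 0.109, -0.001]
force: [-0.3, -1.0, -1.5]
grip_width: 0.741
```

Call:
step_arm(increments=[[[0,0,5,0,0,0,0.1],[0,0,15,0,0,0,0.1],[0,0,20,0,0,0,0.1],[0,0,20,0,0,0,0.1]]])

```text
t: 25.8
eef_pos: [0.5381, -0.0453, 0.1171]
ee_rot: [-0.0, 0.994, 0.105, -0.001]
force: [-0.2, -0.3, -1.5]
grip_width: 0.742
```

Run:
```python
from h import *
st(); inc([(541,-45.1,101,-77.5)])
d=eyes.get_image("side"); save(d,"s24.png",(230,150,430,300),4)
```

```text
t 25.80 pos [538.1 -45.3 117.1] yawy -77.9 zaxis [-0.002 -0.    -1.   ] F [-0.2 -0.3 -1.5] M [ 0.05  0.02 -0.  ] grip 0.742 j [-0.48  0.64  0.69  2.13 -0.71  0.62 -0.64]
[ 2.9  0.4 16.1] rot [-0.   0.1 -0.4] | alt [  0.2   0.  179.6]
```

View pics/s24.png

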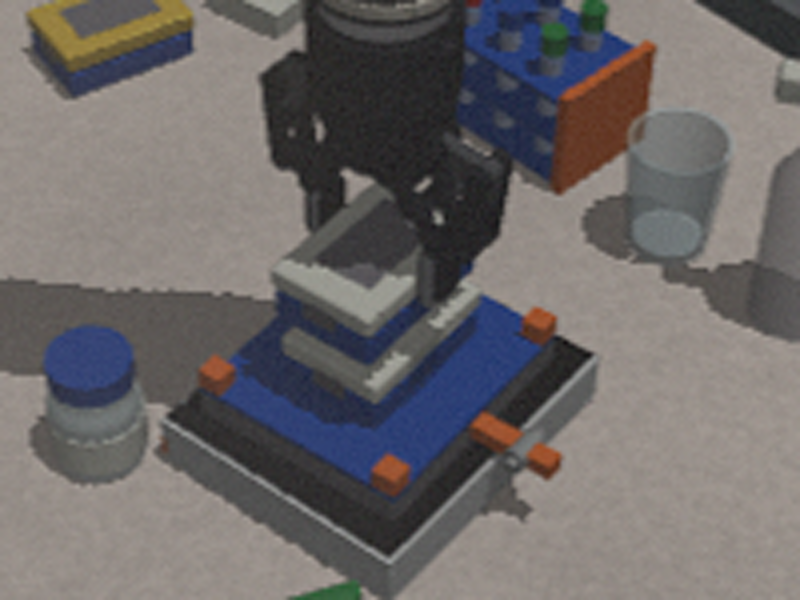

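Call:
step_arm(increments=[[[3,0,4,0,0,-0.4,0.1],[3,0,10,0,0,-0.4,0.1],[3,0,13,0,0,-0.4,0.1],[3,0,13,0,0,-0.4,0.1],[3,0,13,0,0,-0.4,0.1]]])

```text
t: 26.35
eef_pos: [0.542, -0.0435, 0.1048]
ee_rot: [0.0, 0.994, 0.11, -0.0]
force: [-0.1, 0.3, -1.6]
grip_width: 0.742
```

Run:
```python
from h import *
st(); inc([(541,-45.1,100.5,-77.5)])
```

```text
t 26.35 pos [542.  -43.5 104.8] yawy -77.4 zaxis [-0. -0. -1.] F [-0.1  0.3 -1.6] M [-0.03 -0.02 -0.05] grip 0.742 j [-0.47  0.66  0.66  2.13 -0.73  0.6  -0.62]
[-1.4  1.3  4.3] rot [-0.   0.   0.1] | alt [  -0.    -0.  -179.9]
```

Call:
step_arm(increments=[[[-1.4,1.3,0,0,0,0,0.1],[-1.4,1.3,2.5,0,0,0,0.1],[-1.4,1.3,4.5,0,0,0,0.1],[-1.4,1.3,5.5,0,0,0,0.1]]])

```text
t: 26.75
eef_pos: [0.5411, -0.0452, 0.1008]
ee_rot: [-0.001, 0.994, 0.11, 0.0]
force: [-5.4, 2.4, 21.3]
grip_width: 0.737
```

Run:
```python
from h import *
st(); inc([(541,-45.1,100.5,-77.5)])
```

```text
t 26.75 pos [541.1 -45.2 100.8] yawy -77.4 zaxis [ 0.     0.002 -1.   ] F [-5.4  2.4 21.3] M [0.12 1.06 0.03] grip 0.737 j [-0.46  0.66  0.65  2.13 -0.74  0.59 -0.61]
[-0.1 -0.2  0.3] rot [-0.1 -0.   0.1] | alt [ 1.000e-01 -1.000e-01 -1.799e+02]
```

Call:
step_arm(increments=[[[0,0,-1,0,0,0,0.1],[0,0,-1,0,0,0,1],[0,0,-1,0,0,0,1],[0,0,-40,0,0,0,1],[0,0,-80,0,0,0,1]]])

```text
t: 27.25
eef_pos: [0.54, -0.0449, 0.1792]
ee_rot: [0.0, 0.994, 0.11, -0.002]
force: [0.1, -0.0, 0.9]
grip_width: 0.994
```

Call:
step_arm(increments=[[[0,50,0,0,0,5,1],[-5,100,0,0,0,12,1],[-15,150,0,0,0,18,1],[-30,200,0,0,0,18,1],[-45,250,5,0,0,18,1]]])

```text
t: 27.75
eef_pos: [0.5525, -0.295, 0.1751]
ee_rot: [0.0, 0.999, -0.047, 0.0]
force: [0.8, 0.2, 0.2]
grip_width: 1.001
```

Run:
```python
from h import *
st(); d=eyes.get_image("top"); save(d,"t25.png",(250,170,450,320),4)
print("stack top",box(PM,d,ztop=0.128)); 
r=box((513.6,-429.3),d); print(r); inc([(r[0],r[1],100,r[4]-90)])
```

```text
t 27.75 pos [ 552.5 -295.   175.1] yawy -95.3 zaxis [ 0.001 -0.001 -1.   ] F [0.8 0.2 0.2] M [ 0.   -0.06 -0.04] grip 1.001 j [-0.12  0.68  0.82  1.91 -0.66  0.85 -0.61]
stack top [539.  -46.   95.4  63.8  12.4]
[ 507.1 -428.4   82.9   65.2   -3.3]
[-29.1 124.   77.7] rot [ 0.7 -0.1 -2.7] | alt [ -0.2  -1.1 177.2]
```

View pics/t25.png

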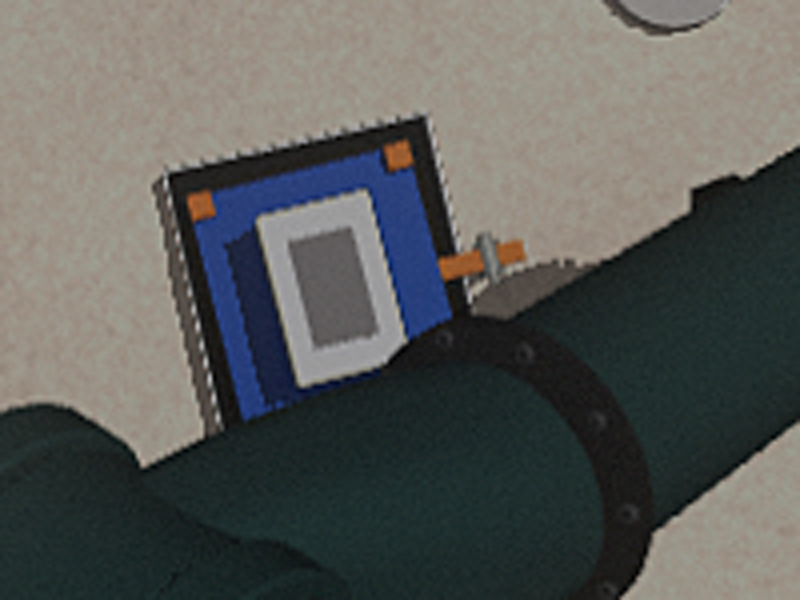

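Run:
```python
from h import *
inc([(513.6,-428.9,60,-95.2)])
```

```text
[-22.7 123.3 117.7] rot [ 0.7 -0.2 -0.8] | alt [ -0.2  -1.1 179.1]
```

Call:
step_arm(increments=[[[-10,45,10,0,0,0,1],[-20,90,40,0,0,0,1],[-25,126,80,0,0,0,1],[-25,126,110,0,0,0,1],[-25,126,110,0,0,0,1]]])

```text
t: 28.3
eef_pos: [0.5117, -0.4151, 0.0603]
ee_rot: [-0.003, 0.999, -0.049, -0.004]
force: [-0.6, 0.0, -0.6]
grip_width: 1.002
```

Call:
step_arm(increments=[[[0,0,0,0,0,0,1],[0,0,0,0,0,0,1]]])

```text
t: 28.5
eef_pos: [0.5168, -0.4157, 0.0664]
ee_rot: [0.0, 0.999, -0.046, 0.001]
force: [-1.0, 0.1, 0.3]
grip_width: 0.999
```

Run:
```python
from h import *
st(); inc([(513.6,-428.9,7,-95.2)])
d=eyes.get_image("side"); save(d,"s26.png",(380,250,540,410),3.7)
```

```text
t 28.50 pos [ 516.8 -415.7   66.4] yawy -95.3 zaxis [ 0.002 -0.001 -1.   ] F [-1.   0.1  0.3] M [-0.03  0.01 -0.  ] grip 0.999 j [ 0.18  0.83  0.67  1.87 -0.78  0.72 -0.35]
[-2.1 13.4 59.4] rot [ 0.  -0.1 -0.1] | alt [-2.000e-01 -1.000e-01  1.799e+02]
```

View pics/s26.png

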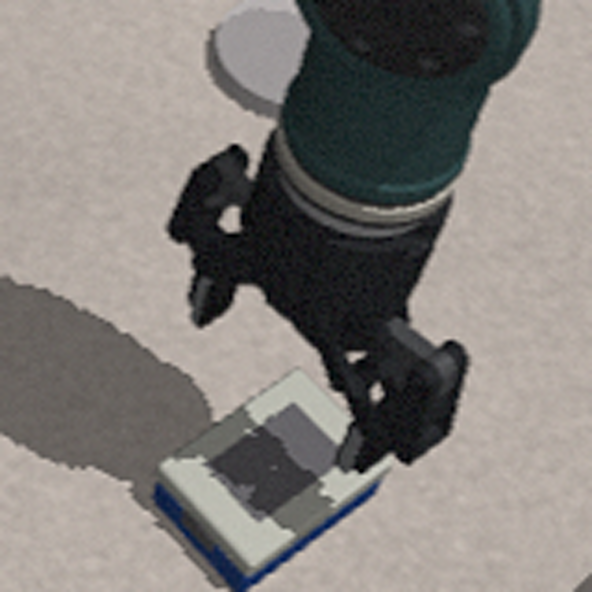

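Box at (265,480) in the crop, with the fingers 13 mm short in y. Shift over before descending.

Call:
step_arm(increments=[[[-2,13.4,0,0,0,0,1],[-2,13.4,0,0,0,0,1],[-2,13.4,15,0,0,0,1],[-2,13.4,25,0,0,0,1],[-2,13.4,25,0,0,0,1]]])

```text
t: 29.05
eef_pos: [0.5112, -0.4274, 0.0375]
ee_rot: [-0.002, 0.999, -0.047, -0.001]
force: [-0.9, 0.7, 1.0]
grip_width: 0.998
```

Run:
```python
from h import *
st(); inc([(513.6,-428.9,8,-95.2)])
```

```text
t 29.05 pos [ 511.2 -427.4   37.5] yawy -95.4 zaxis [-0.003  0.004 -1.   ] F [-0.9  0.7  1. ] M [0.02 0.06 0.02] grip 0.998 j [ 0.22  0.87  0.64  1.87 -0.81  0.69 -0.32]
[ 2.6  1.4 29.5] rot [-0.2  0.2 -0.2] | alt [  0.3   0.3 179.8]
```

Call:
step_arm(increments=[[[0,0.5,15,0,0,0,1],[0,0.5,26,0,0,0,1],[0,0.5,26,0,0,0,1]]])

```text
t: 29.35
eef_pos: [0.5111, -0.4284, 0.0116]
ee_rot: [-0.001, 0.999, -0.047, -0.001]
force: [-0.5, -0.5, 0.2]
grip_width: 0.999
```

Run:
```python
from h import *
st(); inc([(513.6,-428.9,8.5,-95.2)])
```

```text
t 29.35 pos [ 511.1 -428.4   11.6] yawy -95.4 zaxis [-0.003  0.003 -1.   ] F [-0.5 -0.5  0.2] M [0.01 0.04 0.03] grip 0.999 j [ 0.24  0.9   0.61  1.87 -0.84  0.65 -0.29]
[2.5 0.3 3.1] rot [-0.1  0.2 -0.2] | alt [  0.3   0.2 179.8]
```

Call:
step_arm(increments=[[[2,0,2,0,0,0,1],[2,0,2,0,0,0,1],[2,0,2,0,0,0,0.1],[2,0,2,0,0,0,0.1],[2,0,2,0,0,0,0.1]]])

```text
t: 29.85
eef_pos: [0.5143, -0.4304, 0.0127]
ee_rot: [0.0, 0.999, -0.047, 0.0]
force: [0.1, 0.1, 3.0]
grip_width: 0.739
```

Call:
step_arm(increments=[[[0,0,0,0,0,0,0.1]]])

```text
t: 29.95
eef_pos: [0.5143, -0.4304, 0.0127]
ee_rot: [0.0, 0.999, -0.047, 0.0]
force: [-0.4, 0.7, 4.1]
grip_width: 0.738
```

Run:
```python
from h import *
st(); s,p,R=pose(); o=R.inv().apply([513.6-p[0],-428.9-p[1],0]); print("box off tool",o)
inc([(541,-45,200,-77.5)])
```

```text
t 29.95 pos [ 514.3 -430.4   12.7] yawy -95.4 zaxis [ 0.001 -0.001 -1.   ] F [-0.4  0.7  4.1] M [0.15 0.07 0.02] grip 0.738 j [ 0.24  0.9   0.61  1.86 -0.84  0.65 -0.29]
box off tool [-0.8328248  -1.38230842 -0.00155832]
[  -9.5 -386.1 -187.6] rot [  0.   -0.  -17.9] | alt [-1.000e-01 -1.000e-01  1.621e+02]
```

Call:
step_arm(increments=[[[0,0,-45,0,0,0,0.1],[0,-10,-90,0,0,0,0.1],[0,-30,-135,0,0,-4,0.1],[0,-65,-170,0,0,-8,0.1],[-2,-110,-180,0,0,-12,0.1]]])

```text
t: 30.45
eef_pos: [0.5236, -0.3234, 0.1962]
ee_rot: [0.003, 0.998, 0.057, 0.003]
force: [0.7, -0.0, -0.9]
grip_width: 0.74
```

Call:
step_arm(increments=[[[0,-45,0,0,0,-3,0.1],[0,-90,0,0,0,-6,0.1],[0,-135,0,0,0,-6,0.1],[0,-180,0,0,0,-6,0.1],[0,-220,0,0,0,-6,0.1]]])

```text
t: 30.95
eef_pos: [0.496, -0.0991, 0.1916]
ee_rot: [-0.001, 0.994, 0.11, -0.0]
force: [0.8, 0.4, -1.6]
grip_width: 0.736
```

Run:
```python
from h import *
st(); inc([(541.3,-45,165,-77.5)])
```

```text
t 30.95 pos [496.  -99.1 191.6] yawy -77.4 zaxis [-0.001  0.001 -1.   ] F [ 0.8  0.4 -1.6] M [ 0.01 -0.   -0.03] grip 0.736 j [-0.49  0.5   0.82  2.16 -0.56  0.72 -0.64]
[ 56.1 -42.9  26.6] rot [-0.1  0.   0.1] | alt [-1.000e-01 -1.000e-01 -1.799e+02]
```

Call:
step_arm(increments=[[[30,-20,0,0,0,0,0.1],[56,-41,5,0,0,0,0.1],[56,-41,15,0,0,0,0.1],[56,-41,25,0,0,0,0.1],[56,-41,25,0,0,0,0.1]]])

```text
t: 31.45
eef_pos: [0.5405, -0.0502, 0.1654]
ee_rot: [-0.0, 0.994, 0.109, -0.002]
force: [-1.0, -0.2, -1.6]
grip_width: 0.735
```

Call:
step_arm(increments=[[[0,0,0,0,0,0,0.1],[0,0,0,0,0,0,0.1]]])

```text
t: 31.65
eef_pos: [0.5423, -0.0508, 0.1673]
ee_rot: [0.0, 0.994, 0.108, 0.0]
force: [0.2, -0.3, -2.3]
grip_width: 0.735
```

Run:
```python
from h import *
st(); inc([(541.3,-45,141,-77.5)])
d=eyes.get_image("side"); save(d,"s27.png",(230,130,430,280),4)
```

```text
t 31.65 pos [542.3 -50.8 167.3] yawy -77.5 zaxis [ 0. -0. -1.] F [ 0.2 -0.3 -2.3] M [-0.04  0.05  0.03] grip 0.735 j [-0.54  0.58  0.78  2.09 -0.62  0.72 -0.71]
[ 0.2 -5.9 26.3] rot [ 0. -0. -0.] | alt [ -0.  -0. 180.]
```

View pics/s27.png

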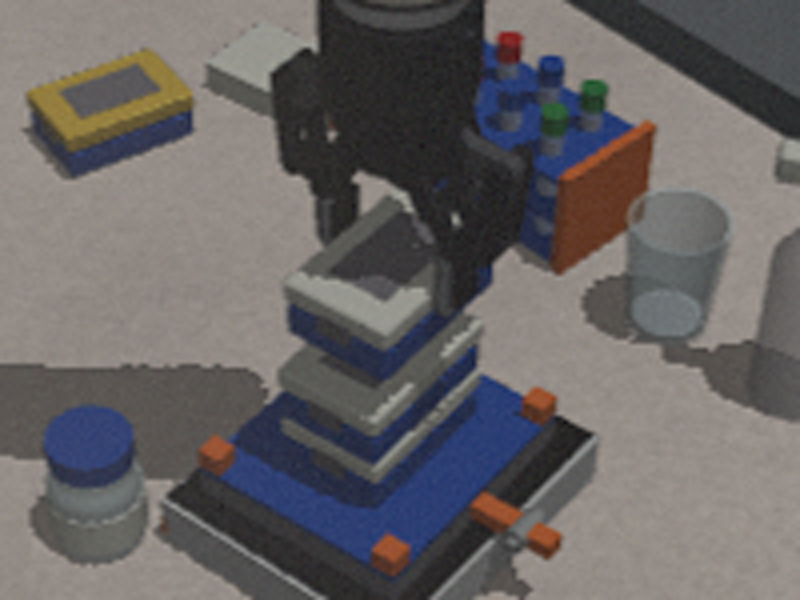

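Call:
step_arm(increments=[[[0,-6,3,0,0,0,0.1],[0,-6,10,0,0,0,0.1],[0,-6,18,0,0,0,0.1],[0,-6,21,0,0,0,0.1],[0,-6,21,0,0,0,0.1]]])

```text
t: 32.2
eef_pos: [0.541, -0.0436, 0.1452]
ee_rot: [-0.0, 0.994, 0.11, -0.001]
force: [0.4, -0.5, -0.7]
grip_width: 0.741
```

Run:
```python
from h import *
st(); inc([(541.3,-45,141,-77.5)])
```

```text
t 32.20 pos [541.  -43.6 145.2] yawy -77.4 zaxis [-0.002 -0.    -1.   ] F [ 0.4 -0.5 -0.7] M [ 0.03  0.04 -0.01] grip 0.741 j [-0.52  0.6   0.74  2.11 -0.66  0.67 -0.68]
[0.  1.4 4.2] rot [-0.   0.1  0.1] | alt [-1.000e-01 -0.000e+00 -1.799e+02]
```

Call:
step_arm(increments=[[[0,1,1,0,0,0,0.1],[0,1,2.5,0,0,0,0.1],[0,1,4,0,0,0,0.1],[0,1,4,0,0,0,0.1]]])

```text
t: 32.6
eef_pos: [0.5417, -0.0446, 0.1419]
ee_rot: [-0.0, 0.994, 0.11, -0.0]
force: [0.8, -0.2, -1.1]
grip_width: 0.739
```

Run:
```python
from h import *
st(); inc([(541.3,-45,141,-77.5)])
```

```text
t 32.60 pos [541.7 -44.6 141.9] yawy -77.4 zaxis [-0.  0. -1.] F [ 0.8 -0.2 -1.1] M [ 0.03 -0.03  0.02] grip 0.739 j [-0.51  0.61  0.73  2.11 -0.66  0.67 -0.68]
[-0.4  0.3  0.9] rot [-0.   0.   0.1] | alt [  -0.    -0.  -179.9]
```

Call:
step_arm(increments=[[[0,0,1,0,0,0,0.1],[0,0,2,0,0,0,0.1],[0,0,2,0,0,0,0.1]]])

```text
t: 32.9
eef_pos: [0.5419, -0.0446, 0.1406]
ee_rot: [-0.0, 0.994, 0.11, 0.0]
force: [-1.9, 0.5, 4.1]
grip_width: 0.736
```

Call:
step_arm(increments=[[[0,0,-0.5,0,0,0,1],[0,0,-0.5,0,0,0,1],[0,0,-0.5,0,0,0,1],[0,0,-40,0,0,0,1],[0,0,-70,0,0,0,1]]])

```text
t: 33.4
eef_pos: [0.5415, -0.0449, 0.2106]
ee_rot: [0.0, 0.994, 0.11, -0.001]
force: [0.3, 0.3, 1.0]
grip_width: 1.002
```

Call:
step_arm(increments=[[[0,-50,0,0,0,5,1],[0,-100,0,0,0,10,1],[0,-150,0,0,0,15,1],[0,-200,0,0,0,20,1],[0,-250,0,0,0,28,1]]])

```text
t: 33.9
eef_pos: [0.4866, 0.2013, 0.2102]
ee_rot: [-0.0, 0.991, -0.136, 0.0]
force: [0.8, -0.0, -0.1]
grip_width: 1.005
```

Run:
```python
from h import *
st(); d=eyes.get_image("top"); save(d,"t28.png")
print("stack",box(PM,d,ztop=0.164))
print(box((469.5,372.4),d),box((625.3,334.2),d))
inc([(469.5,372.4,100,-105.6)])
```

```text
t 33.90 pos [486.6 201.3 210.2] yawy -105.7 zaxis [ 0.001  0.001 -1.   ] F [ 0.8 -0.  -0.1] M [-0.01  0.   -0.03] grip 1.005 j [-1.19  0.58  1.04  2.1  -0.69  0.85 -1.58]
stack [540.1 -45.4  95.7  63.8  12.5]Traceback (most recent call last):
  File "<stdin>", line 4, in <module>
  File "h.py", line 87, in box
    n,L,S,c=cv2.connectedComponentsWithStats(m); i=1+np.argmax(S[1:,4])
                                                     ~~~~~~~~~^^^^^^^^^
    return _wrapfunc(a, 'argmax', axis=axis, out=out, **kwds)
    return bound(*args, **kwds)
ValueError: attempt to get argmax of an empty sequence
```

View pics/t28.png

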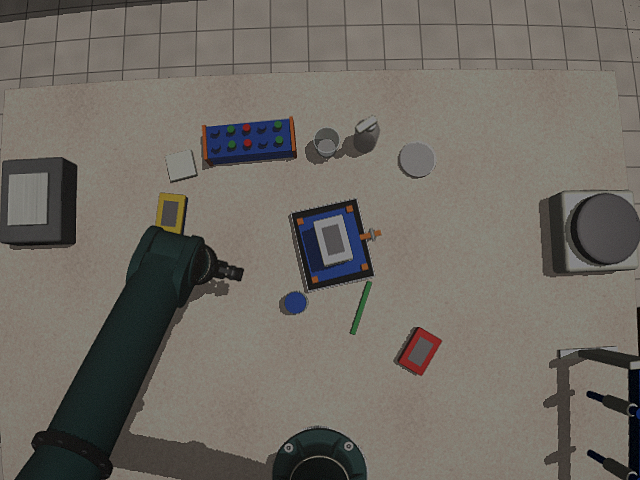

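The stack is at (540.1,-45.4) with yaw 12.5°, matching the plate. Joint 3 is drifting towards its limit (1.04), so I'll unwind the wrist by half a turn to the equivalent grasp.

Call:
step_arm(increments=[[[0,0,0,0,0,-8,1],[0,0,0,0,0,-16,1],[0,0,0,0,0,-24,1],[0,0,0,0,0,-32,1],[0,0,0,0,0,-40,1]]])

```text
t: 34.45
eef_pos: [0.4872, 0.1992, 0.2099]
ee_rot: [0.0, 0.976, 0.216, 0.0]
force: [-0.1, -0.5, 0.0]
grip_width: 1.0
```

Call:
step_arm(increments=[[[0,0,0,0,0,-8,1],[0,0,0,0,0,-16,1],[0,0,0,0,0,-24,1],[0,0,0,0,0,-32,1],[0,0,0,0,0,-40,1]]])

```text
t: 34.95
eef_pos: [0.4872, 0.199, 0.21]
ee_rot: [0.0, 0.844, 0.537, 0.0]
force: [0.5, -0.9, -0.3]
grip_width: 1.001
```

Call:
step_arm(increments=[[[0,0,0,0,0,-8,1],[0,0,0,0,0,-16,1],[0,0,0,0,0,-24,1],[0,0,0,0,0,-32,1],[0,0,0,0,0,-40,1]]])

```text
t: 35.45
eef_pos: [0.4872, 0.1989, 0.2099]
ee_rot: [0.0, 0.609, 0.793, -0.0]
force: [-0.0, 0.5, -0.6]
grip_width: 0.996
```

Run:
```python
from h import *
st()
d=eyes.get_image("top"); print(box((625.3,334.2),d))
try: print(box((469.5,372.4),d))
except Exception as e: print("occl")
inc([(469.5,372.4,100,74.4)])
```

```text
t 35.45 pos [487.2 198.9 209.9] yawy 14.9 zaxis [ 0. -0. -1.] F [-0.   0.5 -0.6] M [ 0.01  0.06 -0.05] grip 0.996 j [-0.8   0.4   0.43  2.09 -0.26  0.7   0.06]
[625.  333.7  97.   65.8  -7.7]
occl
[172.2  28.1 110.1] rot [  0.    0.  -59.3] | alt [  0.   -0.  120.7]
```

Call:
step_arm(increments=[[[0,0,0,0,0,-8,1],[40,7,10,0,0,-16,1],[85,14,30,0,0,-24,1],[130,21,60,0,0,-32,1],[172,28,90,0,0,-40,1]]])

```text
t: 36.0
eef_pos: [0.4717, 0.3694, 0.1233]
ee_rot: [0.0, 0.302, 0.953, 0.001]
force: [0.4, -0.5, 0.4]
grip_width: 0.997
```

Run:
```python
from h import *
st()
inc([(469.5,372.4,80,74.4)])
```

```text
t 36.00 pos [471.7 369.4 123.3] yawy 54.8 zaxis [ 0.001  0.001 -1.   ] F [ 0.4 -0.5  0.4] M [-0.02 -0.08  0.06] grip 0.997 j [-0.87  0.58  0.18  1.98 -0.18  0.59  0.39]
[ 3.6  1.1 43.3] rot [  0.1   0.  -19.6] | alt [ 0.000e+00 -1.000e-01  1.604e+02]
```

Call:
step_arm(increments=[[[3,1,10,0,0,-8,1],[3,1,30,0,0,-16,1],[3,1,60,0,0,-19.6,1],[3,1,60,0,0,-19.6,1],[3,1,60,0,0,-19.6,1]]])

```text
t: 36.5
eef_pos: [0.4696, 0.3694, 0.0635]
ee_rot: [-0.0, 0.139, 0.99, -0.001]
force: [0.4, 0.3, 0.1]
grip_width: 0.995
```

Run:
```python
from h import *
st()
inc([(469.5,372.4,8,74.4)])
d=eyes.get_image("side"); save(d,"s29.png",(130,60,330,210),4)
```

```text
t 36.50 pos [469.6 369.4  63.5] yawy 74.0 zaxis [-0.001 -0.001 -1.   ] F [0.4 0.3 0.1] M [-0.03 -0.01 -0.  ] grip 0.995 j [-0.79  0.67  0.07  2.01 -0.1   0.47  0.64]
[ 0.9  3.  55.5] rot [-0.1 -0.  -0.4] | alt [-0.000e+00  1.000e-01  1.796e+02]
```

View pics/s29.png

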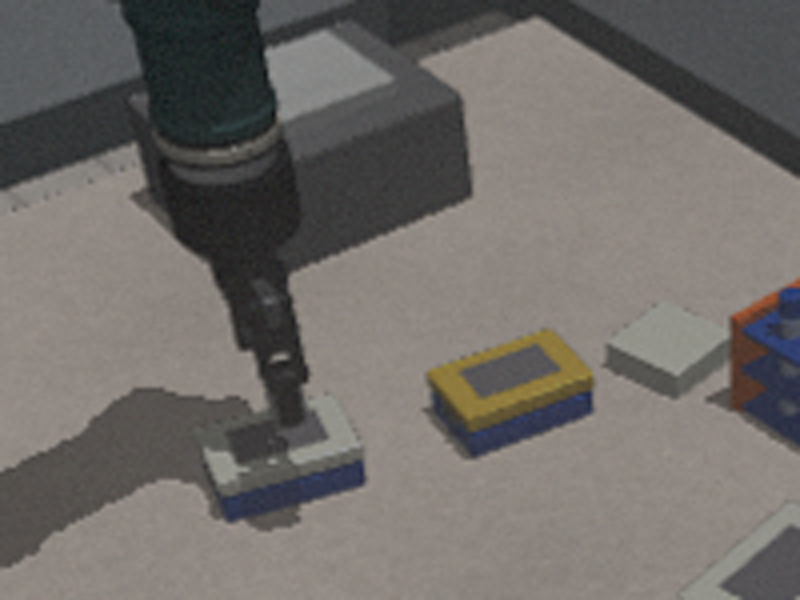

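Gripper over the fourth white box (285,460); the box's long axis runs across the jaw direction. Descend.

Call:
step_arm(increments=[[[1,3,5,0,0,-0.4,1],[1,3,20,0,0,-0.4,1],[1,3,40,0,0,-0.4,1],[1,3,52,0,0,-0.4,1],[1,3,52,0,0,-0.4,1]]])

```text
t: 37.05
eef_pos: [0.4682, 0.3723, 0.0099]
ee_rot: [-0.001, 0.134, 0.991, -0.001]
force: [-0.2, 1.2, -0.0]
grip_width: 1.003
```

Run:
```python
from h import *
st()
inc([(469.5,372.4,9,74.4)])
```

```text
t 37.05 pos [468.2 372.3   9.9] yawy 74.6 zaxis [-0.003 -0.002 -1.   ] F [-0.2  1.2 -0. ] M [0.01 0.06 0.03] grip 1.003 j [-0.79  0.75  0.06  2.01 -0.1   0.38  0.65]
[-1.2  0.4  0.9] rot [-0.2 -0.1  0.2] | alt [   0.2   -0.3 -179.8]
```

Call:
step_arm(increments=[[[0,0,1,0,0,0,0.1],[0,0,1,0,0,0,0.1],[0,0,1,0,0,0,0.1],[0,0,1,0,0,0,0.1],[0,0,1,0,0,0,0.1]]])

```text
t: 37.55
eef_pos: [0.4697, 0.3734, 0.0112]
ee_rot: [0.0, 0.134, 0.991, 0.0]
force: [-0.8, -0.7, 1.5]
grip_width: 0.744
```

Run:
```python
from h import *
st(); s,p,R=pose(); o=R.inv().apply([469.5-p[0],372.4-p[1],0]); print("box off tool",o)
inc([(541,-45,240,102.5)])
```

```text
t 37.55 pos [469.7 373.4  11.2] yawy 74.6 zaxis [ 0.001  0.001 -1.   ] F [-0.8 -0.7  1.5] M [-0.13 -0.02 -0.05] grip 0.744 j [-0.79  0.75  0.06  2.01 -0.1   0.38  0.65]
box off tool [-1.11019039e-01 -1.01852096e+00 -6.36323682e-04]
[-180.  -384.3 -228.9] rot [  0.    0.  -27.9] | alt [  0.   -0.  152.1]
```

Call:
step_arm(increments=[[[0,0,-45,0,0,0,0.1],[0,0,-95,0,0,0,0.1],[-10,-20,-140,0,0,-3,0.1],[-25,-50,-185,0,0,-6,0.1],[-45,-90,-220,0,0,-10,0.1]]])

```text
t: 38.05
eef_pos: [0.4872, 0.2854, 0.2252]
ee_rot: [0.001, 0.044, 0.999, 0.001]
force: [1.4, 0.9, -1.6]
grip_width: 0.736
```

Run:
```python
from h import *
st(); inc([(540.5,-45.2,220,102.5)])
```

```text
t 38.05 pos [487.2 285.4 225.2] yawy 84.9 zaxis [ 0.003  0.002 -1.   ] F [ 1.4  0.9 -1.6] M [ 0.02 -0.12 -0.01] grip 0.736 j [-0.65  0.4   0.05  1.98 -0.03  0.76  0.9 ]
[ -82.3 -324.6    4.5] rot [  0.1   0.2 -17.6] | alt [  0.2  -0.2 162.4]
```

Call:
step_arm(increments=[[[-12,-48,0,0,0,-4,0.1],[-24,-96,0,0,0,-8,0.1],[-36,-144,0,0,0,-12,0.1],[-48,-190,0,0,0,-16,0.1],[-60,-238,0,0,0,-17.6,0.1]]])

```text
t: 38.55
eef_pos: [0.5239, 0.0399, 0.2226]
ee_rot: [0.0, -0.107, 0.994, 0.0]
force: [1.3, -0.1, -1.4]
grip_width: 0.739
```

Run:
```python
from h import *
st(); inc([(540.5,-45.2,220,102.5)])
```

```text
t 38.55 pos [523.9  39.9 222.6] yawy 102.3 zaxis [ 0.  0. -1.] F [ 1.3 -0.1 -1.4] M [-0.02 -0.04  0.05] grip 0.739 j [-0.17  0.35  0.02  2.07 -0.01  0.72  1.63]
[  2.  -86.6   2.6] rot [ 0.   0.  -0.2] | alt [  0.   -0.  179.8]
```

Call:
step_arm(increments=[[[1,-45,0,0,0,-0.2,0.1],[2,-86,0,0,0,-0.2,0.1],[2,-86,10,0,0,-0.2,0.1],[2,-86,20,0,0,-0.2,0.1],[2,-86,25,0,0,-0.2,0.1]]])

```text
t: 39.05
eef_pos: [0.5393, -0.0414, 0.1962]
ee_rot: [-0.001, -0.109, 0.994, 0.001]
force: [-0.4, 0.5, -0.9]
grip_width: 0.737
```

Call:
step_arm(increments=[[[0,0,0,0,0,0,0.1],[0,0,0,0,0,0,0.1]]])

```text
t: 39.25
eef_pos: [0.5403, -0.0412, 0.1973]
ee_rot: [-0.0, -0.109, 0.994, 0.0]
force: [0.1, 0.5, -0.4]
grip_width: 0.741
```

Run:
```python
from h import *
st(); inc([(540.5,-45.2,176,102.5)])
d=eyes.get_image("side"); save(d,"s30.png",(230,110,430,260),4)
```

```text
t 39.25 pos [540.3 -41.2 197.3] yawy 102.6 zaxis [-0.001  0.    -1.   ] F [ 0.1  0.5 -0.4] M [-0.02  0.    0.06] grip 0.741 j [-0.03  0.41  0.03  2.05 -0.02  0.68  1.8 ]
[ 0.7 -3.9 21.3] rot [ 0.  -0.   0.1] | alt [ 0.000e+00  1.000e-01 -1.799e+02]
```

View pics/s30.png

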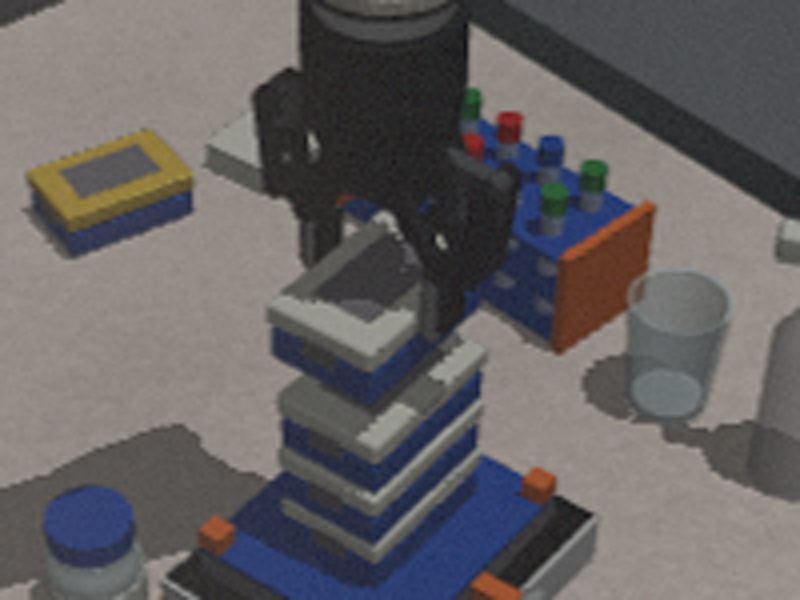

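Call:
step_arm(increments=[[[0,-4,3,0,0,0,0.1],[0,-4,10,0,0,0,0.1],[0,-4,16,0,0,0,0.1],[0,-4,18,0,0,0,0.1],[0,-4,18,0,0,0,0.1]]])

```text
t: 39.8
eef_pos: [0.5409, -0.0467, 0.1788]
ee_rot: [-0.001, -0.108, 0.994, 0.0]
force: [0.3, 0.2, -0.6]
grip_width: 0.739
```

Run:
```python
from h import *
st(); inc([(540.5,-45.2,175.5,102.5)])
```

```text
t 39.80 pos [540.9 -46.7 178.8] yawy 102.4 zaxis [-0.001  0.    -1.   ] F [ 0.3  0.2 -0.6] M [-0.02  0.03  0.07] grip 0.739 j [-0.02  0.44  0.03  2.06 -0.02  0.64  1.81]
[0.1 1.6 3.3] rot [ 0.  -0.1 -0.1] | alt [-1.000e-01 -0.000e+00  1.799e+02]
```

Call:
step_arm(increments=[[[0,1.3,1,0,0,0,0.1],[0,1.3,2,0,0,0,0.1],[0,1.3,3.5,0,0,0,0.1],[0,1.3,3.5,0,0,0,0.1]]])

```text
t: 40.2
eef_pos: [0.541, -0.0454, 0.1759]
ee_rot: [-0.0, -0.108, 0.994, 0.0]
force: [-0.2, -0.9, -1.7]
grip_width: 0.741
```

Run:
```python
from h import *
st(); inc([(540.5,-45.2,175.5,102.5)])
```

```text
t 40.20 pos [541.  -45.4 175.9] yawy 102.4 zaxis [-0.  0. -1.] F [-0.2 -0.9 -1.7] M [ 0.05 -0.01 -0.05] grip 0.741 j [-0.02  0.44  0.03  2.07 -0.02  0.63  1.81]
[0.4 0.3 0.4] rot [ 0.  -0.  -0.1] | alt [ -0.   -0.  179.9]
```

Call:
step_arm(increments=[[[0,0,0.7,0,0,0,0.1],[0,0,1.5,0,0,0,0.1],[0,0,1.5,0,0,0,0.1]]])

```text
t: 40.5
eef_pos: [0.5412, -0.0455, 0.1752]
ee_rot: [0.0, -0.108, 0.994, -0.0]
force: [-2.6, 0.7, 4.2]
grip_width: 0.736
```

Call:
step_arm(increments=[[[0,0,-0.5,0,0,0,1],[0,0,-0.5,0,0,0,1],[0,0,-0.5,0,0,0,1],[0,0,-40,0,0,0,1],[0,0,-80,0,0,0,1]]])

```text
t: 41.0
eef_pos: [0.54, -0.0454, 0.2541]
ee_rot: [-0.002, -0.108, 0.994, 0.0]
force: [1.1, 0.3, -0.4]
grip_width: 1.004
```

Run:
```python
from h import *
st(); d=eyes.get_image("top"); save(d,"t31.png",(110,130,410,330),2.6)
r=box((625.3,334.2),d); print(r); inc([(r[0],r[1],200,r[4]+90)])
```

```text
t 41.00 pos [540.  -45.4 254.1] yawy 102.4 zaxis [-0.004 -0.    -1.   ] F [ 1.1  0.3 -0.4] M [-0.04 -0.08  0.03] grip 1.004 j [-0.03  0.34  0.04  2.   -0.02  0.81  1.8 ]
[625.  334.   97.1  65.3  -7.5]
[-159.1  353.8   62.3] rot [-0.   0.6 19.9] | alt [  -0.8   -0.  -160.1]
```

View pics/t31.png

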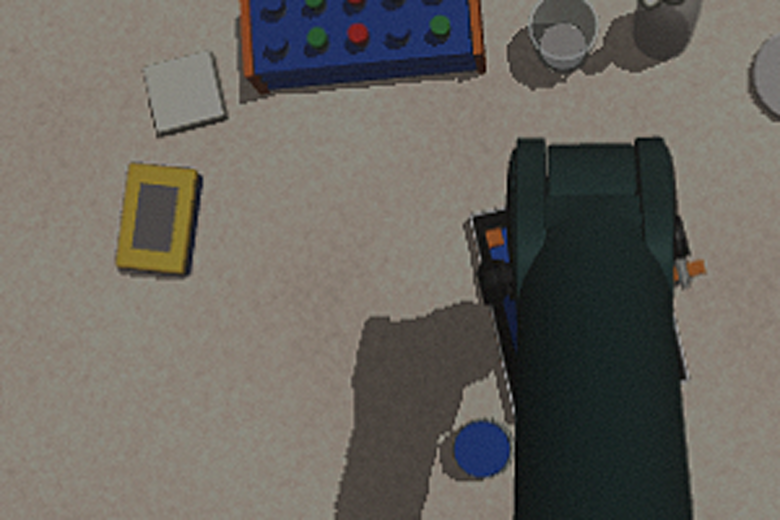

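Call:
step_arm(increments=[[[0,45,0,0,0,4,1],[-20,90,0,0,0,8,1],[-40,135,0,0,0,12,1],[-65,180,0,0,0,16,1],[-90,225,10,0,0,20,1]]])

```text
t: 41.55
eef_pos: [0.5808, 0.1923, 0.2463]
ee_rot: [0.002, 0.068, 0.998, 0.001]
force: [2.4, 0.2, 0.3]
grip_width: 1.001
```

Run:
```python
from h import *
st(); inc([(625,334,120,82.5)])
```

```text
t 41.55 pos [580.8 192.3 246.3] yawy 82.2 zaxis [ 0.003  0.001 -1.   ] F [2.4 0.2 0.3] M [-0.01 -0.11  0.01] grip 1.001 j [-0.44  0.43  0.06  1.86 -0.04  0.85  1.08]
[-24.3 146.2 126.6] rot [ 0.1  0.2 -0.3] | alt [ 3.000e-01 -1.000e-01  1.797e+02]
```

Call:
step_arm(increments=[[[-8,45,20,0,0,0,1],[-16,90,45,0,0,0,1],[-24,130,80,0,0,0,1],[-25,145,120,0,0,0,1],[-25,145,150,0,0,0,1]]])

```text
t: 42.05
eef_pos: [0.6221, 0.3359, 0.0919]
ee_rot: [-0.001, 0.063, 0.998, 0.001]
force: [-0.1, -0.5, -0.4]
grip_width: 0.996
```

Call:
step_arm(increments=[[[0,0,0,0,0,0,1],[0,0,0,0,0,0,1]]])

```text
t: 42.25
eef_pos: [0.6236, 0.3295, 0.0949]
ee_rot: [-0.0, 0.067, 0.998, -0.001]
force: [1.4, -0.4, 0.7]
grip_width: 0.998
```

Run:
```python
from h import *
st(); inc([(625,334,60,82.5)])
d=eyes.get_image("side"); save(d,"s32.png",(150,60,350,210),4)
d=eyes.get_image("top"); save(d,"t32.png",(110,130,410,330),2.6)
```

```text
t 42.25 pos [623.6 329.5  94.9] yawy 82.4 zaxis [-0.001 -0.001 -1.   ] F [ 1.4 -0.4  0.7] M [-0.04 -0.03 -0.02] grip 0.998 j [-0.58  0.72  0.04  1.74 -0.05  0.68  0.93]
[-0.8  4.7 34.9] rot [-0.1 -0.  -0.1] | alt [-0.000e+00  1.000e-01  1.799e+02]
```

View pics/s32.png

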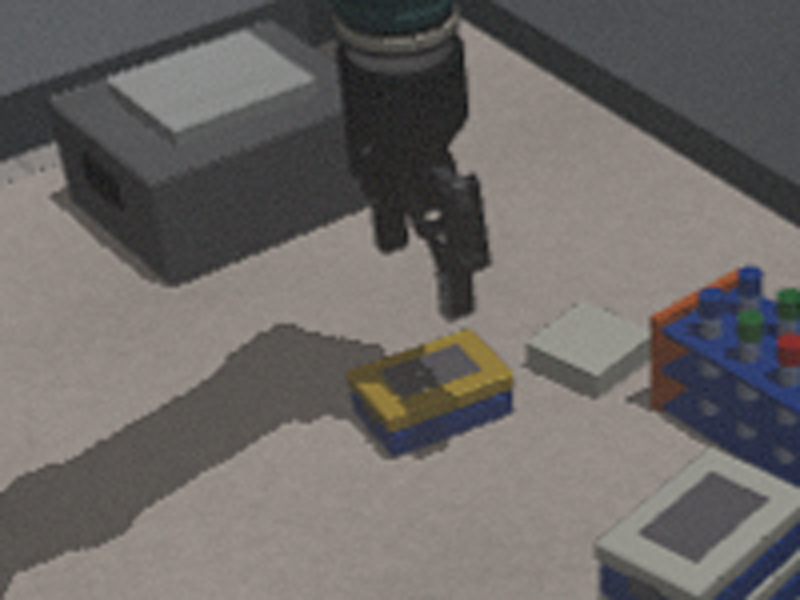

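View pics/t32.png

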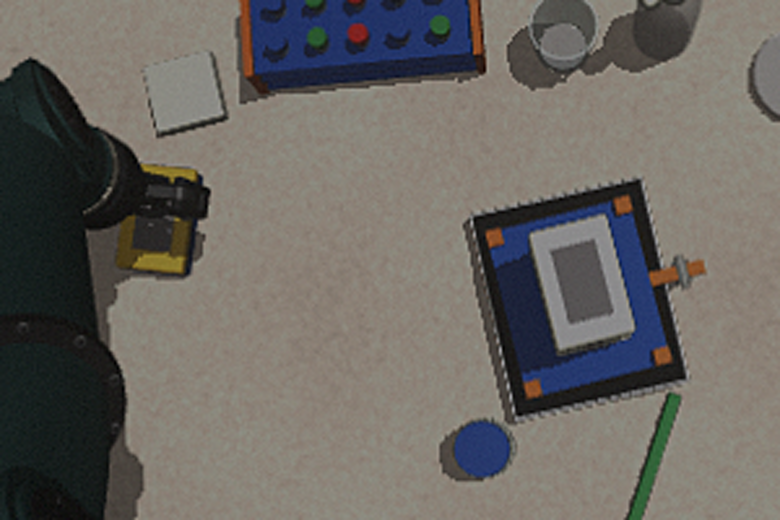

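Yellow box (430,385 in side crop) is unmoved; the stack looks straight from above. Descend.

Call:
step_arm(increments=[[[-1,4.7,0,0,0,0,1],[-1,4.7,20,0,0,0,1],[-1,4.7,40,0,0,0,1],[-1,4.7,55,0,0,0,1],[-1,4.7,55,0,0,0,1]]])

```text
t: 42.85
eef_pos: [0.6242, 0.3343, 0.039]
ee_rot: [-0.001, 0.066, 0.998, -0.001]
force: [-0.2, 0.4, -0.3]
grip_width: 0.996
```

Run:
```python
from h import *
st(); inc([(625,334,9,82.5)])
d=eyes.get_image("top"); print("stack",box(PM,d,ztop=0.200))
```

```text
t 42.85 pos [624.2 334.3  39. ] yawy 82.4 zaxis [-0.002 -0.001 -1.   ] F [-0.2  0.4 -0.3] M [-0.01 -0.    0.02] grip 0.996 j [-0.58  0.8   0.04  1.75 -0.05  0.6   0.92]
[-0.9 -0.2 30. ] rot [-0.1 -0.1 -0.1] | alt [-2.000e-01  1.000e-01  1.799e+02]
stack [539.8 -46.2  95.8  63.9  12.8]
```

Call:
step_arm(increments=[[[-0.5,0,15,0,0,0,1],[-0.5,0,28,0,0,0,1],[-0.5,0,28,0,0,0,1]]])

```text
t: 43.2
eef_pos: [0.6241, 0.334, 0.01]
ee_rot: [-0.002, 0.066, 0.998, -0.001]
force: [-0.3, -0.5, -0.0]
grip_width: 0.997
```

Run:
```python
from h import *
st(); inc([(625,334,9,82.5)])
```

```text
t 43.20 pos [624.1 334.   10. ] yawy 82.4 zaxis [-0.003 -0.002 -1.   ] F [-0.3 -0.5 -0. ] M [-0.01 -0.01 -0.01] grip 0.997 j [-0.58  0.84  0.04  1.75 -0.05  0.56  0.93]
[-0.9  0.1  1. ] rot [-0.1 -0.2 -0.1] | alt [ -0.3   0.2 179.9]
```

Call:
step_arm(increments=[[[0,0,1,0,0,0,0.1],[0,0,1,0,0,0,0.1],[0,0,1,0,0,0,0.1],[0,0,1,0,0,0,0.1],[0,0,1,0,0,0,0.1]]])

```text
t: 43.7
eef_pos: [0.6257, 0.3348, 0.0114]
ee_rot: [0.0, 0.066, 0.998, 0.0]
force: [-0.2, -1.0, -0.2]
grip_width: 0.737
```

Run:
```python
from h import *
st(); s,p,R=pose(); o=R.inv().apply([625-p[0],334-p[1],0]); print("box off tool",o)
inc([(540.5,-45.2,270,102.5)])
```

```text
t 43.70 pos [625.7 334.8  11.4] yawy 82.4 zaxis [ 0.  0. -1.] F [-0.2 -1.  -0.2] M [-0.06 -0.01 -0.01] grip 0.737 j [-0.58  0.83  0.04  1.75 -0.05  0.56  0.93]
box off tool [ 5.47292342e-01 -9.30497209e-01 -1.49308425e-04]
[  34.1 -388.  -258.7] rot [  0.    0.  -20.1] | alt [  0.   -0.  159.9]
```

Call:
step_arm(increments=[[[0,0,-45,0,0,0,0.1],[0,0,-95,0,0,0,0.1],[0,0,-145,0,0,0,0.1],[0,-5,-195,0,0,-3,0.1],[2,-30,-235,0,0,-6,0.1]]])

```text
t: 44.2
eef_pos: [0.6199, 0.3097, 0.2497]
ee_rot: [0.002, 0.01, 1.0, 0.002]
force: [0.6, 1.1, -0.6]
grip_width: 0.742
```

Call:
step_arm(increments=[[[4,-45,-20,0,0,-3,0.1],[8,-90,-30,0,0,-6,0.1],[10,-135,-30,0,0,-10,0.1],[12,-180,-30,0,0,-13,0.1],[12,-220,-30,0,0,-14,0.1]]])

```text
t: 44.7
eef_pos: [0.6006, 0.083, 0.2765]
ee_rot: [-0.0, -0.108, 0.994, -0.0]
force: [0.5, -0.3, -1.0]
grip_width: 0.739
```

Run:
```python
from h import *
st(); inc([(541,-45.1,260,102.5)])
```

```text
t 44.70 pos [600.6  83.  276.5] yawy 102.4 zaxis [-0.    -0.001 -1.   ] F [ 0.5 -0.3 -1. ] M [-0.04 -0.03  0.04] grip 0.739 j [-0.21  0.39 -0.01  1.84  0.    0.91  1.57]
[  85.7 -112.3   16.6] rot [-0.  -0.  -0.1] | alt [-0.000e+00  1.000e-01  1.799e+02]
```

Call:
step_arm(increments=[[[30,-40,0,0,0,0,0.1],[60,-80,0,0,0,0,0.1],[86,-112,0,0,0,0,0.1],[86,-112,15,0,0,0,0.1],[86,-112,30,0,0,0,0.1]]])

```text
t: 45.2
eef_pos: [0.5409, -0.0444, 0.2466]
ee_rot: [0.001, -0.106, 0.994, -0.0]
force: [-0.7, 1.0, -2.0]
grip_width: 0.736
```

Call:
step_arm(increments=[[[0,0,0,0,0,0,0.1],[0,0,0,0,0,0,0.1]]])

```text
t: 45.4
eef_pos: [0.5415, -0.0419, 0.2463]
ee_rot: [-0.0, -0.108, 0.994, 0.0]
force: [0.1, 0.2, -0.5]
grip_width: 0.736
```

Run:
```python
from h import *
st(); inc([(541,-45.1,212,102.5)])
d=eyes.get_image("side"); save(d,"s33.png",(230,90,430,240),4)
```

```text
t 45.40 pos [541.5 -41.9 246.3] yawy 102.4 zaxis [-0.  0. -1.] F [ 0.1  0.2 -0.5] M [0.   0.03 0.08] grip 0.736 j [-0.02  0.34  0.02  2.01 -0.01  0.79  1.79]
[ 1.1 -3.1 34.3] rot [ 0.  -0.  -0.1] | alt [ -0.   -0.  179.9]
```

View pics/s33.png

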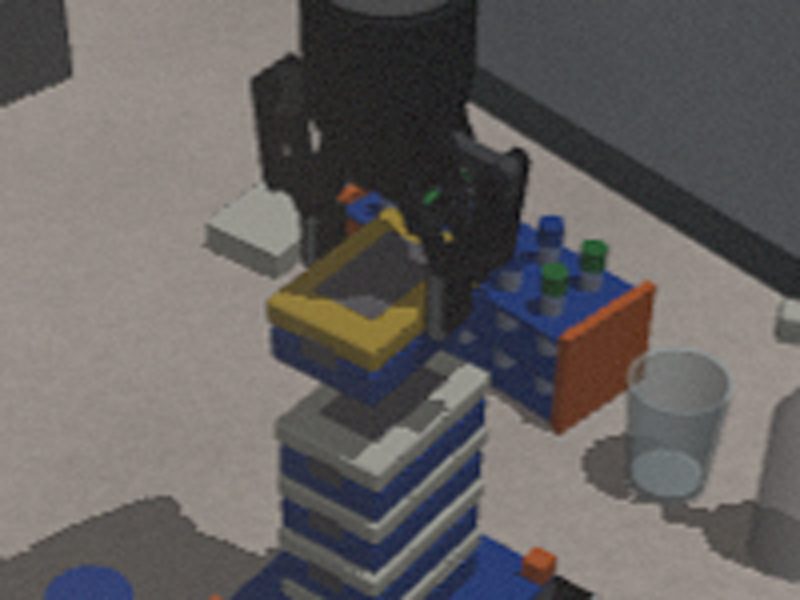

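Yellow box is held level above a straight four-box column. Lower it.

Call:
step_arm(increments=[[[0.5,-3,5,0,0,0,0.1],[0.5,-3,15,0,0,0,0.1],[0.5,-3,25,0,0,0,0.1],[0.5,-3,30,0,0,0,0.1],[0.5,-3,30,0,0,0,0.1]]])

```text
t: 45.95
eef_pos: [0.5408, -0.045, 0.2149]
ee_rot: [-0.001, -0.108, 0.994, 0.0]
force: [0.1, 0.6, -1.4]
grip_width: 0.74
```

Run:
```python
from h import *
st(); inc([(541,-45.1,211.5,102.5)])
```

```text
t 45.95 pos [540.8 -45.  214.9] yawy 102.4 zaxis [-0.003  0.    -1.   ] F [ 0.1  0.6 -1.4] M [-0.02  0.02 -0.05] grip 0.740 j [-0.01  0.39  0.02  2.03 -0.01  0.72  1.8 ]
[-0.1 -0.2  3.4] rot [ 0.  -0.2 -0.1] | alt [-2.000e-01 -1.000e-01  1.799e+02]
```

Call:
step_arm(increments=[[[0,0,1,0,0,0,0.1],[0,0,2,0,0,0,0.1],[0,0,3,0,0,0,0.1],[0,0,3.5,0,0,0,0.1],[0,0,3.5,0,0,0,0.1]]])

```text
t: 46.45
eef_pos: [0.5418, -0.0451, 0.2128]
ee_rot: [0.0, -0.108, 0.994, -0.0]
force: [1.2, -0.1, -1.2]
grip_width: 0.737
```

Call:
step_arm(increments=[[[0,0,0.8,0,0,0,0.1],[0,0,1.6,0,0,0,0.1],[0,0,1.6,0,0,0,0.1]]])

```text
t: 46.75
eef_pos: [0.5418, -0.0451, 0.2113]
ee_rot: [0.0, -0.108, 0.994, -0.0]
force: [-0.5, 0.4, 0.4]
grip_width: 0.741
```

Call:
step_arm(increments=[[[0,0,0.7,0,0,0,0.1],[0,0,0.7,0,0,0,0.1]]])

```text
t: 46.95
eef_pos: [0.5419, -0.0451, 0.2113]
ee_rot: [0.0, -0.108, 0.994, 0.0]
force: [-2.6, 0.8, 4.7]
grip_width: 0.74
```

Contact (4.7 N). Release, then rise and swing clear of the stack.

Call:
step_arm(increments=[[[0,0,-0.5,0,0,0,1],[0,0,-0.5,0,0,0,1],[0,0,-0.5,0,0,0,1],[0,0,-40,0,0,0,1],[0,0,-80,0,0,0,1]]])

```text
t: 47.45
eef_pos: [0.5406, -0.0451, 0.2899]
ee_rot: [-0.002, -0.108, 0.994, 0.0]
force: [0.7, -0.2, -0.4]
grip_width: 1.004
```

Call:
step_arm(increments=[[[0,45,0,0,0,0,1],[0,90,0,0,0,0,1],[0,135,0,0,0,0,1],[0,180,0,0,0,0,1],[0,220,0,0,0,0,1]]])

```text
t: 47.95
eef_pos: [0.4937, 0.1721, 0.2904]
ee_rot: [0.0, -0.109, 0.994, 0.0]
force: [0.5, -0.2, 0.8]
grip_width: 0.999
```

Call:
step_arm(increments=[[[0,45,0,0,0,0,1],[0,90,0,0,0,0,1],[0,90,0,0,0,0,1],[0,90,0,0,0,0,1]]])

```text
t: 48.35
eef_pos: [0.4746, 0.259, 0.2902]
ee_rot: [-0.0, -0.11, 0.994, -0.0]
force: [0.4, -0.8, -0.5]
grip_width: 0.999
```

Run:
```python
from posts import *
d=posts(); save(d,"t34.png"); print("stack top",box(PM,d,ztop=0.236))
s=eyes.get_image("side"); save(s,"s34.png")
C=cloud(d)*1000; Z=C[...,2]
def comp(n,xy,lo,hi):
    m=(np.hypot(C[...,0]-xy[0],C[...,1]-xy[1])<130)&(Z>lo)&(Z<hi); print(n,m.sum(),np.round(C[m][:,:2].mean(0),1) if m.sum() else None)
```

```text
t 48.35 pos [474.6 259.  290.2] yawy 102.6 zaxis [-0. -0. -1.] F [ 0.4 -0.8 -0.5] M [ 0.   -0.    0.02] grip 0.999 j [-0.5   0.29 -0.11  1.96  0.04  0.89  1.17]
px [349.1 208.3] 43 deck [ 68.8 -55.1] [619.9 -87.1  15.1  14.4  12. ]
px [333.5 236.4] 1006 deck [14.8 -5.7] [557.4 -49.  109.6  72.9  12.4]
px [299.7 220.8] 42 deck [65.4 61.2] [594.2  26.3  16.1  13.2  12.5]
px [377.3 232.5] 36 deck [   0.8 -104.3] [ 562.7 -148.5   14.9   11.6  -78.2]
px [365.  235.7] 63 deck [ -0.1 -75.4] [ 556.2 -120.3   24.2   13.2  -77.6]
px [364.4 266.6] 43 deck [-67.6 -58.7] [ 486.8 -116.9   14.8   13.6  -77.7]
px [314.3 279.2] 39 deck [-69.9  58.3] [462.   -2.5  13.5  13.5  88.4]
stack top [540.8 -45.8  95.7  63.6  12.4]
```

View pics/t34.png

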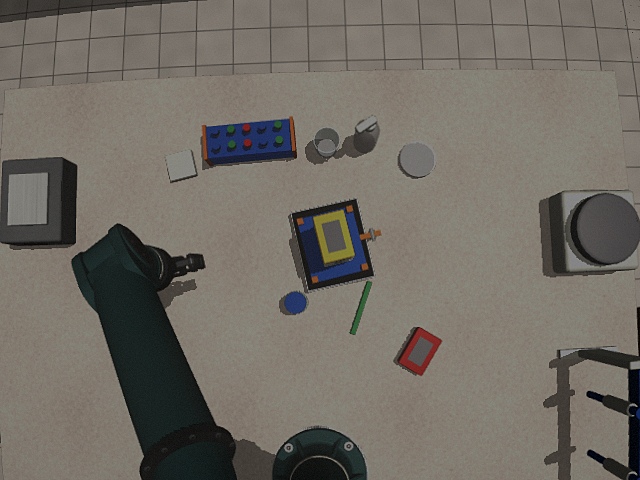

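View pics/s34.png

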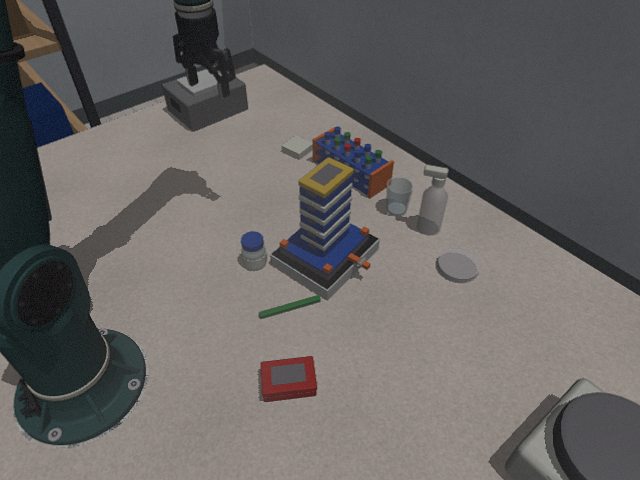

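Both views show the five-box column on the plate with yellow on top (top px (334,237), side px (326,180)). Stack top is at (540.8,-45.8) with yaw 12.4°, against plate mid (540.7,-45.0) at 12.5°. Bystanders and the red box are in place, and the arm is clear. Handing in.

Run:
```python
from workcell import workorder
print(workorder.job_done())
```

```text
the job is handed in; nothing more can be done
None
```

I levered the plate up by its pin, stood it against the deck's side and lowered it over gently. I then stacked the four white-lidded boxes with the yellow-lidded box on top. I handed the job in at about 48 s; it reported no verdict.

**First try at levering:** it jammed at about 60°, with the plate's lower edge up on the deck's edge and about 60 N on the wrist. I backed off, laid the plate flat again, took a fresh grip on the pin and repeated it without trouble. The first try never reached upright far enough to count as step 1. During it I thought the yellow box had been knocked aside, but that was only a partly hidden view. It had not moved.

**Last checks, from the top and side cameras:**

| Check | Result |
|---|---|
| Upright hold | about 89° at the check; more than 0.3 s, force under 3 N |
| Plate on deck | blue face up, about 1–2 mm from the middle, 1.4° off square |
| Top box in the column | about 1 mm from the plate's middle, within 0.5° of its long side |
| Lower boxes | boxes 2, 3 and 4, measured as each went on, within about 2 mm and 0.5°; the first was judged only by eye |
| Bystanders and red look-alike | by eye, where they started |
| Robot | clear of everything |

The plate's turning speed was not measured directly. It was kept low by moving the pin in small steps.

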